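# Zero the tare dial, load the pins and stir the deburring bowl

## Robot

A 6-joint arm with a two-finger parallel gripper is mounted at the origin on the work surface. World frame = base frame: x ahead of the robot, y to its left, z up, the work surface at z = 0. Lengths are in m, angles in degrees, forces in N, time in s.
With the tool pointing down it reaches from about 0.35 to 0.85 m from the base axis. Payload 8.1 kg.
Tool frame: the origin (TCP) lies at the very end of the fingers, on their centre line; the grasp point (between the pads) lies 19 mm behind it (r.hold_point_z is the distance from the TCP to the grasp point, in m); z points along the fingers, y is the direction in which the jaws open and shut (so a half turn about z gives the same grasp; the last joint's range is limited). The gripper opens to 93 mm and grips with 3 to 60 N. Pads are 15 mm wide; open, the fingers measure 128 mm over their backs; the gripper's body (75 mm by 188 mm) begins 65 mm behind the grasp point.
Start: joints at [65.867, 7.471, 85.268, -0, 87.261, -4.893], TCP at [0.198, 0.567, 0.187] pointing down, gripper open.
Joint ranges: [-169.43, 169.43], [-51.17, 129.36], [1.28, 143.12], [-76.62, 256.62], [0, 156.53], [-152.29, 152.29]. Speed limits (degrees/s): [136.94, 136.94, 159.86, 180, 180, 180].

## Interface

Orientations are given as a 3x3 rotation matrix whose columns are the frame's x, y, z axes.
In Python, from plant import monitor, vision, job, r gives the robot as it stands.
- The arm moves only by the tool step_arm, never from a script. Its argument "rows" is a list of rows, each a list of 5 numbers: the opening, from 0 (shut) to 1 (fully open), then the shift along the tool's x, y, z in mm, then the turn about the tool's z in degrees. A call has 1 to 8 rows; each row is the pose to reach, as a shift and turn from the pose commanded when the call began, along the tool's axes at that moment; what a row does not reach only later rows make up. A row lasts 1/8 s, in which the tool goes at most 62.5 mm and 10.7 degrees, less where a joint would pass 70% of its speed; a pose out of reach is approached as far as the arm can. A call with a gripper value outside its range is refused whole. The fingers move at their own pace and stop on an object; the grip force is fixed at half the most. Time passes only in rows, so rows that repeat a pose let the fingers close. It gives the time, the measured TCP pose, the force and the opening at its end, in the units of the state.
- monitor.state(): the state, without advancing time (a new reading comes with each control period).
- vision.camera(name): name is "scene" or "side" or "wrist"; returns a dict with "frame" (400x640x3 uint8, blue, green, red), "fx", "fy", "cx", "cy" (pixels), "R" (3x3) and "t" (3): a world point X has camera coordinates R X + t; the wrist camera has in their place "T_tool_cam" (4x4, takes a point from camera to tool coordinates, whose origin is the TCP and whose axes are the flange's). Camera axes: x right, y down, z forward; pixel columns grow to the right and rows downward; lengths in m; the calibration is good to about 2 mm. The wrist camera is an equidistant fisheye: a pixel r from the principal point sees the ray r / f radians off the axis. A picture is of the moment at which its call begins: read the wrist's pose just before it. There is no depth.
- job.sign_off(): hands the job in, once; it reports no verdict.
The state is a dict: "time": time; "joint_positions": joint angles; "qd": joint speeds; "effort": joint torques, N m; "eef_pos": TCP position; "eef_rot": TCP orientation; "force": force on the tool from outside, world axes, zero at the start; "torque": the same for the moment, N m; "width": opening from 0.0 (shut) to 1.0 (fully open).
Only numpy, scipy, OpenCV 4.12 (cv2) and the standard library are available. Lean on these libraries where they do the work, as an engineer would, in place of code of your own. Each camera call takes 0.05 s, during which the arm holds its last target.

## Task

Get the deburring bowl going: first turn the tare knob until its pointer stands at the dial's zero mark, then put every aluminium pin from the bench into the bowl of ceramic beads. Take the stirrer, lower its foot among the beads almost to the bowl's floor and stir three full wide turns counter-clockwise as seen from above, keeping the foot well out from the middle. Then stand the stirrer upright on the middle of its cork pad again, keep every bead in the bowl and leave the can and the flask alone.

Things in the scene. Friction and masses are not known exactly. Their poses are not given: they have to be found in the camera images.
- bowl: steel bowl, open at the top, fixed on a grey square weighing base (190 x 190 x 36 mm), all one fixed unit. Origin: on the bench under the bowl's centre, z up. Bowl: inner floor 51 mm above the bench, flat, inner radius 100 mm; the wall flares to the rim, 120 mm above the bench, inner radius 108 mm, outer 112 mm. Eight loose beads in it; pins can jam the stirrer
- dial: tare dial of the weighing base: a fixed grey box 134 x 134 x 40 mm with a round white face on top (radius 64 mm). Origin: centre of its underside. Short tick marks every 10 degrees round the face; the zero mark is the single long broad one, with a small black block at its outer end, in the direction of the box's own +x axis
- tare (a joint): angle of the tare knob about the vertical, rad, counter-clockwise seen from above positive; 0 when its pointer (thin steel needle, also a white line on top of the bar near the pointer's end) is at the zero mark. Starts at 0.6 to 2.1, so it must be turned clockwise by that much. Stops at +-2.8; stays where it is left (friction about 0.06 N m)
- tare_grip (a point): point on the knob's axis, 72 mm above the bench, the height to grip. The knob is a black upright bar 50 mm long, 14 mm thick, its top 90 mm and its foot 54 mm above the bench, on a round skirt; the point's x axis runs along the bar towards the pointer, z up
- pad: round cork pad, fixed, radius 60 mm, 4 mm thick; origin: centre of its underside, on the bench. The stirrer's place
- stirrer: loose stirrer, 122 mm tall, 0.16 kg, upright on the pad. From the underside up: round steel foot 25 mm across, to 28 mm (underside 21 mm across), tapering to a 14 mm shaft; flat round guard 54 mm across, from 70 to 76 mm; square grey rubber handle 24 x 24 mm, from 76 to 122 mm. Origin: centre of its underside; z up the shaft, x and y square to the handle's faces
- stirrer_grip (a point): point on the stirrer's handle, 97 mm above its underside (21 mm above the guard). Gripped tightly (about 100 N) with the fingertips resting on the guard it is held firm; gripped higher up it swings about the line between the fingers when pushed sideways
- can: bystander: white spray can, radius 32 mm, 170 mm tall, standing; origin at the centre of its underside
- flask: bystander: steel drinking flask, radius 35 mm, 200 mm tall, standing; origin at the centre of its underside
- pin0: aluminium pin (0.06 kg), one of two to four present: square foot plate 28 x 28 x 10 mm, above it a round stem of 18 mm diameter to 50 mm, then 14 mm diameter to the top at 60 mm. Stands on its foot on the bench to the right of the bowl. Origin: on its axis at mid height, 30 mm above the underside of the foot; z up the stem
- pin1: aluminium pin (0.06 kg), one of two to four present: square foot plate 28 x 28 x 10 mm, above it a round stem of 18 mm diameter to 50 mm, then 14 mm diameter to the top at 60 mm. Stands on its foot on the bench to the right of the bowl. Origin: on its axis at mid height, 30 mm above the underside of the foot; z up the stem
- pin2: aluminium pin (0.06 kg), one of two to four present: square foot plate 28 x 28 x 10 mm, above it a round stem of 18 mm diameter to 50 mm, then 14 mm diameter to the top at 60 mm. Stands on its foot on the bench to the right of the bowl. Origin: on its axis at mid height, 30 mm above the underside of the foot; z up the stem
- pin3: aluminium pin (0.06 kg), one of two to four present: square foot plate 28 x 28 x 10 mm, above it a round stem of 18 mm diameter to 50 mm, then 14 mm diameter to the top at 60 mm. Stands on its foot on the bench to the right of the bowl. Origin: on its axis at mid height, 30 mm above the underside of the foot; z up the stem
- bead0_center (a point): centre of a loose white ceramic bead (ball of 26 mm diameter) in the bowl
- bead1_center (a point): centre of a loose white ceramic bead (ball of 26 mm diameter) in the bowl
- bead2_center (a point): centre of a loose white ceramic bead (ball of 26 mm diameter) in the bowl
- bead3_center (a point): centre of a loose white ceramic bead (ball of 26 mm diameter) in the bowl
- bead4_center (a point): centre of a loose white ceramic bead (ball of 26 mm diameter) in the bowl
- bead5_center (a point): centre of a loose white ceramic bead (ball of 26 mm diameter) in the bowl
- bead6_center (a point): centre of a loose white ceramic bead (ball of 26 mm diameter) in the bowl
- bead7_center (a point): centre of a loose white ceramic bead (ball of 26 mm diameter) in the bowl
There are look-alikes about, which are no part of the job. What is shaped like the pin3 but red is not meant. What is shaped like the dial but orange is not meant.

How it is judged (in metres and radians):
On the way, in this order (a step that is already met when the one before it is completed fails the run):
1. the tare knob's pointer stands at the zero mark (within 0.09 rad) while no pin is in the bowl yet (value of joint tare between -0.09 and 0.09 rad and horizontal distance between each of pin0, pin1, pin2, pin3 and bowl above 0.115 m), for 0.3 s.
2. every pin present lies in the bowl, its middle below the rim, and let go (horizontal distance between each of pin0, pin1, pin2, pin3 and bowl below 0.102 m and z of pin0 in the frame of bowl between 0.045 and 0.115 m and z of pin1 in the frame of bowl between 0.045 and 0.115 m and z of pin2 in the frame of bowl between 0.045 and 0.115 m and z of pin3 in the frame of bowl between 0.045 and 0.115 m and contact force between the fingers and pin0 below 0.2 N and contact force between the fingers and pin1 below 0.2 N and contact force between the fingers and pin2 below 0.2 N and contact force between the fingers and pin3 below 0.2 N), for 0.3 s.
3. counter-clockwise round 1: foot under 20 mm above the floor pass the bowl's far (+x) side, 25 mm or more from its middle (z of stirrer in the frame of bowl between 0.04 and 0.071 m and horizontal distance between stirrer and bowl below 0.09 m and x of stirrer in the frame of bowl above 0.025 m and y of stirrer in the frame of bowl between -0.025 and 0.025 m).
4. counter-clockwise round 1: foot under 20 mm above the floor pass the bowl's left (+y) side, 25 mm or more from its middle (z of stirrer in the frame of bowl between 0.04 and 0.071 m and horizontal distance between stirrer and bowl below 0.09 m and y of stirrer in the frame of bowl above 0.025 m and x of stirrer in the frame of bowl between -0.025 and 0.025 m).
5. counter-clockwise round 1: foot under 20 mm above the floor pass the bowl's near (-x) side, 25 mm or more from its middle (z of stirrer in the frame of bowl between 0.04 and 0.071 m and horizontal distance between stirrer and bowl below 0.09 m and x of stirrer in the frame of bowl below -0.025 m and y of stirrer in the frame of bowl between -0.025 and 0.025 m).
6. counter-clockwise round 1: foot under 20 mm above the floor pass the bowl's right (-y) side, 25 mm or more from its middle (z of stirrer in the frame of bowl between 0.04 and 0.071 m and horizontal distance between stirrer and bowl below 0.09 m and y of stirrer in the frame of bowl below -0.025 m and x of stirrer in the frame of bowl between -0.025 and 0.025 m).
7. counter-clockwise round 2: foot under 20 mm above the floor pass the bowl's far (+x) side, 25 mm or more from its middle (all of step 3).
8. counter-clockwise round 2: foot under 20 mm above the floor pass the bowl's left (+y) side, 25 mm or more from its middle (all of step 4).
9. counter-clockwise round 2: foot under 20 mm above the floor pass the bowl's near (-x) side, 25 mm or more from its middle (all of step 5).
10. counter-clockwise round 2: foot under 20 mm above the floor pass the bowl's right (-y) side, 25 mm or more from its middle; half the beads shifted 20 mm since the start (all of step 6 and distance of any of bead0_center, bead1_center from where it was at the start of the episode above 0.02 m and distance of any of bead2_center, bead3_center from where it was at the start of the episode above 0.02 m and distance of any of bead4_center, bead5_center from where it was at the start of the episode above 0.02 m and distance of any of bead6_center, bead7_center from where it was at the start of the episode above 0.02 m).
At the end, for the whole second after the job is handed in: The tare pointer is within 0.09 rad of zero; every pin present and all eight beads are inside the bowl (pin middles below the rim); the stirrer stands upright (within 0.12 rad) and still on the cork pad, within 45 mm of its centre (value of joint tare between -0.09 and 0.09 rad and horizontal distance between each of pin0, pin1, pin2, pin3 and bowl below 0.102 m and z of pin0 in the frame of bowl between 0.045 and 0.115 m and z of pin1 in the frame of bowl between 0.045 and 0.115 m and z of pin2 in the frame of bowl between 0.045 and 0.115 m and z of pin3 in the frame of bowl between 0.045 and 0.115 m and horizontal distance between each of bead0_center, bead1_center, bead2_center, bead3_center, bead4_center, bead5_center, bead6_center, bead7_center and bowl below 0.108 m and z of each of bead0_center, bead1_center, bead2_center, bead3_center, bead4_center, bead5_center, bead6_center, bead7_center in the frame of bowl below 0.125 m and horizontal distance between stirrer and pad below 0.045 m and angle between stirrer's own z axis and vertical below 0.12 rad and z of stirrer in the frame of pad below 0.012 m and linear speed of stirrer below 0.03 m/s and linear speed of each of pin0, pin1, pin2, pin3 below 0.05 m/s); the robot touches nothing.
It fails at once if the can is shifted more than 30 mm or knocked over (distance of can from where it was at the start of the episode above 0.03 m or angle between can's own z axis and vertical above 0.4 rad).
It fails at once if the flask is shifted more than 30 mm or knocked over (distance of flask from where it was at the start of the episode above 0.03 m or angle between flask's own z axis and vertical above 0.4 rad).
It fails at once if a bead leaves the bowl (horizontal distance between any of bead0_center, bead1_center, bead2_center, bead3_center, bead4_center, bead5_center, bead6_center, bead7_center and bowl above 0.125 m).
Of pin0, pin1, pin2, pin3 only 2 to 4 are there at a start; the rules pass over those that are not, and their reading is None.
At some moment in a run one of pin0, pin1, pin2, pin3 may be knocked a few centimetres aside while the robot is not near it.
It also fails if it takes over 210 s, if anything falls off the work surface, if the arm or the gripper's body presses on something with over 40 N, if the wrist force passes 120 N, or if a joint passes its speed limit or range.

## Working session

There is one attempt and no reset: what is moved stays moved. The work goes in short steps, Python scripts to look and compute and a tool call to move; the robot and the scene stay as the last step left them, time stands still between calls to the robot, and variables do not carry over. Pictures are saved under pics/ and viewed, and the job is handed in when it is done.

Besides the shell and the picture viewer there is one more tool, called after "Request:" by a JSON object that holds its "method" and its "body", one argument or row to a line. step_arm: Moves the arm, as the interface text tells. Its arguments: {"type":"object","properties":{"rows":{"type":"array"}},"required":["rows"]}

```bash
ls; mkdir -p pics; python3 - <<'E'
from plant import monitor, vision, job, r
import cv2
s=monitor.state(); print(s); print(r.hold_point_z)
for n in ["scene","side","wrist"]:
    c=vision.camera(n); cv2.imwrite(f"pics/a_{n}.png",c["frame"])
    print(n,{k:v for k,v in c.items() if k!="frame"})
E
```

```text
pics
{'time': 0.0, 'joint_positions': array([ 6.58680873e+01,  7.51490393e+00,  8.53286713e+01,  7.79802059e-04,
        8.72611589e+01, -4.89311718e+00]), 'qd': array([ 0.0664148 ,  0.03320664, -0.13341131,  0.05624847,  0.06347481,
        0.03527993]), 'effort': array([ 1.78539438e-03, -5.59855950e+01, -4.91760314e+01,  7.69760530e-02,
        3.55485664e-02, -1.41029614e-04]), 'eef_pos': array([0.19742253, 0.56593126, 0.18559546]), 'eef_rot': array([[-9.44153192e-01,  3.29505953e-01, -7.59744588e-04],
       [ 3.29506785e-01,  9.44151743e-01, -1.66264384e-03],
       [ 1.69463136e-04, -1.82013148e-03, -9.99998329e-01]]), 'force': array([-0.43979466, -0.43768515,  0.49971538]), 'torque': array([-0.01486984, -0.0209029 ,  0.01930531]), 'width': 1.0007934299365948}
0.0188
scene {'fx': 368.52372433376684, 'fy': 368.52372433376684, 'cx': 317.84647393133935, 'cy': 199.06936476618, 'R': array([[ 0.18718619,  0.98230634,  0.00596465],
       [ 0.68782472, -0.12673051, -0.71472829],
       [-0.70132623,  0.1378899 , -0.69937679]]), 't': array([-0.14216481, -0.2107506 ,  1.37272389])}
side {'fx': 508.41251882444885, 'fy': 508.41251882444885, 'cx': 320.869570413049, 'cy': 195.0251693104464, 'R': array([[-0.99422516, -0.10720756, -0.00478234],
       [-0.07350533,  0.71279114, -0.69751398],
       [ 0.07818758, -0.69313443, -0.71655521]]), 't': array([0.42584802, 0.06368585, 1.55400263])}
wrist {'fx': 309.70691628693146, 'fy': 309.70691628693146, 'cx': 322.90156357017156, 'cy': 196.84524952417263, 'T_tool_cam': array([[-4.67731316e-04, -9.57019113e-01, -2.90024480e-01,
         8.24768711e-02],
       [ 9.99999854e-01, -3.69184912e-04, -3.94498530e-04,
         6.26053209e-05],
       [ 2.70469972e-04, -2.90024622e-01,  9.57019146e-01,
        -1.98049804e-01],
       [ 0.00000000e+00,  0.00000000e+00,  0.00000000e+00,
         1.00000000e+00]])}
```

View pics/a_scene.png

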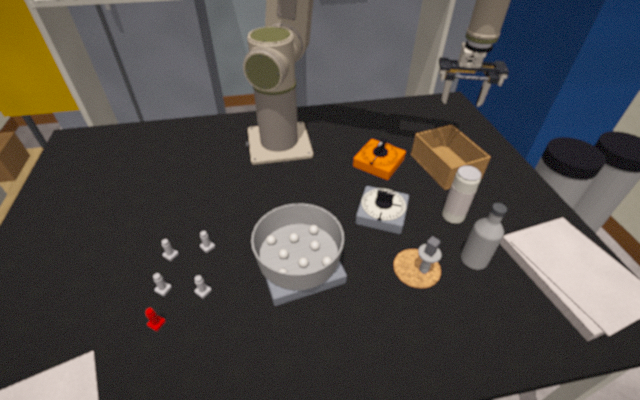

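View pics/a_side.png

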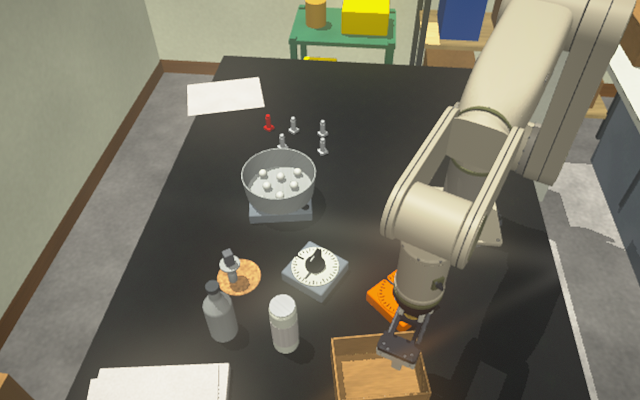

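View pics/a_wrist.png

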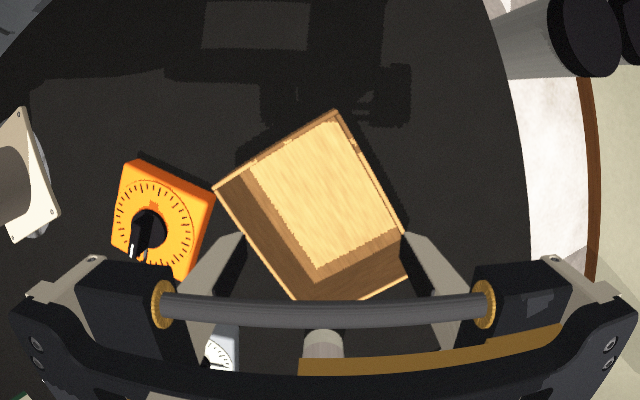

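```bash
cat > h.py <<'E'
import numpy as np, cv2
from plant import monitor, vision, job, r
def shot(n,name=None):
    s=monitor.state(); c=vision.camera(n); c["s"]=s
    if name: cv2.imwrite(f"pics/{name}.png",c["frame"])
    return c
def ray(c,u,v):
    if "T_tool_cam" in c:
        dx,dy=(u-c["cx"])/c["fx"],(v-c["cy"])/c["fy"]; th=np.hypot(dx,dy)
        d=np.array([dx/th*np.sin(th),dy/th*np.sin(th),np.cos(th)]) if th>1e-9 else np.array([0,0,1.])
        T=c["T_tool_cam"]; R=np.array(c["s"]["eef_rot"]); p=np.array(c["s"]["eef_pos"])
        return p+R@T[:3,3], R@T[:3,:3]@d
    R,t=c["R"],c["t"]; d=np.array([(u-c["cx"])/c["fx"],(v-c["cy"])/c["fy"],1])
    return -R.T@t, R.T@d
def onz(c,u,v,z):
    o,d=ray(c,u,v); return o+d*(z-o[2])/d[2]
def tri(c1,p1,c2,p2):
    o1,d1=ray(c1,*p1);o2,d2=ray(c2,*p2)
    A=np.stack([d1,-d2],1); k=np.linalg.lstsq(A,o2-o1,rcond=None)[0]
    a=o1+k[0]*d1;b=o2+k[1]*d2; return (a+b)/2,np.linalg.norm(a-b)
def proj(c,X):
    X=np.array(X,float)
    if "T_tool_cam" in c:
        T=c["T_tool_cam"]; R=np.array(c["s"]["eef_rot"]); p=np.array(c["s"]["eef_pos"])
        q=T[:3,:3].T@(R.T@(X-p)-T[:3,3]); th=np.arctan2(np.hypot(q[0],q[1]),q[2]); h=np.hypot(q[0],q[1])
        return c["cx"]+c["fx"]*th*q[0]/h, c["cy"]+c["fy"]*th*q[1]/h
    q=c["R"]@X+c["t"]; return c["cx"]+c["fx"]*q[0]/q[2], c["cy"]+c["fy"]*q[1]/q[2]
def crop(f,x0,y0,x1,y1,k,name):
    cv2.imwrite(f"pics/{name}.png",cv2.resize(f[y0:y1,x0:x1],None,fx=k,fy=k,interpolation=cv2.INTER_CUBIC))
E
python3 - <<'E'
from h import *
c=shot("scene"); f=c["frame"]
crop(f,130,210,350,340,3.5,"s_pins"); crop(f,340,150,520,300,4,"s_dial")
c=shot("side"); f=c["frame"]
crop(f,200,230,380,360,4,"d_dial"); crop(f,230,100,350,230,4.5,"d_pins")
E
```

```text
(no output)
```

View pics/s_pins.png

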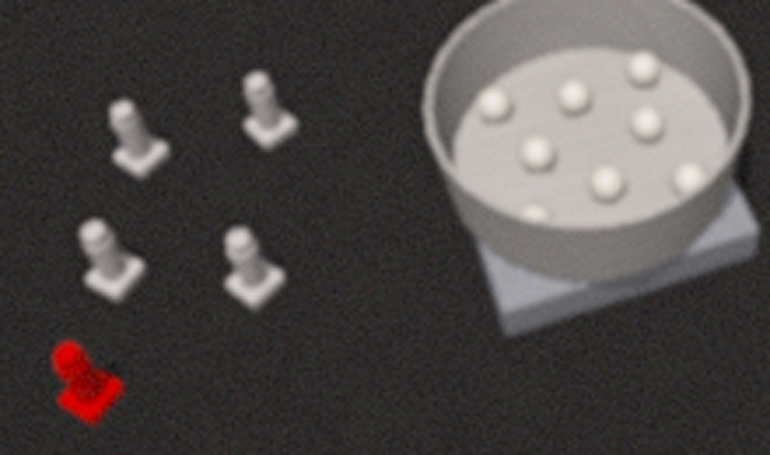

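View pics/s_dial.png

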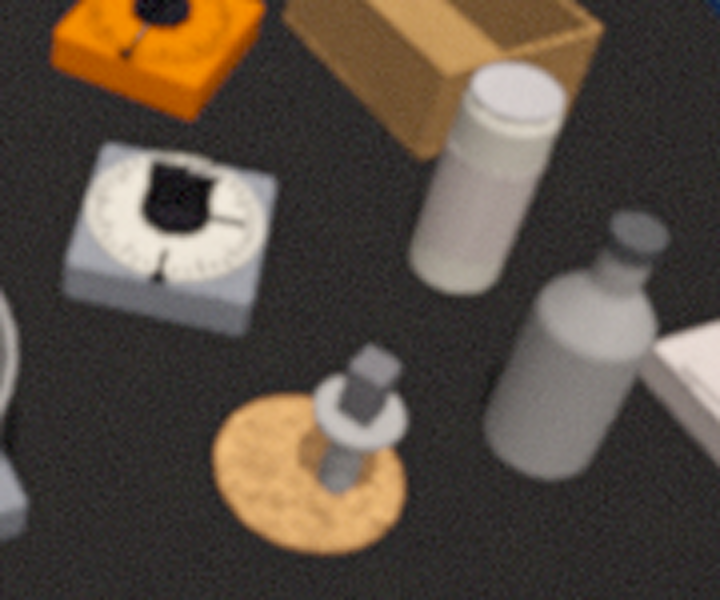

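View pics/d_dial.png

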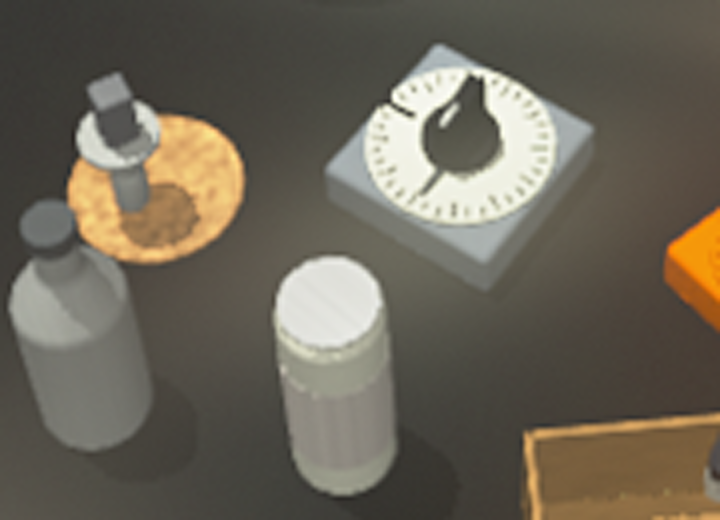

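View pics/d_pins.png

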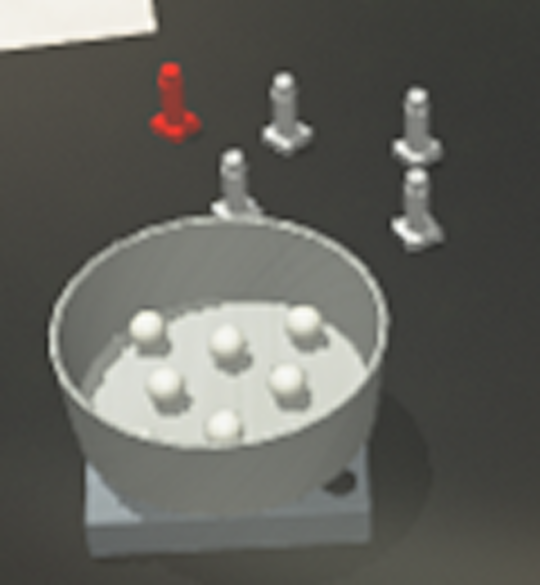

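```bash
cat > m.py <<'E'
from h import *
cs,cd=shot("scene"),shot("side")
S=lambda x,y:(130+x/3.5-.36,210+y/3.5-.36)
D=lambda x,y:(230+x/4.5-.39,100+y/4.5-.39)
S2=lambda x,y:(340+x/4-.37,150+y/4-.37)
D2=lambda x,y:(200+x/4-.37,230+y/4-.37)
for n,a,b in [("A",(123,104),(417,92)),("B",(257,76),(416,173)),("C",(94,228),(284,76)),("D",(240,234),(233,155))]:
    print(n,tri(cs,S(*a),cd,D(*b)))
# white face
for nm,c,roi in [("scene",cs,(350,180,415,235)),("side",cd,(280,240,350,300))]:
    f=c["frame"].astype(int);x0,y0,x1,y1=roi
    g=f[y0:y1,x0:x1]; m=((g.min(2)>150)&(abs(g[:,:,0]-g[:,:,2])<60)).astype(np.uint8)
    if nm=="scene": m=((g.min(2)>130)&((g[:,:,0]-g[:,:,2])<8)).astype(np.uint8)
    m=cv2.morphologyEx(m,cv2.MORPH_CLOSE,np.ones((3,3)))
    k=max(cv2.findContours(m,0,1)[0],key=cv2.contourArea); hull=cv2.convexHull(k)[:,0,:]+[x0,y0]
    P=np.array([onz(c,u,v,.041)[:2] for u,v in hull]); 
    A=np.c_[2*P,np.ones(len(P))]; q=np.linalg.lstsq(A,(P**2).sum(1),rcond=None)[0]
    print(nm,"dial",q[:2],"r",np.sqrt(q[2]+q[:2]@q[:2]))
# bowl rim
print("zero scene",onz(cs,*S2(159,277),.045),onz(cs,*S2(165,252),.041),"needle tip",onz(cs,*S2(245,222),.05),onz(cs,*S2(245,222),.054))
print("zero side",onz(cd,*D2(391,102),.045),onz(cd,*D2(413,115),.041),"needle tip",onz(cd,*D2(424,194),.05))
print("needle tri",tri(cs,S2(245,222),cd,D2(424,194)))
print("stirrer top",tri(cs,S2(377,362),cd,D2(107,87)))
print("guard",tri(cs,S2(361,413),cd,D2(118,134)))
for n,c,e in [("scene",cs,S2(310,472)),("side",cd,D2(156,188))]: print("pad",n,onz(c,*e,.004))
print("can",tri(cs,S2(517,93),cd,D2(330,293)),"flask",tri(cs,S2(638,235),cd,D2(48,222)))
E
python3 m.py
python3 - <<'E'
from h import *
for n,roi in [("scene",(240,195,355,290)),("side",(235,145,325,215))]:
    c=shot(n); f=c["frame"]; x0,y0,x1,y1=roi
    crop(f,*roi,6,"bowl_"+n)
E
```

```text
A (array([ 0.46071353, -0.34815981,  0.06413864]), np.float64(0.0004577480963347493))
B (array([ 0.45087769, -0.25126251,  0.06342117]), np.float64(0.000693338116826714))
C (array([ 0.56774507, -0.35763453,  0.06310952]), np.float64(0.002936651183575556))
D (array([ 0.59161817, -0.25888994,  0.06240856]), np.float64(0.0005151221982633918))
scene dial [0.42470639 0.25925585] r 0.08193870896769577
side dial [0.41465592 0.26821243] r 0.08204768522351472
zero scene [0.47674146 0.23015353 0.045     ] [0.45065119 0.24344557 0.041     ] needle tip [0.44038253 0.30618975 0.05      ] [0.44403342 0.30417713 0.054     ]
zero side [0.46769159 0.23442595 0.045     ] [0.45172493 0.24088359 0.041     ] needle tip [0.43484982 0.31094807 0.05      ]
needle tri (array([0.43571771, 0.30824777, 0.04546161]), np.float64(0.0010208931335499237))
stirrer top (array([0.63795035, 0.30394388, 0.12809807]), np.float64(0.0005936724965855064))
guard (array([0.63782112, 0.3048211 , 0.07875828]), np.float64(0.0005669583745431404))
pad scene [0.62676799 0.29144888 0.004     ]
pad side [0.62388256 0.29338671 0.004     ]
can (array([0.46596579, 0.46724421, 0.17042199]), np.float64(0.002751634410520568)) flask (array([0.62646444, 0.45366639, 0.19733796]), np.float64(0.00022614706863071803))
```

View pics/bowl_scene.png

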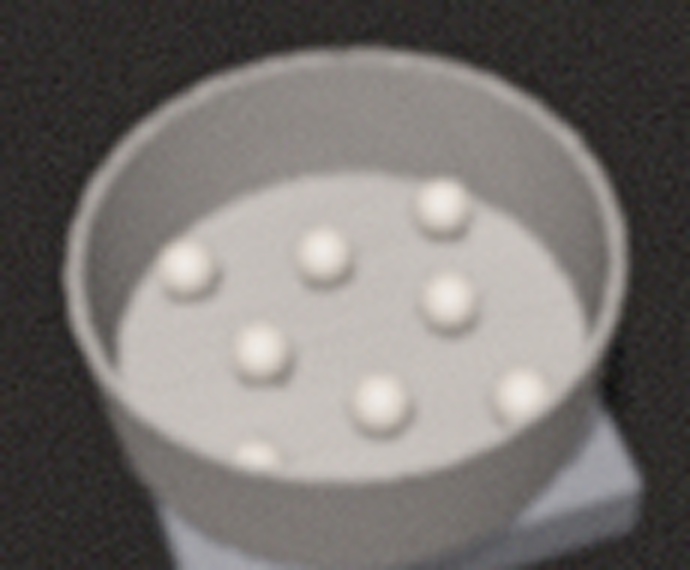

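View pics/bowl_side.png

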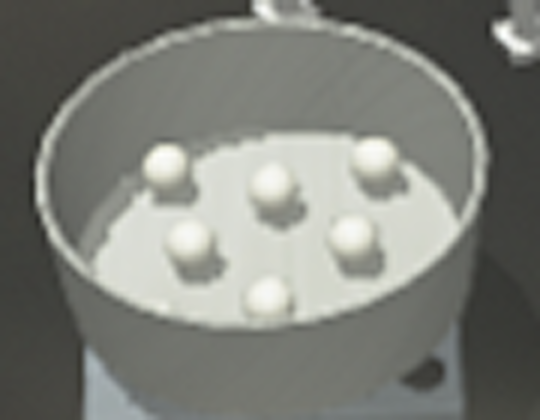

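```bash
python3 - <<'E'
from h import *
cs,cd=shot("scene"),shot("side")
L=[("scene",cs,240,195,[(64,270),(120,140),(230,70),(340,46),(450,64),(540,115),(610,195),(628,250),(100,380),(160,425),(230,462),(320,482),(420,476)]),
("side",cd,235,145,[(36,180),(100,72),(180,28),(270,15),(370,32),(440,80),(488,150),(470,225),(90,285),(170,318),(265,328),(380,300)])]
for n,c,x0,y0,pts in L:
    P=np.array([onz(c,x0+x/6-.42,y0+y/6-.42,.12)[:2] for x,y in pts])
    A=np.c_[2*P,np.ones(len(P))]; q=np.linalg.lstsq(A,(P**2).sum(1),rcond=None)[0]
    r_=np.hypot(*(P-q[:2]).T); print(n,q[:2],r_.round(4))
E
```

```text
scene [ 0.5574371  -0.01371504] [0.1127 0.1133 0.1133 0.1148 0.1119 0.109  0.1123 0.1147 0.1133 0.11
 0.1113 0.1132 0.115 ]
side [ 0.55778666 -0.01083554] [0.1112 0.1114 0.1149 0.1145 0.1129 0.1084 0.1137 0.1135 0.1136 0.1121
 0.113  0.1133]
```

Request:
{"method": "step_arm", "body": {
  "rows": [
    [1,0,0,-50,0],
    [1,-40,-25,-70,-10],
    [1,-80,-55,-70,-20],
    [1,-125,-85,-70,-30],
    [1,-170,-115,-70,-40],
    [1,-215,-145,-70,-50],
    [1,-260,-180,-60,-60],
    [1,-309,-212,-30,-70]
  ]
}}

```text
time: 1.55
eef_pos: [0.4147, 0.2728, 0.2237]
eef_rot: [[-0.641, -0.767, 0.004], [-0.767, 0.641, 0.002], [-0.004, -0.002, -1.0]]
force: [1.3, 0.7, -0.4]
width: 0.999
```

Request:
{"method": "step_arm", "body": {
  "rows": [
    [1,0,0,0,-10],
    [1,0,0,0,-19],
    [1,0,0,0,-19],
    [1,0,0,0,-19]
  ]
}}

```text
time: 2.05
eef_pos: [0.4129, 0.274, 0.2224]
eef_rot: [[-0.364, -0.931, 0.0], [-0.931, 0.364, 0.0], [-0.0, -0.0, -1.0]]
force: [-0.2, 0.3, -0.6]
width: 1.006
```

```bash
python3 - <<'E'
from h import *
c=shot("wrist","w1"); s=c["s"]; print(s["time"],s["eef_pos"],s["eef_rot"],s["joint_positions"])
crop(c["frame"],180,80,480,300,2.6,"w1c")
E
```

```text
2.05 [0.41285402 0.27401976 0.22240271] [[-3.64467994e-01 -9.31215887e-01  2.33011832e-04]
 [-9.31215901e-01  3.64468021e-01  8.89253266e-05]
 [-1.67734038e-04 -1.84573888e-04 -9.99999969e-01]] [ 2.76436739e+01 -9.63771137e+00  9.84515448e+01 -1.68119860e-03
  9.11719760e+01 -1.30981514e+02]
```

View pics/w1c.png

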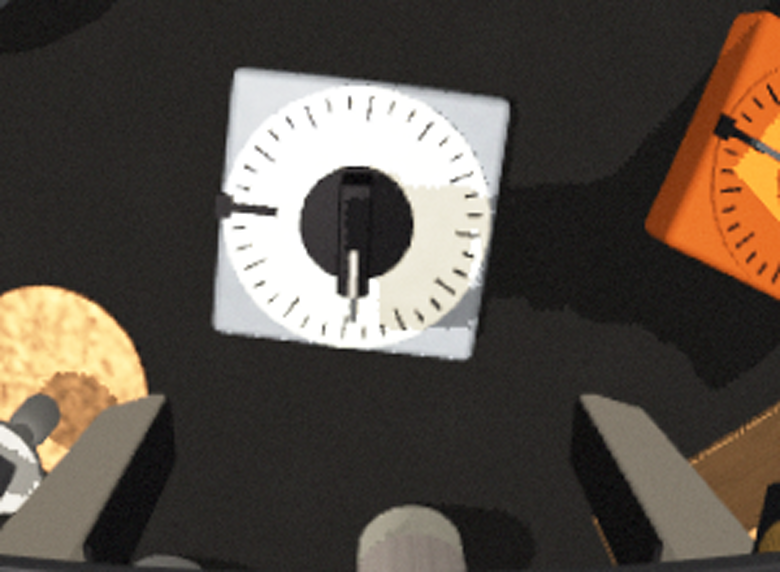

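```bash
python3 - <<'E'
from h import *
c=shot("wrist"); W=lambda x,y:(180+x/2.6-.3,80+y/2.6-.3)
P=np.array([onz(c,*W(*p),.0405)[:2] for p in [(224,213),(491,213),(358,83),(358,348),(265,125),(265,308),(450,125),(450,308)]])
A=np.c_[2*P,np.ones(len(P))]; q=np.linalg.lstsq(A,(P**2).sum(1),rcond=None)[0]; C=q[:2]
print(C,np.hypot(*(P-C).T).round(4))
a=lambda p:np.degrees(np.arctan2(*(p[:2]-C)[::-1]))
print("zero",a(onz(c,*W(277,212),.041)),a(onz(c,*W(222,206),.043)))
for z in (.045,.05,.06): print("tip",z,onz(c,*W(352,322),z),a(onz(c,*W(352,322),z)))
t=onz(c,*W(353,250),.09);t2=onz(c,*W(352,290),.09);b=onz(c,*W(357,172),.09); print("bar",t,t2,b,"bar dir",np.degrees(np.arctan2(*(t2-b)[:2][::-1])),"mid",(t2+b)/2)
R=c["s"]["eef_rot"]; p=c["s"]["eef_pos"]; print("tool shift to C", R.T@np.array([*(C-p[:2]),0.06-p[2]])*1000)
E
```

```text
[0.41522373 0.26437582] [0.0646 0.0646 0.0655 0.0652 0.0633 0.0638 0.0635 0.0636]
zero -27.633353153006507 -28.260655794521366
tip 0.045 [0.4359321  0.30992097 0.045     ] 65.54975946577906
tip 0.05 [0.4352162  0.30843914 0.05      ] 65.59519145233037
tip 0.06 [0.43378439 0.30547547 0.06      ] 65.69600021126884
bar [0.4172759  0.26712707 0.09      ] [0.42415633 0.28324184 0.09      ] [0.40352783 0.2369754  0.09      ] bar dir 65.96966891049422 mid [0.41384208 0.26010862 0.09      ]
tool shift to C [  8.18489946  -5.72071242 162.39898476]
```

Request:
{"method": "step_arm", "body": {
  "rows": [
    [1,8,-6,50,2.5],
    [1,8,-6,100,2.5],
    [1,8,-6,135,2.5],
    [1,8,-6,162,2.5],
    [1,8,-6,162,2.5],
    [0,8,-6,162,2.5],
    [0,8,-6,162,2.5],
    [0,8,-6,162,2.5]
  ]
}}

```text
time: 3.15
eef_pos: [0.4164, 0.2647, 0.0615]
eef_rot: [[-0.402, -0.916, 0.002], [-0.916, 0.402, 0.001], [-0.002, -0.001, -1.0]]
force: [-1.3, 0.3, -0.4]
width: 0.725
```

Request:
{"method": "step_arm", "body": {
  "rows": [
    [0,0,0,0,0],
    [0,0,0,0,0],
    [0,0,0,0,0],
    [0,0,0,0,0]
  ]
}}

```text
time: 3.65
eef_pos: [0.4155, 0.2642, 0.0602]
eef_rot: [[-0.402, -0.916, -0.0], [-0.916, 0.402, -0.0], [0.0, 0.0, -1.0]]
force: [-0.3, 0.2, 0.5]
width: 0.297
```

Request:
{"method": "step_arm", "body": {
  "rows": [
    [0,0,0,0,0],
    [0,0,0,0,0],
    [0,0,0,0,0],
    [0,0,0,0,0],
    [0,0,0,0,10],
    [0,0,0,0,20],
    [0,0,0,0,30],
    [0,0,0,0,40]
  ]
}}

```text
time: 4.65
eef_pos: [0.4156, 0.2643, 0.0603]
eef_rot: [[-0.899, -0.438, 0.0], [-0.438, 0.899, -0.0], [0.0, -0.0, -1.0]]
force: [0.7, 0.9, 0.1]
width: 0.006
```

Request:
{"method": "step_arm", "body": {
  "rows": [
    [0,0,0,0,10],
    [0,0,0,0,20],
    [0,0,0,0,30],
    [0,0,0,0,40],
    [0,0,0,0,50],
    [0,0,0,0,54],
    [0,0,0,0,54],
    [0,0,0,0,54]
  ]
}}

```text
time: 5.65
eef_pos: [0.4156, 0.2642, 0.0603]
eef_rot: [[-0.886, 0.463, 0.0], [0.463, 0.886, -0.0], [-0.0, -0.0, -1.0]]
force: [-0.7, 0.5, -0.3]
width: 0.006
```

```bash
python3 - <<'E'
from h import *
c=shot("wrist","w2"); s=c["s"]; print(s["time"],s["width"],s["eef_pos"],s["eef_rot"],s["joint_positions"])
E
```

```text
5.65 0.005627231453021466 [0.41558542 0.26424468 0.06028191] [[-8.86287194e-01  4.63136059e-01  1.24463631e-05]
 [ 4.63136058e-01  8.86287194e-01 -3.09534333e-05]
 [-2.53667033e-05 -2.16692720e-05 -9.99999999e-01]] [ 2.64838521e+01 -3.58669485e+00  1.10142620e+02 -1.98781371e-03
  7.34442275e+01 -3.59259239e+01]
```

View pics/w2.png

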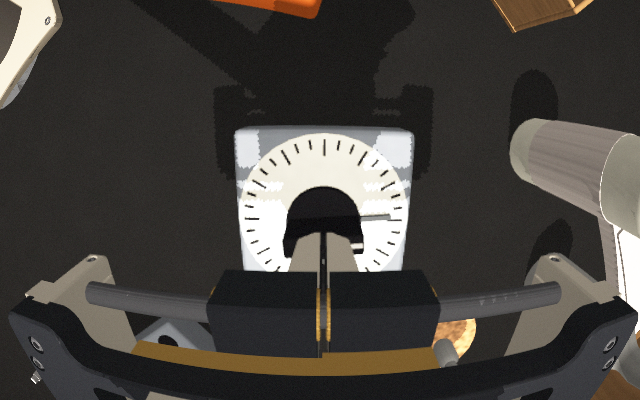

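```bash
python3 - <<'E'
from h import *
c=shot("side"); crop(c["frame"],240,180,420,320,4,"d2")
c=shot("scene"); crop(c["frame"],330,110,480,250,4,"s2")
c=shot("wrist"); crop(c["frame"],220,110,430,290,3.5,"w2c")
E
```

```text
(no output)
```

View pics/d2.png

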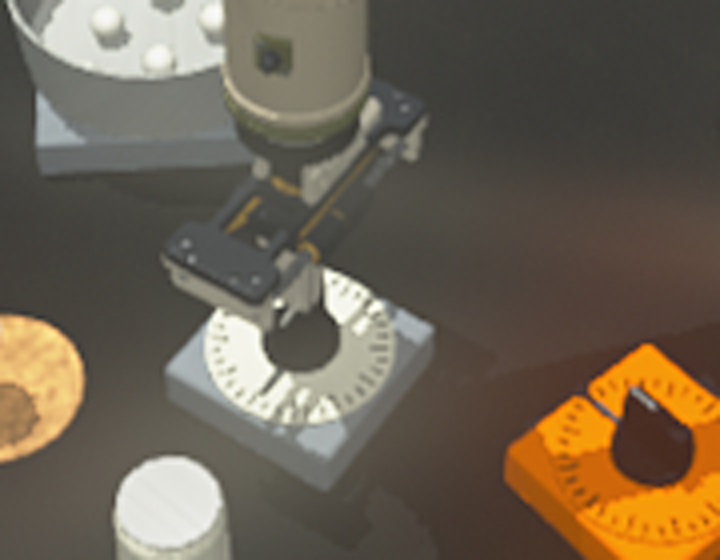

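View pics/w2c.png

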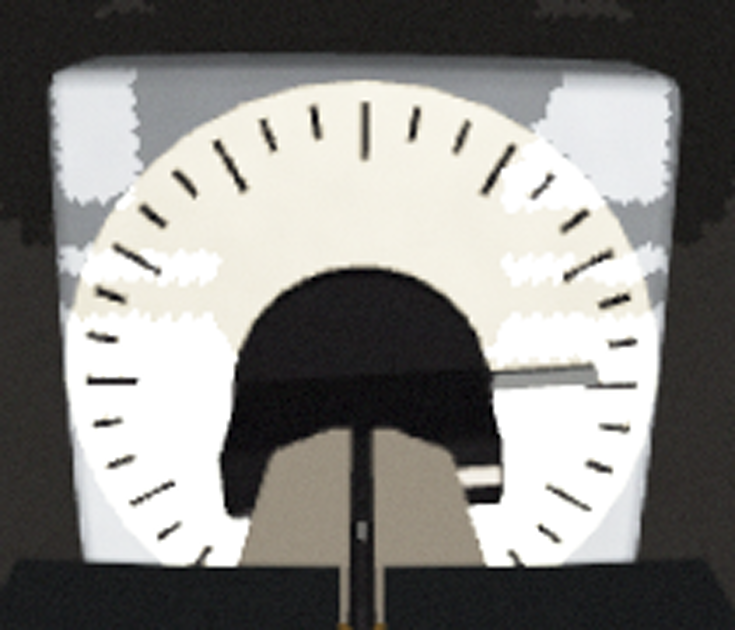

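View pics/s2.png

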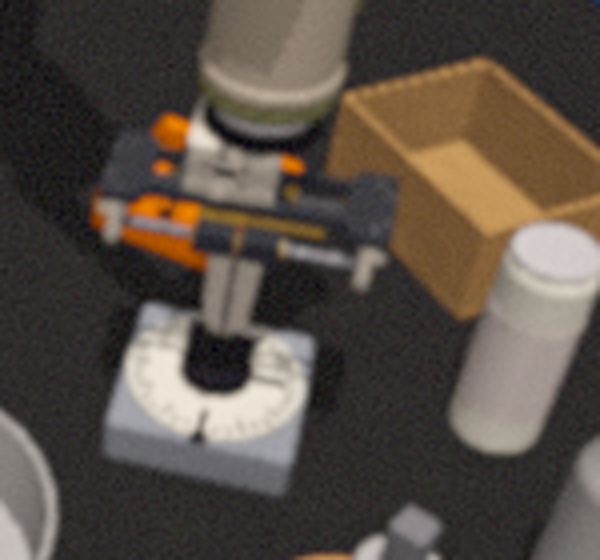

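```bash
python3 - <<'E'
from h import *
s=monitor.state(); p=s["eef_pos"]; print(p)
for n,x0,y0,k in [("scene",330,110,4),("side",240,180,4),("wrist",220,110,3.5)]:
    c=shot(n)
    for dz in (0,.03,.06):
        u,v=proj(c,p+[0,0,dz]); print(n,dz,(u-x0)*k,(v-y0)*k)
    for X in ([.4155,.2643,.09],[.4155,.2643,.054],[.4155+.01,.2643+.022,.09],[.4155-.01,.2643-.022,.09]):
        u,v=proj(c,X); print("   knob",X,(u-x0)*k,(v-y0)*k)
E
```

```text
[0.41555121 0.26424578 0.06025181]
scene 0 219.3886432057352 354.2547467426274
scene 0.03 224.97066488032306 324.2437025213345
scene 0.06 230.77930333247582 293.01428142347936
   knob [0.4155, 0.2643, 0.09] 224.97266672705155 324.4430629703319
   knob [0.4155, 0.2643, 0.054] 218.3015816747909 360.30442228057063
   knob [0.4255, 0.2863, 0.09] 258.94953441567645 330.06009004323494
   knob [0.40549999999999997, 0.2423, 0.09] 191.25121430360082 318.86826093337004
side 0 299.67435776124967 328.430071557475
side 0.03 299.0741533356272 300.94986739650017
side 0.06 298.4543578148573 272.57269001871634
   knob [0.4155, 0.2643, 0.09] 299.14701794685584 301.25611212101444
   knob [0.4155, 0.2643, 0.054] 299.863543341733 334.1193169558833
   knob [0.4255, 0.2863, 0.09] 279.9921051157751 326.84209394866366
   knob [0.40549999999999997, 0.2423, 0.09] 317.89238142030536 276.2171817215956
wrist 0 361.23536671423506 412.47108450053645
wrist 0.03 361.30982724093354 479.2660235301362
wrist 0.06 361.40540982497606 568.4231864786748
   knob [0.4155, 0.2643, 0.09] 361.449925880969 478.2582419474641
   knob [0.4155, 0.2643, 0.054] 361.3413253745165 400.32964508073377
   knob [0.4255, 0.2863, 0.09] 501.22817628016065 470.2061167380819
   knob [0.40549999999999997, 0.2423, 0.09] 222.4338600995481 484.3521499995468
```

Request:
{"method": "step_arm", "body": {
  "rows": [
    [0,0,0,-20,0],
    [0,0,0,-50,0],
    [1,0,0,-100,0],
    [1,0,0,-140,0],
    [1,0,0,-140,0]
  ]
}}

```text
time: 6.62
eef_pos: [0.4179, 0.2654, 0.2046]
eef_rot: [[-0.886, 0.464, 0.007], [0.465, 0.886, 0.003], [-0.004, 0.006, -1.0]]
force: [0.3, -0.1, -0.0]
width: 0.278
```

```bash
python3 - <<'E'
from h import *
c=shot("wrist"); crop(c["frame"],180,60,480,280,2.6,"w3c"); print(c["s"]["eef_pos"],c["s"]["time"])
E
```

```text
[0.41785482 0.26539413 0.20462017] 6.625
```

View pics/w3c.png

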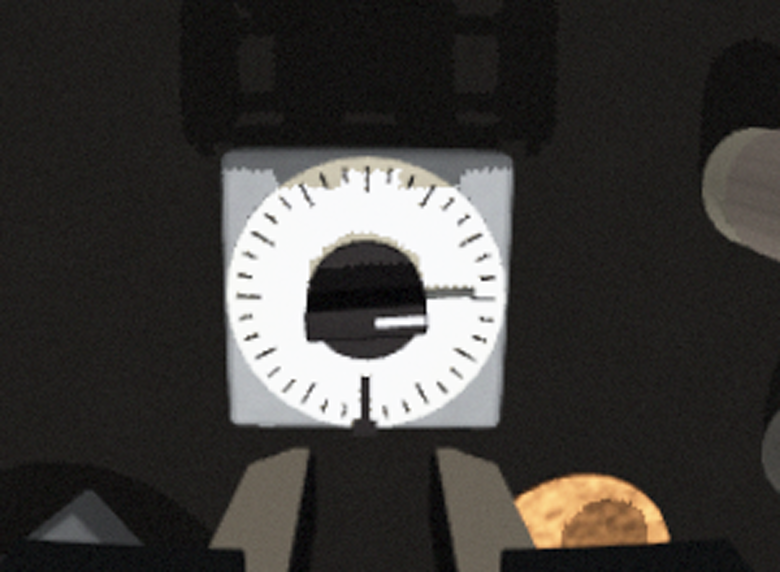

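Request:
{"method": "step_arm", "body": {
  "rows": [
    [1,0,0,0,-10],
    [1,0,0,0,-20],
    [1,0,0,0,-30],
    [1,0,0,0,-40],
    [1,0,0,0,-50],
    [1,0,0,0,-60],
    [1,0,0,0,-70],
    [1,0,0,0,-80]
  ]
}}

```text
time: 7.68
eef_pos: [0.4146, 0.2638, 0.1982]
eef_rot: [[-0.607, -0.795, -0.003], [-0.795, 0.607, -0.001], [0.003, 0.001, -1.0]]
force: [0.3, 0.4, 0.4]
width: 0.996
```

Request:
{"method": "step_arm", "body": {
  "rows": [
    [1,0,0,0,-10],
    [1,0,0,50,-13.5],
    [1,0,0,100,-13.5],
    [1,0,0,140,-13.5],
    [1,0,0,140,-13.5],
    [0,0,0,140,-13.5],
    [0,0,0,140,-13.5],
    [0,0,0,140,-13.5]
  ]
}}

```text
time: 8.68
eef_pos: [0.4168, 0.2648, 0.062]
eef_rot: [[-0.41, -0.912, 0.003], [-0.912, 0.41, 0.001], [-0.002, -0.002, -1.0]]
force: [0.1, 0.6, 0.1]
width: 0.727
```

Request:
{"method": "step_arm", "body": {
  "rows": [
    [0,0,0,0,0],
    [0,0,0,0,0],
    [0,0,0,0,0],
    [0,0,0,0,0]
  ]
}}

```text
time: 9.18
eef_pos: [0.4156, 0.2642, 0.0602]
eef_rot: [[-0.41, -0.912, -0.0], [-0.912, 0.41, -0.0], [0.0, 0.0, -1.0]]
force: [0.0, 0.9, -0.7]
width: 0.299
```

```bash
python3 - <<'E'
from h import *
c=shot("wrist"); crop(c["frame"],180,60,480,280,2.6,"w4c"); print(c["s"]["eef_pos"],c["s"]["width"])
c=shot("side"); crop(c["frame"],240,180,420,320,4,"d4")
E
```

```text
[0.41555157 0.26424349 0.06023785] 0.29864092945977666
```

View pics/w4c.png

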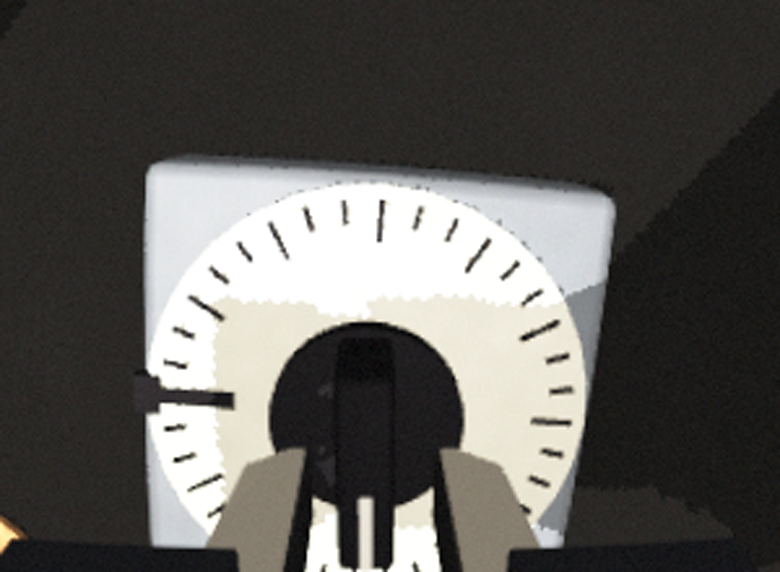

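View pics/d4.png

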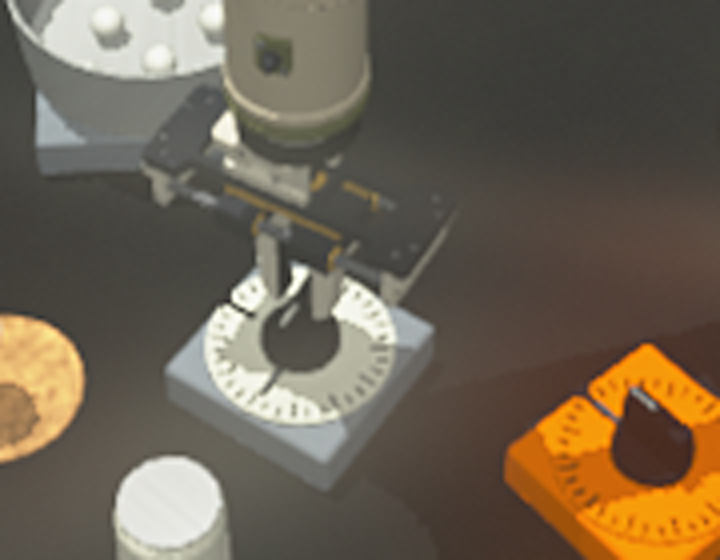

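Request:
{"method": "step_arm", "body": {
  "rows": [
    [0,0,0,0,0],
    [0,0,0,0,0]
  ]
}}

```text
time: 9.52
eef_pos: [0.4156, 0.2642, 0.0602]
eef_rot: [[-0.41, -0.912, -0.0], [-0.912, 0.41, -0.0], [0.0, 0.0, -1.0]]
force: [-0.2, 0.4, 0.5]
width: 0.021
```

Request:
{"method": "step_arm", "body": {
  "rows": [
    [0,0,0,0,0],
    [0,0,0,0,0]
  ]
}}

```text
time: 9.78
eef_pos: [0.4156, 0.2642, 0.0602]
eef_rot: [[-0.41, -0.912, -0.0], [-0.912, 0.41, -0.0], [0.0, 0.0, -1.0]]
force: [-0.6, -0.3, -0.3]
width: 0.003
```

```bash
python3 - <<'E'
from h import *
c=shot("wrist"); crop(c["frame"],180,60,480,280,2.6,"w5c"); print(c["s"]["eef_pos"],c["s"]["width"])
E
```

```text
[0.41558013 0.26423296 0.0602496 ] 0.0034709331228319424
```

View pics/w5c.png

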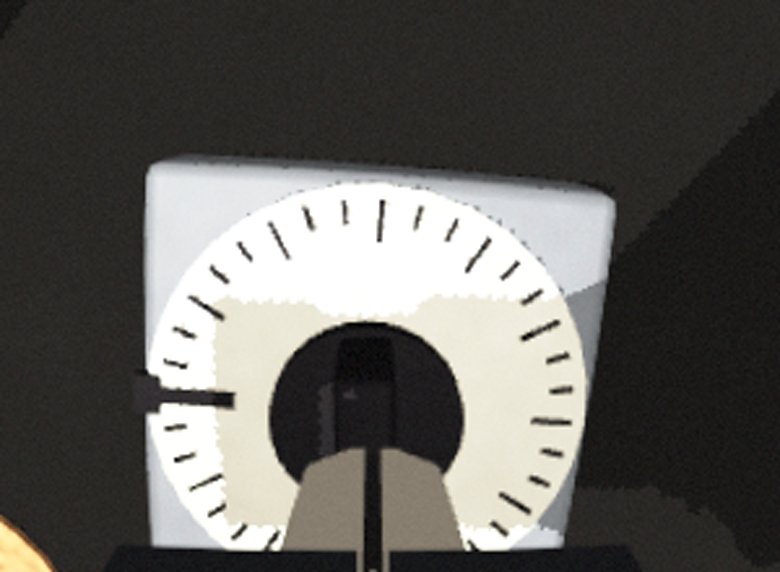

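```bash
python3 - <<'E'
from h import *
c=shot("wrist"); p=c["s"]["eef_pos"]; R=c["s"]["eef_rot"]
for dx in (-.0075,0,.0075):
  for z in (.06,.075,.09,.1):
    u,v=proj(c,[*(p+R@[dx,0,0])[:2],z]); print(dx,z,round((u-180)*2.6),round((v-60)*2.6))
print('bar +x end'); 
for z in (.054,.09):
    for dx in(.025,-.025): u,v=proj(c,[*(p+R@[dx,0,0])[:2],z]); print(dx,z,round((u-180)*2.6),round((v-60)*2.6))
E
```

```text
-0.0075 0.06 367 457
-0.0075 0.075 366 482
-0.0075 0.09 366 509
-0.0075 0.1 366 530
0 0.06 367 432
0 0.075 366 455
0 0.09 366 481
0 0.1 366 501
0.0075 0.06 367 405
0.0075 0.075 366 427
0.0075 0.09 366 451
0.0075 0.1 366 470
bar +x end
0.025 0.054 366 335
-0.025 0.054 367 505
0.025 0.09 366 378
-0.025 0.09 366 572
```

```bash
python3 - <<'E'
from h import *
c=shot("wrist"); T=c["T_tool_cam"]
def tr(u,v):
    dx,dy=(u-c["cx"])/c["fx"],(v-c["cy"])/c["fy"]; th=np.hypot(dx,dy)
    return T[:3,3],T[:3,:3]@np.array([dx/th*np.sin(th),dy/th*np.sin(th),np.cos(th)])
for nm,u,v,y in [("L",180+165/2.6,80+397/2.6,-.0465),("R",180+580/2.6,80+397/2.6,.0465),("L outer",180+128/2.6,80+400/2.6,-.064)]:
    o,d=tr(u,v)
    print(nm,o+d*(y-o[1])/d[1])
E
```

```text
L [ 0.008059  -0.0465    -0.0307806]
R [ 0.01257937  0.0465     -0.04132473]
L outer [-0.00382124 -0.064      -0.0062254 ]
```

```bash
python3 - <<'E'
from h import *
c=shot("side"); s=c["s"]; p=s["eef_pos"];R=s["eef_rot"]
for y in (-.02,.02):
  for dz in (0,-.03): print(y,dz,[((a-b)*4).round() for a,b in zip(proj(c,p+R@[0,y,dz]),(240,180))])
c=shot("scene"); crop(c["frame"],330,110,480,250,4,"s5")
for y in (-.013,.013):
  for dz in (0,-.03): print(y,dz,[((a-b)*4).round() for a,b in zip(proj(c,p+R@[0,y,dz]),(330,110))])
E
```

```text
-0.02 0 [np.float64(274.0), np.float64(316.0)]
-0.02 -0.03 [np.float64(273.0), np.float64(289.0)]
0.02 0 [np.float64(325.0), np.float64(341.0)]
0.02 -0.03 [np.float64(325.0), np.float64(313.0)]
-0.013 0 [np.float64(218.0), np.float64(366.0)]
-0.013 -0.03 [np.float64(223.0), np.float64(336.0)]
0.013 0 [np.float64(221.0), np.float64(342.0)]
0.013 -0.03 [np.float64(227.0), np.float64(312.0)]
```

View pics/s5.png

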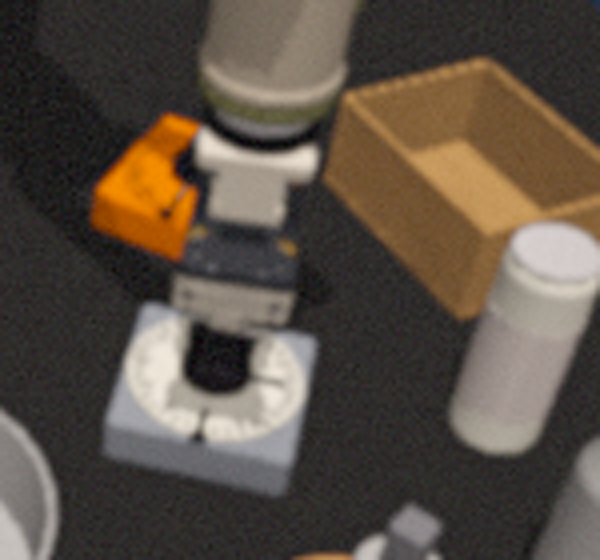

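Request:
{"method": "step_arm", "body": {
  "rows": [
    [1,0,0,-35,0],
    [1,0,0,-35,0],
    [1,0,0,-35,0],
    [1,0,0,-35,0],
    [1,0,0,-20,0],
    [1,0,0,0,0],
    [1,0,0,8,0],
    [1,0,0,14,0]
  ]
}}

```text
time: 11.02
eef_pos: [0.4151, 0.264, 0.0452]
eef_rot: [[-0.41, -0.912, -0.001], [-0.912, 0.41, -0.001], [0.001, 0.001, -1.0]]
force: [0.3, -0.6, 0.6]
width: 0.812
```

Request:
{"method": "step_arm", "body": {
  "rows": [
    [0,0,0,0,0],
    [0,0,0,0,0],
    [0,0,0,0,0],
    [0,0,0,0,0],
    [0,0,0,0,0],
    [0,0,0,0,0],
    [0,0,0,0,0],
    [0,0,0,0,0]
  ]
}}

```text
time: 12.02
eef_pos: [0.417, 0.2636, 0.0464]
eef_rot: [[-0.41, -0.912, 0.003], [-0.912, 0.41, -0.001], [-0.0, -0.003, -1.0]]
force: [6.8, -2.5, -3.7]
width: 0.152
```

Request:
{"method": "step_arm", "body": {
  "rows": [
    [0,0,0,0,0],
    [0,0,0,0,0]
  ]
}}

```text
time: 12.28
eef_pos: [0.417, 0.2636, 0.0464]
eef_rot: [[-0.41, -0.912, 0.003], [-0.912, 0.41, -0.001], [-0.0, -0.003, -1.0]]
force: [7.2, -3.6, -3.3]
width: 0.144
```

Request:
{"method": "step_arm", "body": {
  "rows": [
    [0,0,-1,0,10],
    [0,0,-1,0,20],
    [0,0,-1,0,30],
    [0,0,-1,0,40],
    [0,0,-1,0,50],
    [0,0,-1,0,60],
    [0,0,-1,0,70],
    [0,0,-1,0,80]
  ]
}}

```text
time: 13.28
eef_pos: [0.4172, 0.2636, 0.0463]
eef_rot: [[-0.968, 0.251, 0.001], [0.251, 0.968, -0.0], [-0.001, -0.0, -1.0]]
force: [3.0, -1.6, -1.2]
width: 0.153
```

Request:
{"method": "step_arm", "body": {
  "rows": [
    [0,0,0,0,10],
    [0,0,0,0,14],
    [0,0,0,0,14],
    [0,0,0,0,14]
  ]
}}

```text
time: 13.78
eef_pos: [0.4172, 0.2636, 0.0464]
eef_rot: [[-0.882, 0.471, 0.001], [0.471, 0.882, -0.0], [-0.001, 0.0, -1.0]]
force: [4.4, -2.5, -2.4]
width: 0.147
```

```bash
python3 - <<'E'
from h import *
c=shot("wrist"); crop(c["frame"],180,60,480,280,2.6,"w6c"); print(c["s"]["eef_pos"],c["s"]["width"])
E
```

```text
[0.41718569 0.26360579 0.04639161] 0.14678129778190258
```

View pics/w6c.png

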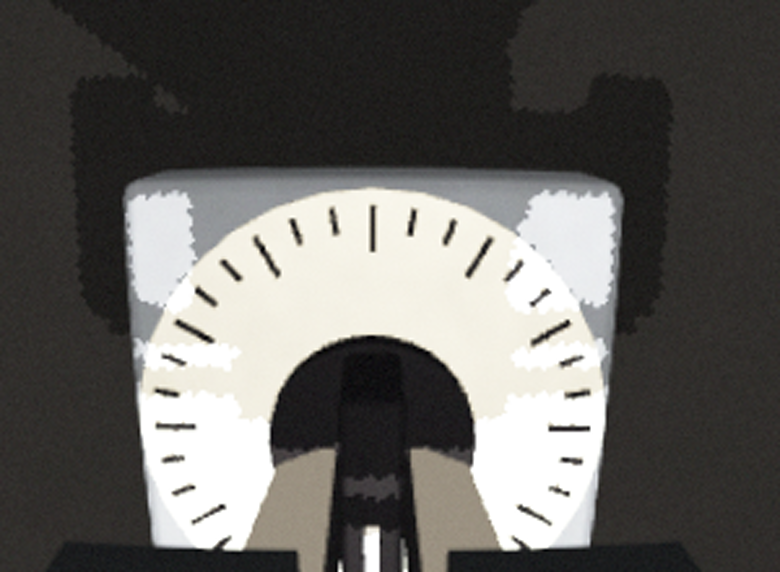

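Request:
{"method": "step_arm", "body": {
  "rows": [
    [1,0,0,0,0],
    [1,0,0,0,0],
    [1,0,0,0,0],
    [1,0,0,0,0],
    [1,0,0,-50,0],
    [1,0,0,-100,0],
    [1,0,0,-160,0],
    [1,0,0,-160,0]
  ]
}}

```text
time: 14.82
eef_pos: [0.4195, 0.2655, 0.2126]
eef_rot: [[-0.882, 0.472, 0.009], [0.472, 0.882, 0.005], [-0.006, 0.009, -1.0]]
force: [0.2, 0.2, -0.3]
width: 0.956
```

Request:
{"method": "step_arm", "body": {
  "rows": [
    [1,0,0,0,0],
    [1,0,0,0,0]
  ]
}}

```text
time: 15.08
eef_pos: [0.4155, 0.2634, 0.2043]
eef_rot: [[-0.881, 0.472, -0.003], [0.472, 0.881, -0.001], [0.002, -0.003, -1.0]]
force: [0.5, -0.9, -1.0]
width: 1.005
```

```bash
python3 - <<'E'
from h import *
c=shot("wrist"); crop(c["frame"],180,60,480,280,2.6,"w7c"); print(c["s"]["eef_pos"],c["s"]["width"])
E
```

```text
[0.41545903 0.26335819 0.20426329] 1.0045204750463
```

View pics/w7c.png

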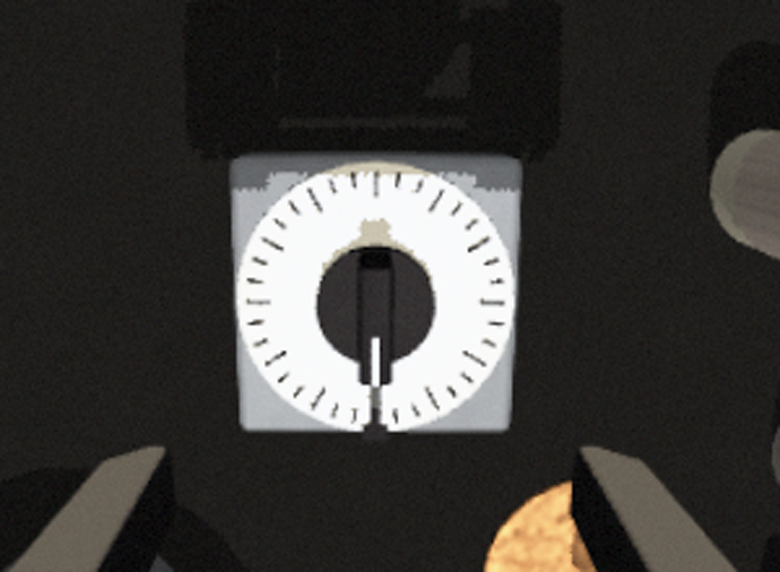

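```bash
python3 - <<'E'
from h import *
c=shot("scene"); C=np.array([.5577,-.012])
for x,y in [(187,268),(323,255),(441,209),(449,302),(261,352),(381,404),(521,396),(257,465)]:
    p=onz(c,240+x/6-.4,195+y/6-.4,.064)[:2]; d=p-C; print(p.round(3),"r",np.hypot(*d).round(3),"ang",np.degrees(np.arctan2(d[1],d[0])).round())
# base corners bowl (z=.036)
q=[onz(c,*v,.036)[:2] for v in [(130+757/3.5,210+232/3.5),(130+505/3.5,210+312/3.5)]]
print(q,np.linalg.norm(q[0]-q[1]),np.degrees(np.arctan2(*(q[0]-q[1])[::-1])))
E
```

```text
[ 0.511 -0.078] r 0.081 ang -126.0
[ 0.514 -0.019] r 0.044 ang -171.0
[0.498 0.037] r 0.077 ang 141.0
[0.55  0.031] r 0.043 ang 100.0
[ 0.562 -0.052] r 0.04 ang -84.0
[ 0.597 -0.006] r 0.04 ang 8.0
[0.604 0.051] r 0.078 ang 54.0
[ 0.617 -0.06 ] r 0.077 ang -39.0
[array([0.63912   , 0.09439094]), array([ 0.66958806, -0.08728557])] 0.18421362382838424 99.52019734509287
```

Request:
{"method": "step_arm", "body": {
  "rows": [
    [1,-20,-32,0,0],
    [1,-50,-78,0,0],
    [1,-80,-125,0,0],
    [1,-112,-175,0,0],
    [1,-143,-223,0,0],
    [1,-174,-270,0,0],
    [1,-206,-320,0,0],
    [1,-236,-367,0,0]
  ]
}}

```text
time: 16.18
eef_pos: [0.4505, -0.1729, 0.2054]
eef_rot: [[-0.881, 0.473, -0.001], [0.473, 0.881, 0.001], [0.001, 0.0, -1.0]]
force: [0.3, 0.6, 0.2]
width: 1.0
```

Request:
{"method": "step_arm", "body": {
  "rows": [
    [1,-26,-40,0,10],
    [1,-50,-78,0,20],
    [1,-70,-110,0,30],
    [1,-70,-110,0,40],
    [1,-70,-110,0,50],
    [1,-70,-110,0,60],
    [1,-70,-110,0,62],
    [1,-70,-110,0,62]
  ]
}}

```text
time: 17.18
eef_pos: [0.4607, -0.3009, 0.2057]
eef_rot: [[0.0, 1.0, -0.001], [1.0, -0.0, 0.001], [0.001, -0.001, -1.0]]
force: [-0.4, 1.2, 0.4]
width: 0.998
```

```bash
python3 - <<'E'
from h import *
c=shot("wrist","w8"); print(c["s"]["eef_pos"],c["s"]["eef_rot"],c["s"]["joint_positions"])
E
```

```text
[ 0.46066358 -0.30093337  0.20568434] [[ 3.49152034e-04  9.99999645e-01 -7.66898848e-04]
 [ 9.99999786e-01 -3.48727231e-04  5.53987072e-04]
 [ 5.53719437e-04 -7.67092109e-04 -9.99999552e-01]] [-3.84921758e+01 -6.03821800e-01  9.16857481e+01 -2.50548358e-03
  8.89722212e+01 -3.84721369e+01]
```

View pics/w8.png

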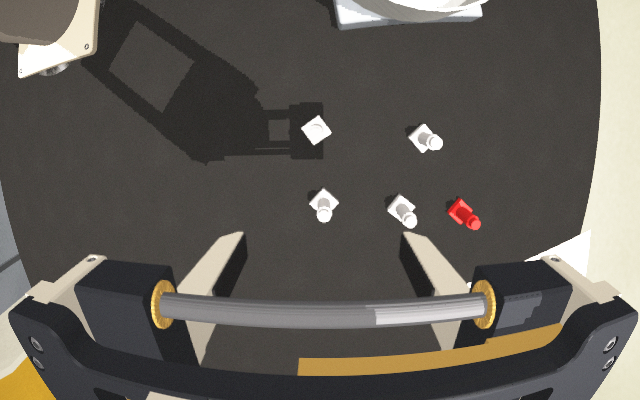

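```bash
python3 - <<'E'
from h import *
c=shot("wrist"); f=c["frame"]; crop(f,290,100,490,240,4,"w8c")
E
```

```text
(no output)
```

View pics/w8c.png

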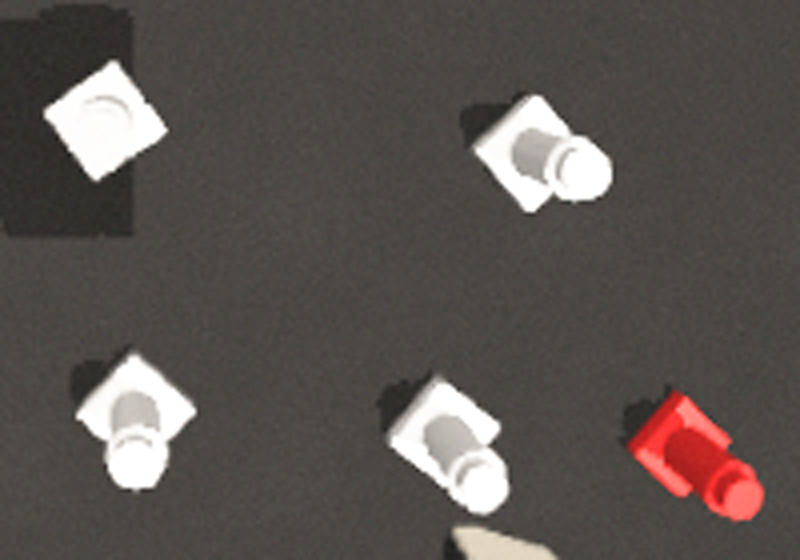

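```bash
python3 - <<'E'
from h import *
c=shot("wrist")
for n,t,ft in [("A",(136,462),(136,404)),("B",(105,117),(105,121)),("C",(482,486),(443,430)),("D",(583,170),(530,153))]:
    print(n,onz(c,290+t[0]/4-.4,100+t[1]/4-.4,.06)[:2],onz(c,290+ft[0]/4-.4,100+ft[1]/4-.4,.01)[:2])
E
```

```text
A [ 0.46000407 -0.34644727] [ 0.460026   -0.34430324]
B [ 0.45149427 -0.24529879] [ 0.45026557 -0.25036407]
C [ 0.56596278 -0.35497219] [ 0.56536531 -0.35383452]
D [ 0.58991547 -0.25746143] [ 0.58957529 -0.25809179]
```

Request:
{"method": "step_arm", "body": {
  "rows": [
    [1,-25,-1,20,0],
    [0.6,-45,-1,60,0],
    [0.6,-45,-1,110,0],
    [0.6,-45,-1,150,0],
    [0.6,-45,-1,180,0],
    [0.6,-45,-1,200,0],
    [0.6,-45,-1,206,0],
    [0.6,-45,-1,206,0]
  ]
}}

```text
time: 18.32
eef_pos: [0.4601, -0.3464, 0.0009]
eef_rot: [[0.003, 1.0, 0.001], [1.0, -0.003, -0.0], [-0.0, 0.001, -1.0]]
force: [1.5, -0.1, -1.2]
width: 0.602
```

Request:
{"method": "step_arm", "body": {
  "rows": [
    [0,0,0,0,0],
    [0,0,0,0,0],
    [0,0,0,0,0],
    [0,0,0,0,0],
    [0,0,0,0,0],
    [0,0,0,0,0]
  ]
}}

```text
time: 19.08
eef_pos: [0.4598, -0.3462, 0.0004]
eef_rot: [[0.003, 1.0, 0.0], [1.0, -0.003, -0.0], [-0.0, 0.0, -1.0]]
force: [0.8, 0.7, 0.6]
width: 0.187
```

```bash
python3 - <<'E'
from h import *
c=shot("wrist","w9"); s=c["s"]; print(s["time"],s["eef_pos"],s["width"],s["force"])
E
```

```text
19.075 [ 4.59826878e-01 -3.46224000e-01  4.37530013e-04] 0.18743541647932496 [0.78864521 0.65633155 0.56657055]
```

View pics/w9.png

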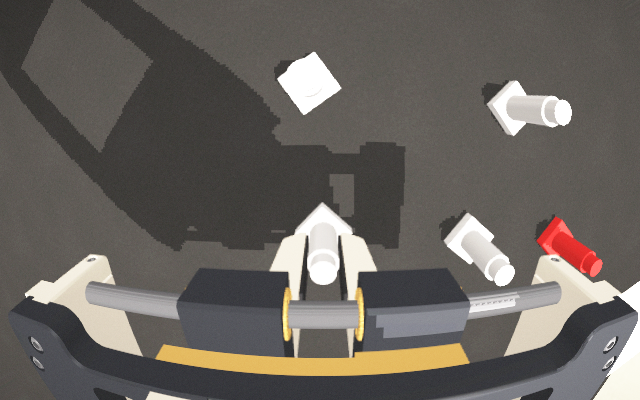

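Request:
{"method": "step_arm", "body": {
  "rows": [
    [0,0,0,0,0],
    [0,0,0,0,0],
    [0,0,0,-40,0],
    [0,0,0,-90,0],
    [0,0,0,-140,0],
    [0,20,10,-155,0],
    [0,60,26,-155,0],
    [0,100,43,-155,0]
  ]
}}

```text
time: 20.12
eef_pos: [0.5032, -0.2454, 0.1553]
eef_rot: [[0.004, 1.0, 0.0], [1.0, -0.004, 0.0], [0.0, 0.0, -1.0]]
force: [-0.0, -0.2, -0.2]
width: 0.187
```

Request:
{"method": "step_arm", "body": {
  "rows": [
    [0,40,17,0,0],
    [0,80,34,0,0],
    [0,120,52,0,0],
    [0,145,62,0,0],
    [0,157,68,0,0],
    [0,157,68,0,0],
    [0,157,68,0,0]
  ]
}}

```text
time: 21.0
eef_pos: [0.5712, -0.0905, 0.1551]
eef_rot: [[0.004, 1.0, -0.0], [1.0, -0.004, -0.0], [-0.0, -0.0, -1.0]]
force: [0.4, 0.6, -0.9]
width: 0.186
```

```bash
python3 - <<'E'
from h import *
c=shot("wrist","w10"); s=c["s"]; print(s["time"],s["eef_pos"],s["width"],s["force"])
c=shot("side"); crop(c["frame"],220,110,380,230,5,"d10")
E
```

```text
21.0 [ 0.57123622 -0.09049755  0.15511191] 0.18629902323538794 [ 0.42652251  0.63448041 -0.91069825]
```

View pics/w10.png

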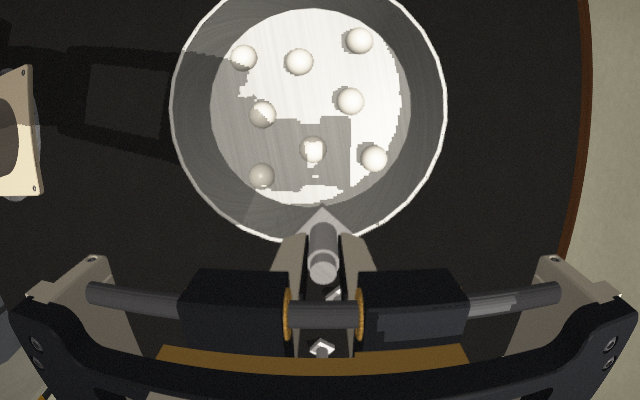

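View pics/d10.png

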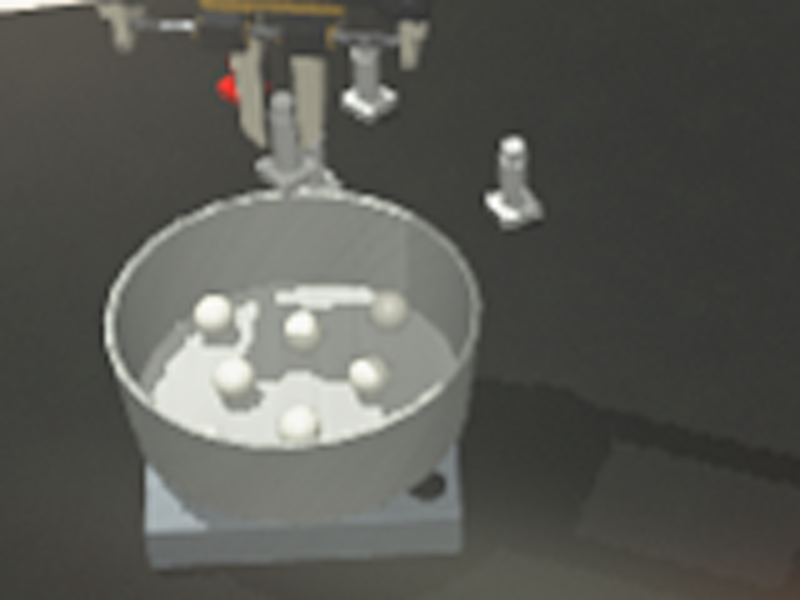

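```bash
python3 - <<'E'
from h import *
c=shot("wrist"); f=c["frame"]
C0=np.array([.5577,-.012])
# radial search of outer rim bright->dark edge
P=[]
for a in np.radians(np.arange(0,360,6)):
    prof=[];rs=np.arange(.100,.122,.0005)
    for r_ in rs:
        u,v=proj(c,[C0[0]+r_*np.cos(a),C0[1]+r_*np.sin(a),.12])
        if not(0<=u<639 and 0<=v<225): prof=None;break
        prof.append(float(f[int(round(v)),int(round(u))].mean()))
    if prof is None: continue
    g=np.diff(prof); k=np.argmin(g)
    if g[k]<-60: P.append(C0+rs[k]*np.array([np.cos(a),np.sin(a)]))
P=np.array(P)
for _ in range(3):
    A=np.c_[2*P,np.ones(len(P))]; q=np.linalg.lstsq(A,(P**2).sum(1),rcond=None)[0]; rr=np.hypot(*(P-q[:2]).T); P=P[abs(rr-np.median(rr))<.003]
print(len(P),q[:2],np.median(rr))
C=q[:2]
for b in [(243,57),(299,62),(359,41),(262,115),(350,101),(312,150),(374,158),(261,177)]:
    p=onz(c,*b,.064)[:2]; d=p-C; print(p.round(3),np.hypot(*d).round(3),np.degrees(np.arctan2(d[1],d[0])).round())
# floor circle center
Q=np.array([onz(c,u,v,.051)[:2] for u,v in [(210,107),(411,107),(310,8),(310,207)]]); print(Q)
E
```

```text
29 [ 0.55642334 -0.01071496] 0.11089181433200673
[0.496 0.04 ] 0.079 140.0
[0.549 0.032] 0.044 100.0
[0.604 0.053] 0.079 53.0
[ 0.513 -0.017] 0.044 -172.0
[ 0.595 -0.005] 0.039 9.0
[ 0.56  -0.051] 0.04 -85.0
[ 0.619 -0.058] 0.078 -37.0
[ 0.51  -0.076] 0.081 -125.0
[[ 0.45661839 -0.00582171]
 [ 0.65714485 -0.00847814]
 [ 0.55821965  0.08961089]
 [ 0.55631929 -0.11169564]]
```

Request:
{"method": "step_arm", "body": {
  "rows": [
    [0,5,0,30,0],
    [0,5,0,60,0],
    [0,5,0,85,0],
    [0,5,0,98,0],
    [0,5,0,98,0],
    [0,5,0,98,0]
  ]
}}

```text
time: 21.9
eef_pos: [0.5725, -0.0849, 0.0586]
eef_rot: [[0.004, 1.0, 0.002], [1.0, -0.004, -0.0], [-0.0, 0.002, -1.0]]
force: [-0.1, -0.2, -0.6]
width: 0.184
```

```bash
python3 - <<'E'
from h import *
c=shot("wrist","w11"); s=c["s"]; print(s["time"],s["eef_pos"],s["width"],s["force"])
c=shot("side"); crop(c["frame"],220,110,380,230,5,"d11")
E
```

```text
21.9 [ 0.572486   -0.08487526  0.05859928] 0.1840318919596831 [-0.07189522 -0.20553017 -0.57275028]
```

View pics/d11.png

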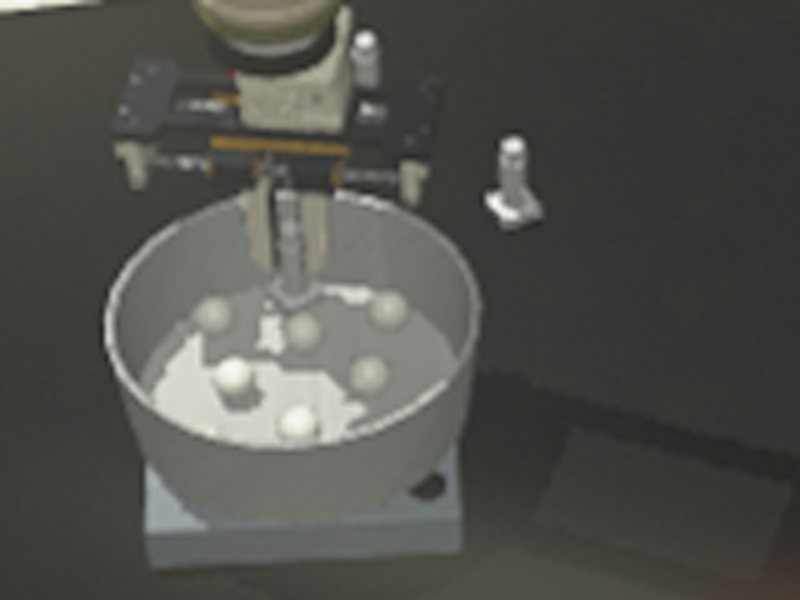

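View pics/w11.png

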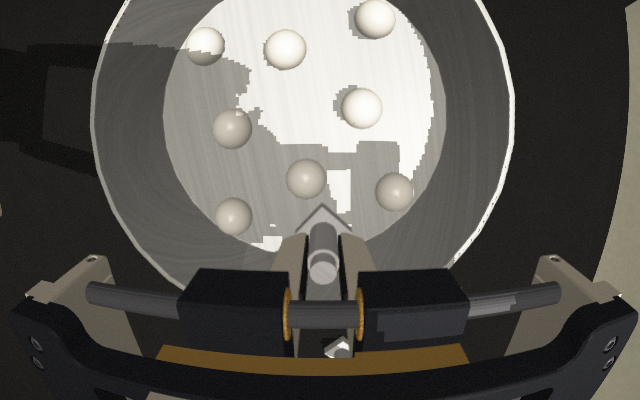

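Request:
{"method": "step_arm", "body": {
  "rows": [
    [0,0,0,3,0],
    [0,0,0,5,0],
    [0.35,0,0,5,0],
    [0.35,0,0,5,0],
    [0.35,0,0,5,0],
    [0.35,0,0,-40,0],
    [0.35,0,0,-90,0],
    [0.6,0,0,-130,0]
  ]
}}

```text
time: 23.0
eef_pos: [0.572, -0.0846, 0.1897]
eef_rot: [[0.003, 1.0, 0.002], [1.0, -0.003, -0.0], [-0.0, 0.002, -1.0]]
force: [0.4, -0.7, -0.9]
width: 0.414
```

```bash
python3 - <<'E'
from h import *
c=shot("wrist","w12"); s=c["s"]; print(s["time"],s["eef_pos"],s["width"],s["force"])
E
```

```text
23.0 [ 0.57204777 -0.08457855  0.18967596] 0.4141468029166692 [ 0.40921777 -0.72747078 -0.87473185]
```

View pics/w12.png

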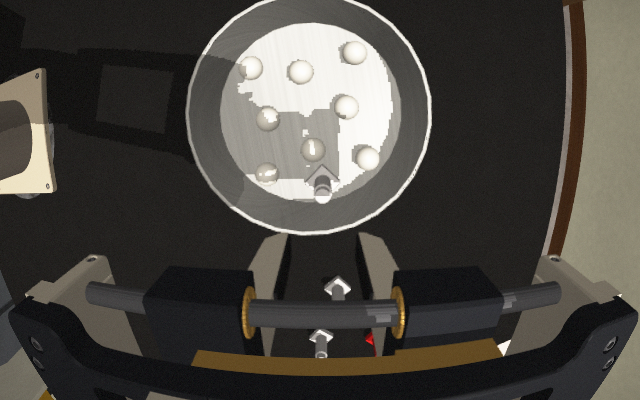

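Request:
{"method": "step_arm", "body": {
  "rows": [
    [0.6,-35,-26,0,0],
    [0.6,-75,-55,0,0],
    [0.6,-115,-85,0,0],
    [0.6,-145,-107,0,0],
    [0.6,-165,-121,0,0],
    [0.6,-165,-121,0,0],
    [0.6,-165,-121,0,0]
  ]
}}

```text
time: 23.92
eef_pos: [0.4504, -0.2486, 0.1872]
eef_rot: [[0.003, 1.0, 0.0], [1.0, -0.003, 0.0], [0.0, 0.0, -1.0]]
force: [0.1, -0.8, -0.3]
width: 0.597
```

```bash
cat > pin.py <<'E'
import sys
from h import *
c=shot("wrist"); crop(c["frame"],200,80,520,280,2.5,sys.argv[1]); print(c["s"]["eef_pos"],c["s"]["time"],c["s"]["width"])
f=c["frame"]; m=((f.min(2)>150)).astype(np.uint8); m[235:]=0
n,l,st,ce=cv2.connectedComponentsWithStats(m)
for i in range(1,n):
    if 80<st[i,4]<2500: print(ce[i].round(),st[i,4],"z.01:",onz(c,*ce[i],.01)[:2].round(4),"z.05",onz(c,*ce[i],.05)[:2].round(4))
E
python3 pin.py w13
```

```text
[ 0.45042272 -0.24863442  0.18724725] 23.925 0.5965064163852358
[362.  48.] 979 z.01: [ 0.4958 -0.0961] z.05 [ 0.4909 -0.1036]
[324. 174.] 595 z.01: [ 0.4503 -0.2516] z.05 [ 0.4502 -0.2426]
[435. 182.] 651 z.01: [ 0.5952 -0.2608] z.05 [ 0.5797 -0.2508]
```

View pics/w13.png

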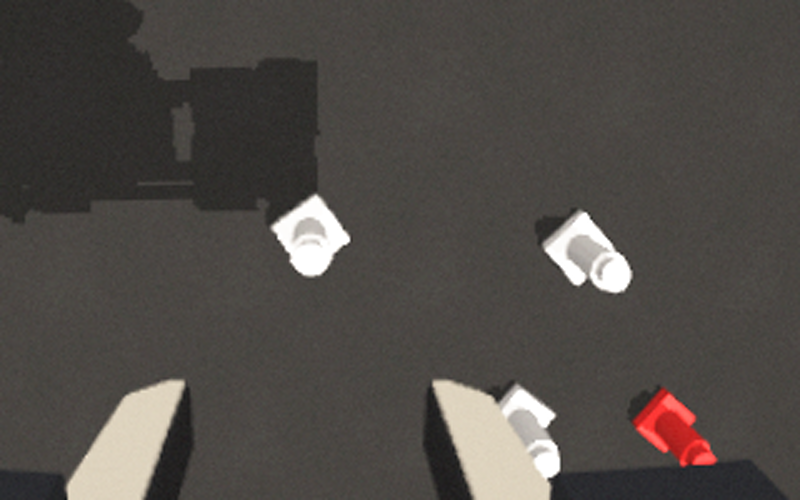

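Request:
{"method": "step_arm", "body": {
  "rows": [
    [0.6,0,0,50,0],
    [0.6,0,0,100,0],
    [0.6,0,0,145,0],
    [0.6,0,0,175,0],
    [0.6,0,0,187,0],
    [0,0,0,187,0],
    [0,0,0,187,0],
    [0,0,0,187,0]
  ]
}}

```text
time: 24.98
eef_pos: [0.4512, -0.2498, 0.0019]
eef_rot: [[0.003, 1.0, 0.002], [1.0, -0.003, -0.002], [-0.002, 0.002, -1.0]]
force: [-0.3, -1.3, -0.1]
width: 0.327
```

Request:
{"method": "step_arm", "body": {
  "rows": [
    [0,0,0,0,0],
    [0,0,0,0,0],
    [0,0,0,0,0],
    [0,0,0,-30,0],
    [0,0,0,-80,0],
    [0,0,0,-130,0],
    [0,0,0,-155,0],
    [0,30,6,-155,0]
  ]
}}

```text
time: 25.98
eef_pos: [0.4574, -0.221, 0.1582]
eef_rot: [[0.006, 1.0, 0.004], [1.0, -0.006, -0.003], [-0.003, 0.004, -1.0]]
force: [0.4, 0.2, -0.4]
width: 0.183
```

Request:
{"method": "step_arm", "body": {
  "rows": [
    [0,35,5,0,10],
    [0,75,10,0,20],
    [0,115,15,0,30],
    [0,155,20,0,40],
    [0,180,24,0,50],
    [0,195,25,0,60],
    [0,195,25,0,70],
    [0,195,25,0,80]
  ]
}}

```text
time: 26.98
eef_pos: [0.4814, -0.0238, 0.1547]
eef_rot: [[0.986, 0.165, -0.001], [0.165, -0.986, 0.0], [-0.001, -0.0, -1.0]]
force: [-0.6, 0.1, -1.3]
width: 0.181
```

Request:
{"method": "step_arm", "body": {
  "rows": [
    [0,0,0,0,0],
    [0,0,0,0,0]
  ]
}}

```text
time: 27.22
eef_pos: [0.4816, -0.0243, 0.1551]
eef_rot: [[0.985, 0.174, -0.0], [0.174, -0.985, 0.0], [-0.0, -0.0, -1.0]]
force: [-0.2, 0.3, 0.1]
width: 0.185
```

```bash
python3 - <<'E'
from h import *
c=shot("wrist","w14"); s=c["s"]; print(s["time"],s["eef_pos"],s["eef_rot"],s["width"],s["force"])
print(s["eef_rot"].T@(np.array([.4818,-.0235,.054])-s["eef_pos"])*1000)
E
```

```text
27.225 [ 0.48162254 -0.02425709  0.15505846] [[ 9.84718778e-01  1.74151546e-01 -4.09351289e-04]
 [ 1.74151578e-01 -9.84718856e-01  4.29517798e-05]
 [-3.95615814e-04 -1.13584597e-04 -9.99999915e-01]] 0.18486634770234037 [-0.21514965  0.27519577  0.10611834]
[  0.34657713  -0.70313597 101.05841081]
```

View pics/w14.png

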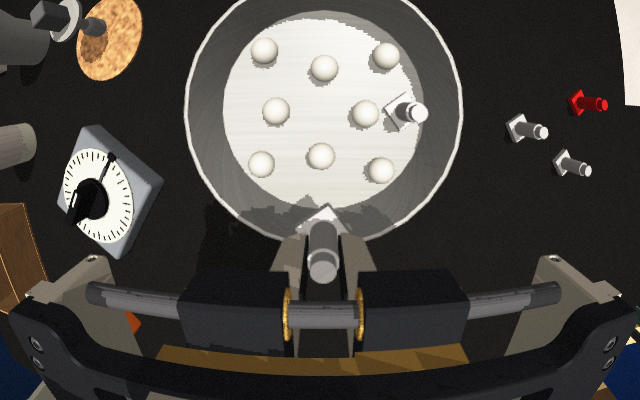

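```bash
python3 - <<'E'
from h import *
c=shot("wrist"); crop(c["frame"],40,110,180,270,4,"w14c")
c=shot("side"); crop(c["frame"],270,230,360,310,6,"d14c")
c=shot("scene"); crop(c["frame"],345,170,425,240,7,"s14c")
E
```

```text
(no output)
```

View pics/w14c.png

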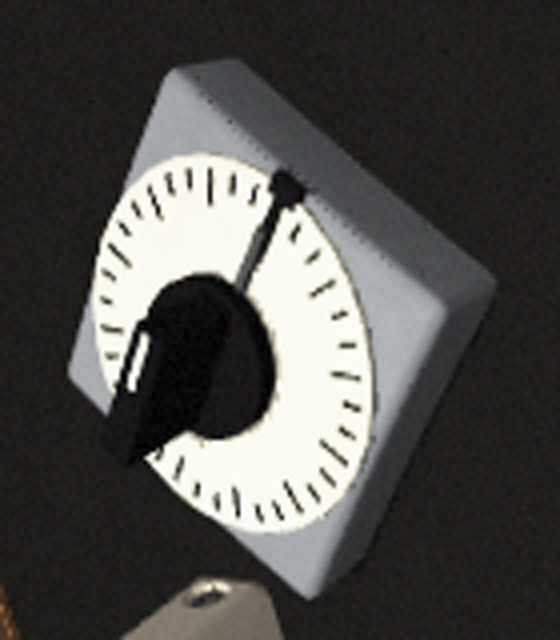

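View pics/d14c.png

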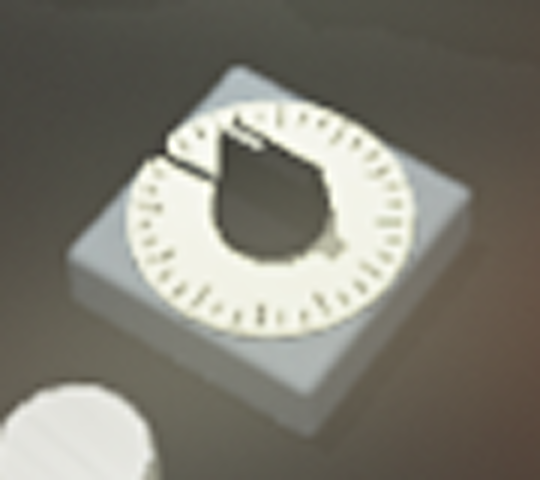

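View pics/s14c.png

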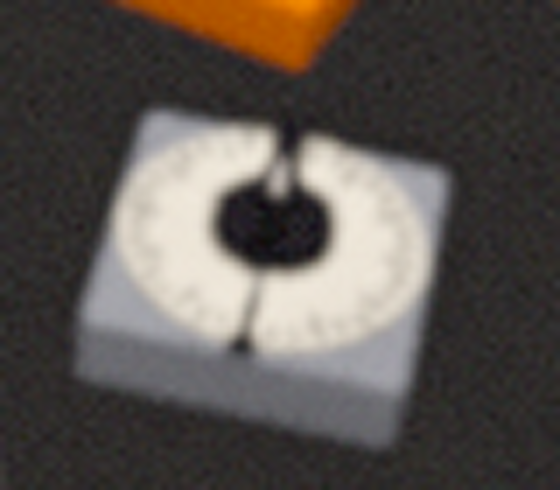

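Request:
{"method": "step_arm", "body": {
  "rows": [
    [0,0,0,40,0],
    [0,0,0,75,0],
    [0,0,0,95,0],
    [0,0,0,101,0],
    [0,0,0,101,0],
    [0.35,0,0,101,0],
    [0.35,0,0,101,0],
    [0.35,0,0,101,0]
  ]
}}

```text
time: 28.42
eef_pos: [0.4823, -0.0243, 0.0549]
eef_rot: [[0.985, 0.17, 0.001], [0.17, -0.985, -0.0], [0.001, 0.0, -1.0]]
force: [-0.2, -0.5, -0.4]
width: 0.349
```

Request:
{"method": "step_arm", "body": {
  "rows": [
    [0.35,0,0,-40,0],
    [0.35,0,0,-90,0],
    [0.6,0,0,-135,0],
    [0.6,0,0,-135,0]
  ]
}}

```text
time: 28.92
eef_pos: [0.4847, -0.0246, 0.1943]
eef_rot: [[0.985, 0.17, 0.008], [0.17, -0.985, -0.001], [0.008, 0.003, -1.0]]
force: [-0.2, 0.4, -0.2]
width: 0.52
```

```bash
python3 - <<'E'
from h import *
c=shot("wrist","w15"); s=c["s"]; print(s["time"],s["eef_pos"],s["eef_rot"],s["width"],s["force"])
print(s["eef_rot"].T@(np.array([.566,-.3545,.190])-s["eef_pos"])*1000)
E
```

```text
28.925 [ 0.48466891 -0.02461509  0.19425061] [[ 0.98532831  0.17046407  0.00837434]
 [ 0.17048073 -0.98536014 -0.00131303]
 [ 0.00802792  0.00272143 -0.99996407]] 0.5196363450206407 [-0.20015221  0.38095464 -0.18392326]
[ 23.86468491 338.90790309   5.36470437]
```

View pics/w15.png

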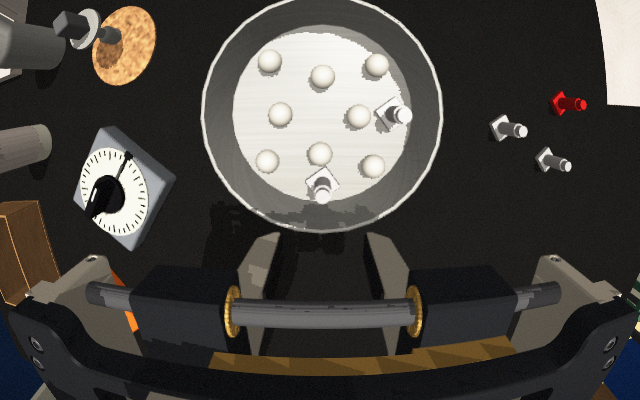

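Request:
{"method": "step_arm", "body": {
  "rows": [
    [0.6,3,40,0,0],
    [0.6,6,90,0,0],
    [0.6,10,145,0,0],
    [0.6,14,200,0,0],
    [0.6,18,255,0,0],
    [0.6,21,305,0,0],
    [0.6,24,338,0,0],
    [0.6,24,338,0,0]
  ]
}}

```text
time: 29.98
eef_pos: [0.5617, -0.3547, 0.1861]
eef_rot: [[0.986, 0.168, -0.003], [0.168, -0.986, 0.002], [-0.003, -0.003, -1.0]]
force: [-0.2, 0.6, 0.2]
width: 0.602
```

Request:
{"method": "step_arm", "body": {
  "rows": [
    [0.6,0,0,0,0],
    [0.6,0,0,0,0]
  ]
}}

```text
time: 30.22
eef_pos: [0.563, -0.3518, 0.189]
eef_rot: [[0.985, 0.172, -0.0], [0.172, -0.985, 0.001], [-0.0, -0.001, -1.0]]
force: [-1.1, -0.1, -0.2]
width: 0.597
```

```bash
python3 pin.py w16
```

```text
[ 0.56295278 -0.35178417  0.18895447] 30.225 0.5967254142521065
[122.  81.] 445 z.01: [ 0.6458 -0.0551] z.05 [ 0.6455 -0.0851]
[251. 137.] 443 z.01: [ 0.5897 -0.2559] z.05 [ 0.5953 -0.2645]
[328. 169.] 440 z.01: [ 0.5655 -0.3566] z.05 [ 0.5737 -0.3546]
[ 10. 209.] 702 z.01: [0.3923 0.2695] z.05 [0.4188 0.2051]
[137. 196.] 154 z.01: [ 0.4829 -0.0915] z.05 [ 0.4998 -0.1176]
```

View pics/w16.png

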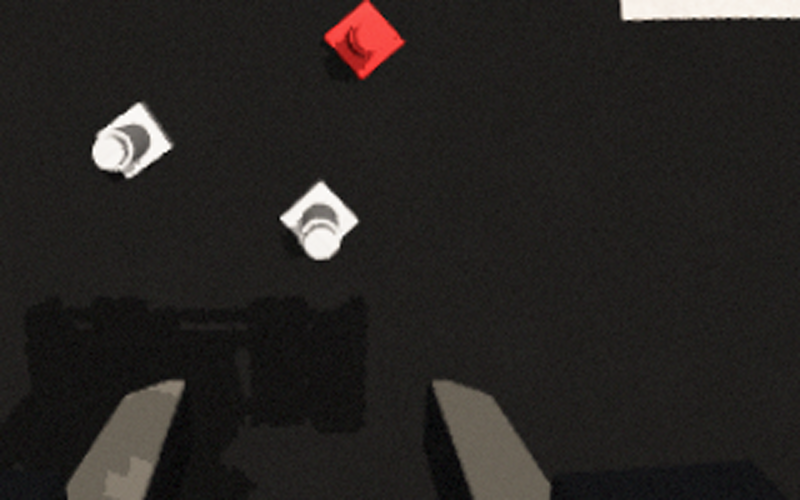

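Request:
{"method": "step_arm", "body": {
  "rows": [
    [0.6,3,4,50,0],
    [0.6,3,4,100,0],
    [0.6,3,4,145,0],
    [0.6,3,4,175,0],
    [0.6,3,4,188,0],
    [0,3,4,188,0],
    [0,3,4,188,0],
    [0,3,4,188,0]
  ]
}}

```text
time: 31.28
eef_pos: [0.5679, -0.3574, 0.0034]
eef_rot: [[0.985, 0.17, 0.003], [0.17, -0.985, -0.002], [0.002, 0.002, -1.0]]
force: [-1.2, -0.1, 0.7]
width: 0.329
```

Request:
{"method": "step_arm", "body": {
  "rows": [
    [0,0,0,0,0],
    [0,0,0,0,0],
    [0,0,0,0,0],
    [0,0,0,-30,0],
    [0,0,0,-80,0],
    [0,0,0,-130,0],
    [0,0,0,-155,0],
    [0,0,0,-155,0]
  ]
}}

```text
time: 32.28
eef_pos: [0.568, -0.3576, 0.159]
eef_rot: [[0.985, 0.17, 0.004], [0.17, -0.985, -0.003], [0.003, 0.004, -1.0]]
force: [1.4, 0.7, -0.7]
width: 0.185
```

```bash
python3 - <<'E'
from h import *
c=shot("wrist","w17"); s=c["s"]; print(s["time"],s["eef_pos"],s["eef_rot"],s["width"],s["force"],s["joint_positions"])
th=np.radians(9.5); t=np.array([.5568+.076*np.cos(th),-.011+.076*np.sin(th),.155]); print(t,s["eef_rot"].T@(t-s["eef_pos"])*1000)
E
```

```text
32.275 [ 0.56799533 -0.35763008  0.15902126] [[ 0.98537342  0.17036631  0.00381283]
 [ 0.17037771 -0.98537457 -0.00289585]
 [ 0.00326371  0.00350312 -0.99998854]] 0.18507995129273905 [ 1.36668092  0.6759464  -0.73617192] [-3.65688853e+01  1.88623914e+01  7.50175241e+01 -3.10997017e-03
  8.58457766e+01  4.36218267e+01]
[0.63175771 0.00154362 0.155     ] [ 124.01181648 -343.07175945    3.22421953]
```

View pics/w17.png

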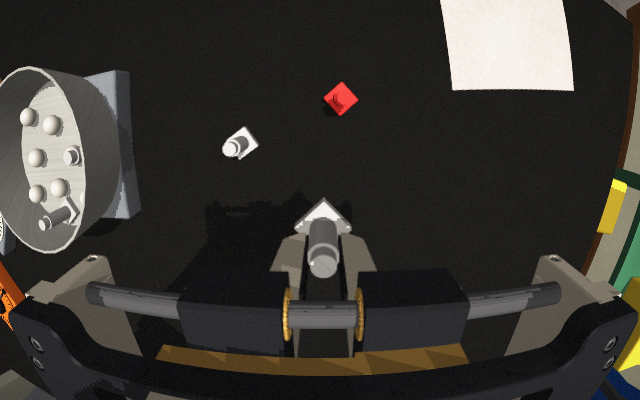

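Request:
{"method": "step_arm", "body": {
  "rows": [
    [0,12,-33,0,0],
    [0,30,-83,0,0],
    [0,50,-138,0,0],
    [0,70,-194,0,0],
    [0,90,-249,0,0],
    [0,108,-299,0,0],
    [0,120,-332,0,0],
    [0,123,-342,0,0]
  ]
}}

```text
time: 33.33
eef_pos: [0.6281, 0.0038, 0.1531]
eef_rot: [[0.985, 0.173, -0.004], [0.173, -0.985, 0.001], [-0.004, -0.001, -1.0]]
force: [-0.2, -0.0, -0.7]
width: 0.182
```

Request:
{"method": "step_arm", "body": {
  "rows": [
    [0,0,0,0,0],
    [0,0,0,0,0],
    [0,0,0,0,0]
  ]
}}

```text
time: 33.7
eef_pos: [0.6295, -0.0001, 0.1561]
eef_rot: [[0.986, 0.169, -0.0], [0.169, -0.986, -0.0], [-0.0, 0.0, -1.0]]
force: [0.4, -0.2, -0.4]
width: 0.184
```

```bash
python3 - <<'E'
from h import *
c=shot("wrist","w18"); s=c["s"]; print(s["time"],s["eef_pos"],s["width"],s["force"])
th=np.radians(9.5); t=np.array([.5568+.076*np.cos(th),-.011+.076*np.sin(th),.054]); print(t,s["eef_rot"].T@(t-s["eef_pos"])*1000)
c=shot("scene"); crop(c["frame"],230,180,360,290,5,"s18")
E
```

```text
33.7 [ 6.29458849e-01 -6.78265212e-05  1.56069058e-01] 0.18429743627309939 [ 0.36287121 -0.17354123 -0.36563005]
[0.63175771 0.00154362 0.054     ] [  2.56766404  -1.21833191 102.0680992 ]
```

View pics/w18.png

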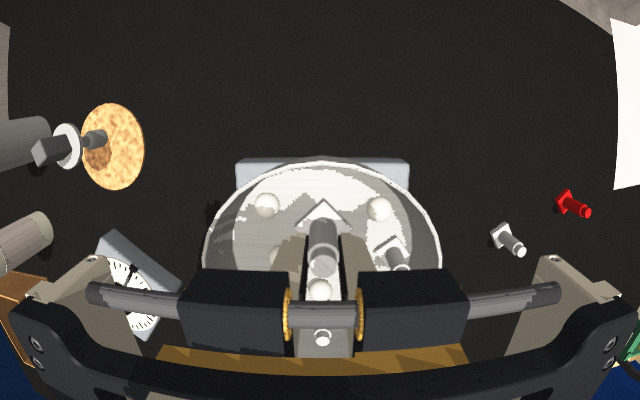

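View pics/s18.png

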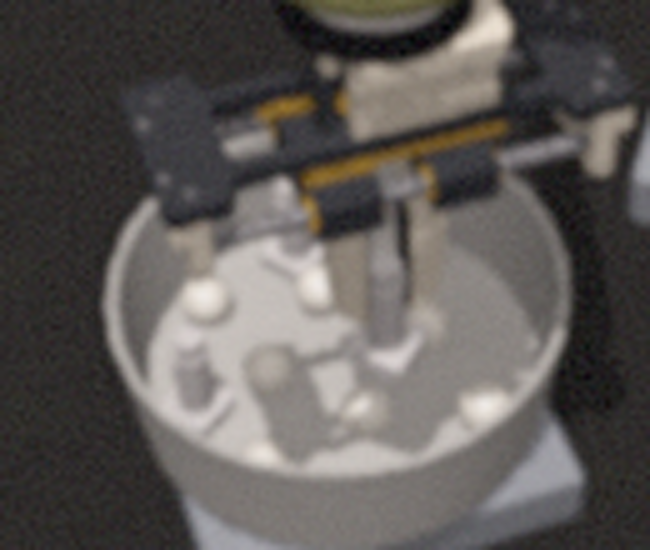

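Request:
{"method": "step_arm", "body": {
  "rows": [
    [0,3,-1,40,0],
    [0,3,-1,75,0],
    [0,3,-1,96,0],
    [0,3,-1,102,0],
    [0,3,-1,102,0],
    [0.35,3,-1,102,0],
    [0.35,3,-1,102,0],
    [0.35,3,-1,102,0]
  ]
}}

```text
time: 34.8
eef_pos: [0.6328, 0.0029, 0.0549]
eef_rot: [[0.985, 0.17, 0.001], [0.17, -0.985, -0.0], [0.001, 0.0, -1.0]]
force: [0.6, -0.2, 1.1]
width: 0.347
```

Request:
{"method": "step_arm", "body": {
  "rows": [
    [0.35,0,0,-40,0],
    [0.35,0,0,-90,0],
    [0.6,0,0,-135,0],
    [0.6,0,0,-135,0]
  ]
}}

```text
time: 35.3
eef_pos: [0.6355, 0.0027, 0.1954]
eef_rot: [[0.985, 0.17, 0.01], [0.171, -0.985, -0.001], [0.009, 0.002, -1.0]]
force: [0.7, 1.3, -0.1]
width: 0.515
```

```bash
python3 - <<'E'
from h import *
c=shot("wrist","w19"); s=c["s"]; print(s["time"],s["eef_pos"],s["eef_rot"],s["width"],s["force"])
print(s["eef_rot"].T@(np.array([.5905,-.258,.190])-s["eef_pos"])*1000)
E
```

```text
35.3 [0.63552193 0.00268064 0.19539062] [[ 9.85312509e-01  1.70495950e-01  9.50741499e-03]
 [ 1.70510491e-01 -9.85355587e-01 -7.34412306e-04]
 [ 9.24297015e-03  2.34473963e-03 -9.99954534e-01]] 0.51483628024221 [ 0.73482088  1.29130679 -0.09831341]
[-88.85927632 249.17442978   5.15378349]
```

View pics/w19.png

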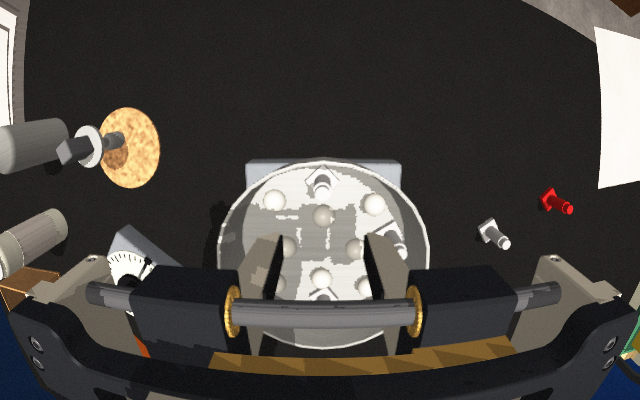

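Request:
{"method": "step_arm", "body": {
  "rows": [
    [0.6,-12,35,0,0],
    [0.6,-30,85,0,0],
    [0.6,-50,140,0,0],
    [0.6,-70,195,0,0],
    [0.6,-82,230,0,0],
    [0.6,-88,248,0,0],
    [0.6,-88,248,0,0],
    [0.6,-88,248,0,0]
  ]
}}

```text
time: 36.35
eef_pos: [0.5882, -0.2549, 0.1888]
eef_rot: [[0.985, 0.172, -0.0], [0.172, -0.985, 0.001], [-0.0, -0.001, -1.0]]
force: [-0.9, 0.4, 0.5]
width: 0.598
```

Request:
{"method": "step_arm", "body": {
  "rows": [
    [0.6,0,0,0,0]
  ]
}}

```text
time: 36.48
eef_pos: [0.5884, -0.2549, 0.1893]
eef_rot: [[0.985, 0.172, 0.0], [0.172, -0.985, 0.0], [0.0, -0.0, -1.0]]
force: [0.4, -0.6, 0.6]
width: 0.601
```

```bash
python3 pin.py w20
```

```text
[ 0.58844767 -0.25490442  0.1892906 ] 36.475 0.6009667237208747
[183. 105.] 636 z.01: [ 0.6443 -0.0621] z.05 [ 0.6468 -0.081 ]
[327. 169.] 435 z.01: [ 0.59   -0.2591] z.05 [ 0.5982 -0.2571]
[ 17. 202.] 492 z.01: [0.439  0.3324] z.05 [0.4633 0.2717]
[ 36. 221.] 315 z.01: [0.4136 0.2695] z.05 [0.4405 0.2154]
[200. 226.] 155 z.01: [ 0.4826 -0.0985] z.05 [ 0.5022 -0.1135]
```

View pics/w20.png

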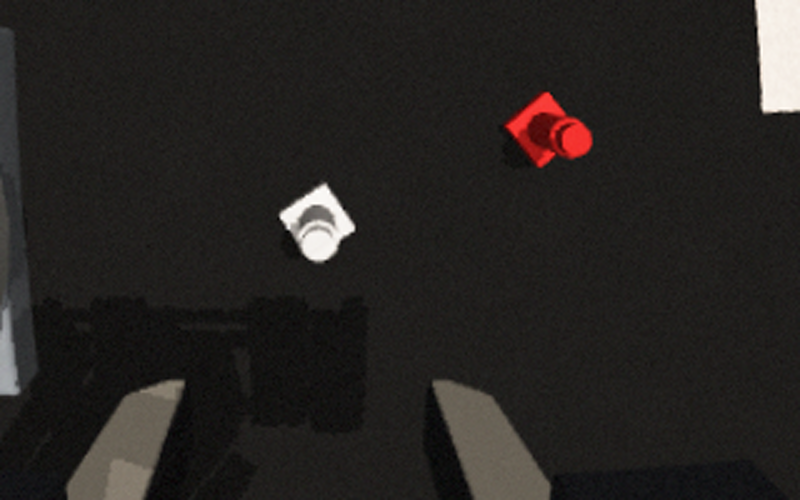

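Request:
{"method": "step_arm", "body": {
  "rows": [
    [0.6,2,4,50,0],
    [0.6,2,4,100,0],
    [0.6,2,4,145,0],
    [0.6,2,4,175,0],
    [0.6,2,4,188,0],
    [0,2,4,188,0],
    [0,2,4,188,0],
    [0,2,4,188,0]
  ]
}}

```text
time: 37.52
eef_pos: [0.5919, -0.2608, 0.0033]
eef_rot: [[0.985, 0.17, 0.003], [0.17, -0.985, -0.001], [0.002, 0.002, -1.0]]
force: [0.4, 0.1, -0.4]
width: 0.322
```

Request:
{"method": "step_arm", "body": {
  "rows": [
    [0,0,0,0,0],
    [0,0,0,0,0],
    [0,0,0,0,0],
    [0,0,0,-30,0],
    [0,0,0,-80,0],
    [0,0,0,-130,-10],
    [0,0,0,-155,-20],
    [0,0,0,-155,-30]
  ]
}}

```text
time: 38.52
eef_pos: [0.5922, -0.261, 0.1598]
eef_rot: [[0.764, 0.645, 0.005], [0.645, -0.764, -0.003], [0.002, 0.005, -1.0]]
force: [-0.9, -1.1, -1.9]
width: 0.183
```

```bash
python3 - <<'E'
from h import *
s=monitor.state(); print(s["time"],s["eef_pos"],s["eef_rot"],s["width"],s["force"],s["joint_positions"])
th=np.radians(99.5); t=np.array([.5568+.076*np.cos(th),-.011+.076*np.sin(th),.155]); print(t,s["eef_rot"].T@(t-s["eef_pos"])*1000)
E
```

```text
38.525 [ 0.59224379 -0.2610017   0.15982529] [[ 0.76448016  0.6446299   0.00473067]
 [ 0.64464418 -0.76447861 -0.00251765]
 [ 0.00199355  0.00497429 -0.99998564]] 0.18317391124785545 [-0.94047591 -1.11757097 -1.87850268] [-2.83214705e+01  1.51054686e+01  7.94302593e+01  1.61208065e-03
  8.51572325e+01  2.15395836e+01]
[0.54425638 0.06395771 0.155     ] [ 172.78814824 -279.3826417     3.7800776 ]
```

Request:
{"method": "step_arm", "body": {
  "rows": [
    [0,17,-28,0,0],
    [0,42,-68,0,-5],
    [0,70,-113,0,-15],
    [0,100,-160,0,-25],
    [0,127,-205,0,-35],
    [0,150,-243,0,-45],
    [0,166,-268,0,-55],
    [0,172,-279,0,-60]
  ]
}}

```text
time: 39.52
eef_pos: [0.5434, 0.0662, 0.1559]
eef_rot: [[-0.177, 0.984, -0.001], [0.984, 0.177, 0.0], [0.0, -0.001, -1.0]]
force: [-0.6, -0.0, -0.4]
width: 0.185
```

Request:
{"method": "step_arm", "body": {
  "rows": [
    [0,0,0,0,0],
    [0,0,0,0,0],
    [0,0,0,0,0]
  ]
}}

```text
time: 39.9
eef_pos: [0.5442, 0.0635, 0.1562]
eef_rot: [[-0.168, 0.986, -0.0], [0.986, 0.168, -0.0], [-0.0, -0.0, -1.0]]
force: [0.1, 0.2, -0.7]
width: 0.185
```

```bash
python3 - <<'E'
from h import *
c=shot("wrist","w21"); s=c["s"]; print(s["time"],s["eef_pos"],s["eef_rot"],s["width"],s["force"])
th=np.radians(99.5); t=np.array([.5568+.076*np.cos(th),-.011+.076*np.sin(th),.054]); print(t,s["eef_rot"].T@(t-s["eef_pos"])*1000)
E
```

```text
39.9 [0.54418014 0.06350454 0.15616363] [[-1.68242255e-01  9.85745669e-01 -1.40026600e-04]
 [ 9.85745665e-01  1.68242227e-01 -1.91906067e-04]
 [-1.65612188e-04 -1.70317323e-04 -9.99999972e-01]] 0.18510141070945094 [ 0.08935209  0.21214274 -0.67822429]
[0.54425638 0.06395771 0.054     ] [  0.45079518   0.16879992 102.16352611]
```

View pics/w21.png

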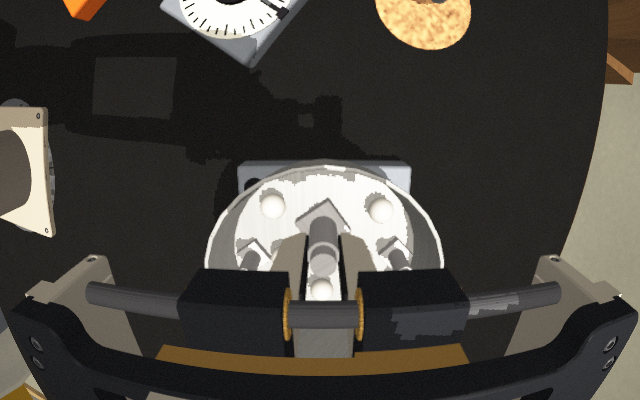

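Request:
{"method": "step_arm", "body": {
  "rows": [
    [0,0,0,40,0],
    [0,0,0,75,0],
    [0,0,0,96,0],
    [0,0,0,102,0],
    [0,0,0,102,0],
    [0.35,0,0,102,0],
    [0.35,0,0,102,0],
    [0.35,0,0,102,0]
  ]
}}

```text
time: 40.95
eef_pos: [0.5444, 0.0643, 0.0547]
eef_rot: [[-0.17, 0.985, 0.001], [0.985, 0.17, 0.0], [-0.0, 0.001, -1.0]]
force: [0.5, -1.2, -0.5]
width: 0.346
```

Request:
{"method": "step_arm", "body": {
  "rows": [
    [0.35,0,0,-40,0],
    [0.35,0,0,-90,0],
    [0.6,0,0,-135,0],
    [0.6,0,0,-170,0],
    [0.6,0,0,-170,0]
  ]
}}

```text
time: 41.58
eef_pos: [0.5463, 0.0644, 0.2285]
eef_rot: [[-0.17, 0.985, 0.007], [0.985, 0.17, 0.0], [-0.001, 0.007, -1.0]]
force: [0.2, -0.4, -0.3]
width: 0.59
```

```bash
python3 - <<'E'
from h import *
c=shot("wrist","w22"); s=c["s"]; print(s["time"],s["eef_pos"],s["eef_rot"],s["width"],s["joint_positions"])
c=shot("scene"); crop(c["frame"],240,195,355,290,6,"s22")
E
```

```text
41.575 [0.54626417 0.06441136 0.22852587] [[-1.70401901e-01  9.85349798e-01  6.99775374e-03]
 [ 9.85374101e-01  1.70404976e-01  1.58749608e-04]
 [-1.03602817e-03  6.92245653e-03 -9.99975503e-01]] 0.5896255179894284 [ 1.38430153e+00 -1.52989330e+00  9.02367745e+01 -5.93102706e-04
  9.08920710e+01 -8.42710779e+00]
```

View pics/w22.png

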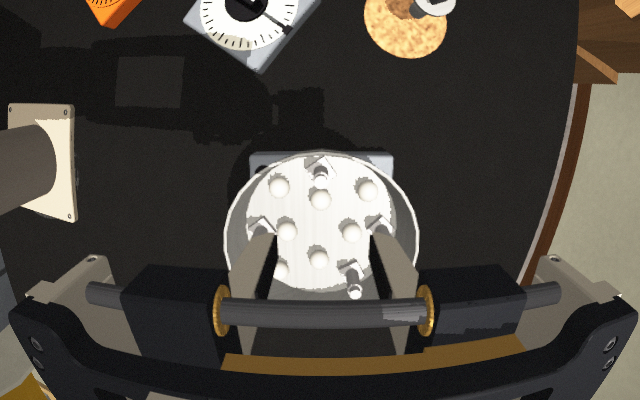

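View pics/s22.png

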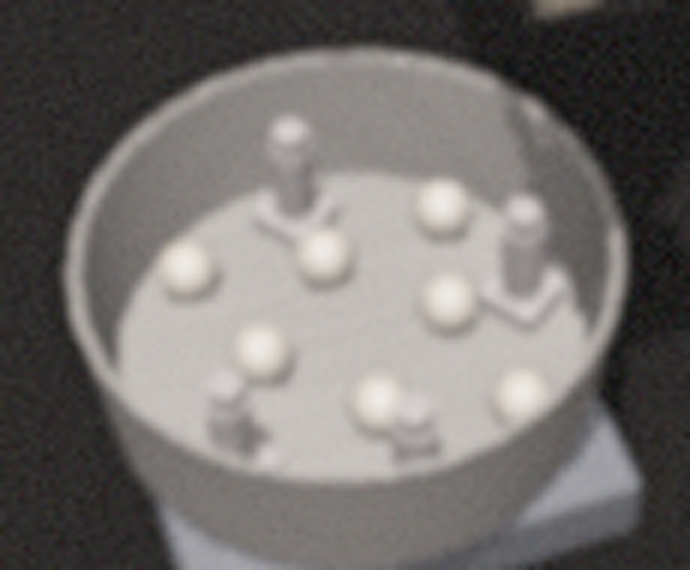

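Request:
{"method": "step_arm", "body": {
  "rows": [
    [0.6,20,13,0,0],
    [0.6,55,35,0,0],
    [0.6,95,60,0,0],
    [0.6,130,84,0,0],
    [0.6,160,102,0,0],
    [0.6,173,111,0,0],
    [0.6,173,111,0,0],
    [0.6,173,111,0,0]
  ]
}}

```text
time: 42.68
eef_pos: [0.6233, 0.2529, 0.2229]
eef_rot: [[-0.17, 0.985, -0.002], [0.985, 0.17, -0.001], [-0.001, -0.002, -1.0]]
force: [0.0, 0.0, 0.8]
width: 0.604
```

```bash
python3 - <<'E'
from h import *
c=shot("wrist"); s=c["s"]; print(s["time"],s["eef_pos"],s["eef_rot"],s["width"],s["joint_positions"])
crop(c["frame"],200,60,480,260,2.8,"w23")
E
```

```text
42.675 [0.62330973 0.25289973 0.22290919] [[-1.70099491e-01  9.85424845e-01 -2.00966211e-03]
 [ 9.85426739e-01  1.70097968e-01 -9.07200251e-04]
 [-5.52138226e-04 -2.13468908e-03 -9.99997569e-01]] 0.6040009779868357 [ 1.77277062e+01  1.83125066e+01  6.90575613e+01 -1.44662518e-02
  9.27554367e+01  7.93345517e+00]
```

View pics/w23.png

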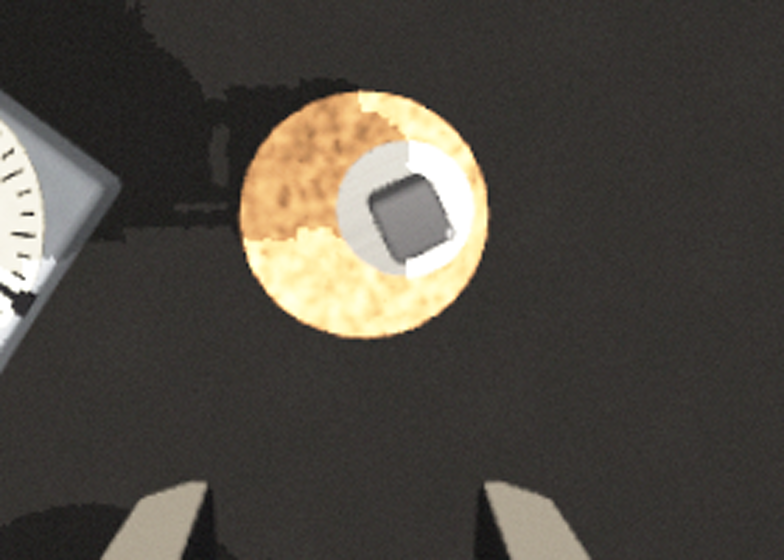

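```bash
python3 - <<'E'
from h import *
c=shot("wrist"); W=lambda x,y:(200+x/2.8-.3,60+y/2.8-.3)
K=np.array([onz(c,*W(*p),.126)[:2] for p in [(372,193),(421,175),(452,235),(403,262)]]); m=K.mean(0)
print(K,m)
for a,b in [(0,1),(1,2),(2,3),(3,0)]: d=K[b]-K[a]; print(np.linalg.norm(d),np.degrees(np.arctan2(d[1],d[0])))
g=np.array([onz(c,*W(*p),.080)[:2] for p in [(337,208),(474,208),(405,140),(405,276)]]); print("guard",g.mean(0),np.ptp(g,0))
P=np.array([onz(c,*W(*p),.004)[:2] for p in [(240,214),(489,214),(362,90),(362,338)]]); print("pad",P.mean(0),np.ptp(P,0))
s=c["s"]; print(s["eef_rot"].T@(np.array([*m,.2])-s["eef_pos"])*1000, np.degrees(np.arctan2(s["eef_rot"][1,1],s["eef_rot"][0,1])))
E
```

```text
[[0.62094919 0.31295524]
 [0.63622742 0.32199411]
 [0.65053005 0.30362265]
 [0.63562889 0.29133858]] [0.63583389 0.30747765]
0.017751771742022547 30.609330185191507
0.023282526203429806 -52.09835701117885
0.019311737610687 -140.4988572121662
0.026129933011406366 124.18010503915997
guard [0.63683848 0.30619446] [0.0532809  0.05331909]
pad [0.62367769 0.2935765 ] [0.11873746 0.11962865]
[51.85082737 21.48145254 23.4167567 ] 9.77361737624395
```

```bash
python3 - <<'E'
from h import *
c=shot("wrist"); f=c["frame"]; g=f[110:165,325:370].max(2)
m=((g<135)).astype(np.uint8)
n,l,st,ce=cv2.connectedComponentsWithStats(m,connectivity=4); i=l[135-110,346-325]; print(i,st[i],g[25,21])
k=max(cv2.findContours((l==i).astype(np.uint8),0,1)[0],key=cv2.contourArea)[:,0,:]+[325,110]
for sel in (.126,):
    Q=np.array([onz(c,u,v,sel)[:2]*1000 for u,v in k],np.float32); print(cv2.minAreaRect(Q))
cv2.imwrite("pics/hm.png",cv2.resize((l==i).astype(np.uint8)*255,None,fx=8,fy=8))
E
```

```text
0 [   0    0   45   55 2227] 141
((636.4725952148438, 307.3463439941406), (42.8207893371582, 52.589752197265625), 10.162811279296875)
```

View pics/hm.png

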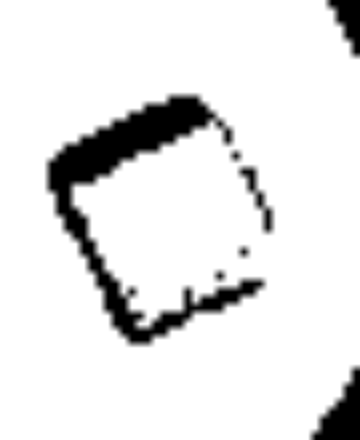

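Request:
{"method": "step_arm", "body": {
  "rows": [
    [0.4,25,11,0,-10],
    [0.4,51,21,0,-20],
    [0.4,51,21,30,-25],
    [0.4,51,21,60,-25],
    [0.4,51,21,60,-25],
    [0.4,51,21,60,-25]
  ]
}}

```text
time: 43.58
eef_pos: [0.6365, 0.3073, 0.1659]
eef_rot: [[-0.57, 0.821, 0.001], [0.821, 0.57, 0.001], [-0.0, 0.001, -1.0]]
force: [-0.1, 0.2, 0.7]
width: 0.401
```

```bash
python3 - <<'E'
from h import *
c=shot("wrist"); s=c["s"]; print(s["time"],s["eef_pos"],s["eef_rot"],s["width"],s["force"])
crop(c["frame"],200,80,460,300,2.8,"w24")
E
```

```text
43.575 [0.63651832 0.30729687 0.16588206] [[-5.70302873e-01  8.21433305e-01  1.39942449e-03]
 [ 8.21434408e-01  5.70302776e-01  5.06848641e-04]
 [-3.81753315e-04  1.43859266e-03 -9.99998892e-01]] 0.4009044072849778 [-0.10595677  0.2307121   0.74559032]
```

View pics/w24.png

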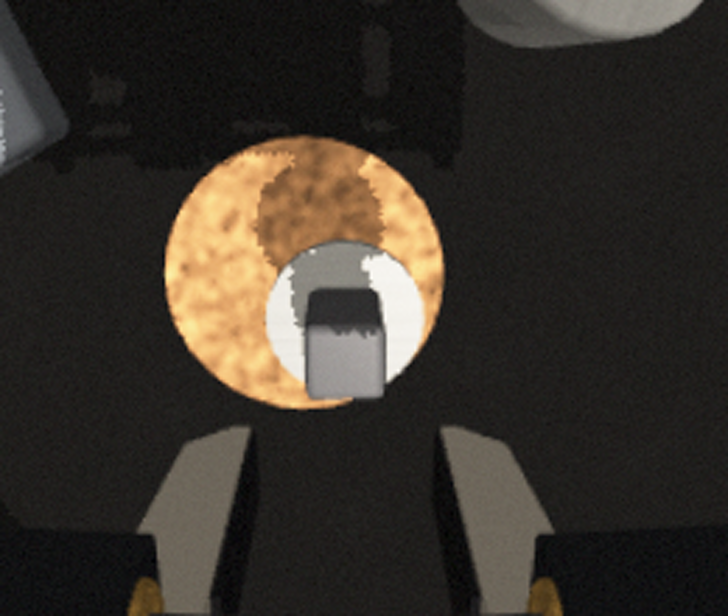

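Request:
{"method": "step_arm", "body": {
  "rows": [
    [0.4,0,0,40,0],
    [0.4,0,0,75,0],
    [0.4,0,0,95,0],
    [0.4,0,0,104,0],
    [0.4,0,0,104,0],
    [0.4,0,0,104,0]
  ]
}}

```text
time: 44.38
eef_pos: [0.6371, 0.308, 0.0622]
eef_rot: [[-0.571, 0.821, 0.003], [0.821, 0.571, 0.001], [-0.001, 0.003, -1.0]]
force: [0.4, -0.3, 0.6]
width: 0.4
```

```bash
python3 - <<'E'
from h import *
c=shot("wrist"); s=c["s"]; print(s["time"],s["eef_pos"],s["width"],s["force"])
crop(c["frame"],200,80,460,300,2.8,"w25"); print([(a-b)*2.8 for a,b in zip(proj(c,[.6365,.3073,.126]),(200,80))])
c=shot("side"); crop(c["frame"],180,200,300,300,6,"d25")
E
```

```text
44.375 [0.63713821 0.30798146 0.0622322 ] 0.39958071362771896 [ 0.38390652 -0.29649281  0.59913435]
[np.float64(344.2185699086354), np.float64(549.580672054289)]
```

View pics/w25.png

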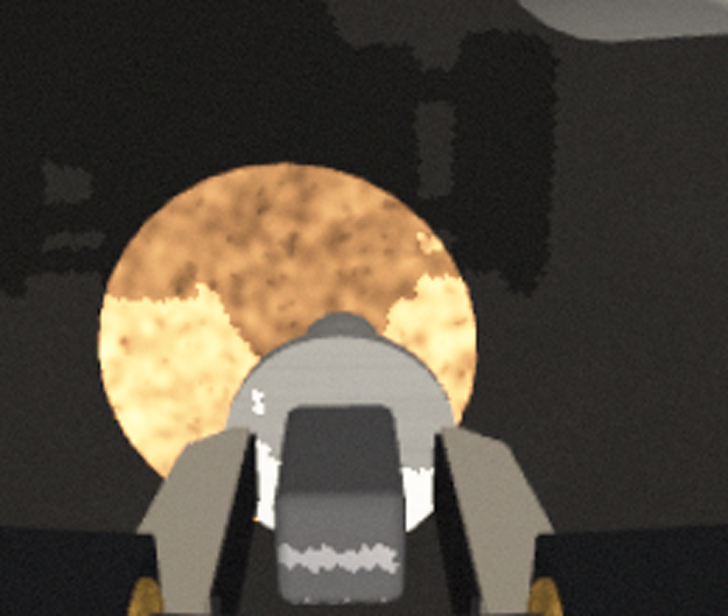

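View pics/d25.png

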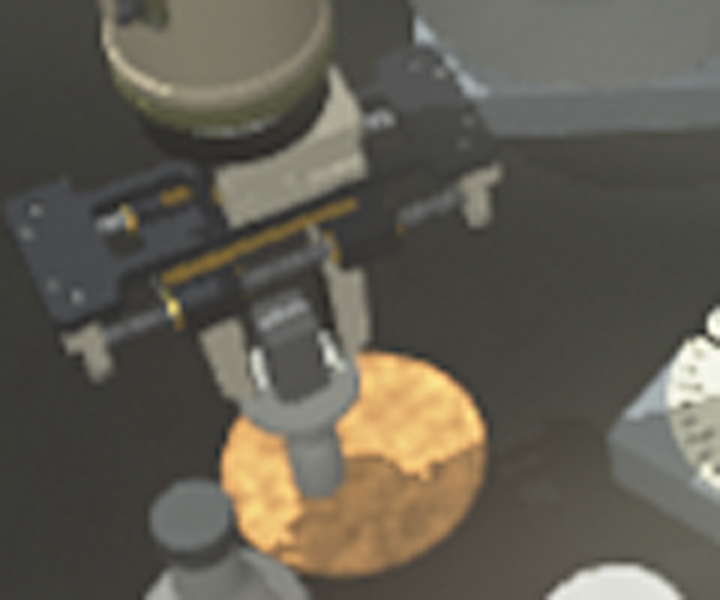

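Request:
{"method": "step_arm", "body": {
  "rows": [
    [0.4,0,0,3,0],
    [0.4,0,0,6,0],
    [0.4,0,0,8,0],
    [0.4,0,0,8,0]
  ]
}}

```text
time: 44.98
eef_pos: [0.6357, 0.3074, 0.0518]
eef_rot: [[-0.571, 0.821, -0.001], [0.821, 0.571, -0.0], [0.0, -0.001, -1.0]]
force: [0.5, 0.4, -0.4]
width: 0.401
```

Request:
{"method": "step_arm", "body": {
  "rows": [
    [0.4,0,0,2,0],
    [0.4,0,0,3,0],
    [0.4,0,0,3,0]
  ]
}}

```text
time: 45.35
eef_pos: [0.6359, 0.3075, 0.0491]
eef_rot: [[-0.571, 0.821, -0.0], [0.821, 0.571, -0.0], [0.0, -0.0, -1.0]]
force: [-0.1, -0.0, 0.8]
width: 0.402
```

Request:
{"method": "step_arm", "body": {
  "rows": [
    [0.4,0,0,1.5,0],
    [0.4,0,0,1.5,0],
    [0.4,0,0,1.5,0]
  ]
}}

```text
time: 45.72
eef_pos: [0.6362, 0.3077, 0.0484]
eef_rot: [[-0.571, 0.821, 0.001], [0.821, 0.571, 0.0], [-0.0, 0.001, -1.0]]
force: [-1.4, -0.6, 4.8]
width: 0.399
```

Request:
{"method": "step_arm", "body": {
  "rows": [
    [0.4,0,0,1.5,0],
    [0.4,0,0,1.5,0],
    [0.4,0,0,1.5,0]
  ]
}}

```text
time: 46.1
eef_pos: [0.6367, 0.3078, 0.0484]
eef_rot: [[-0.571, 0.821, 0.002], [0.821, 0.571, 0.001], [-0.001, 0.002, -1.0]]
force: [-3.2, -2.7, 12.4]
width: 0.401
```

Request:
{"method": "step_arm", "body": {
  "rows": [
    [0.4,0,0,1.5,0],
    [0.4,0,0,1.5,0],
    [0.4,0,0,1.5,0]
  ]
}}

```text
time: 46.48
eef_pos: [0.6373, 0.308, 0.0485]
eef_rot: [[-0.571, 0.821, 0.003], [0.821, 0.571, 0.001], [-0.001, 0.003, -1.0]]
force: [-7.0, -2.7, 19.0]
width: 0.403
```

Request:
{"method": "step_arm", "body": {
  "rows": [
    [0.4,0,0,-2.5,0],
    [0,0,0,-2.5,0],
    [0,0,0,-2.5,0],
    [0,0,0,-2.5,0],
    [0,0,0,-2.5,0],
    [0,0,0,-2.5,0],
    [0,0,0,-2.5,0],
    [0,0,0,-2.5,0]
  ]
}}

```text
time: 47.48
eef_pos: [0.6368, 0.3079, 0.0484]
eef_rot: [[-0.571, 0.821, 0.002], [0.821, 0.571, 0.001], [-0.0, 0.002, -1.0]]
force: [0.3, -1.4, 7.4]
width: 0.254
```

```bash
python3 - <<'E'
from h import *
s=monitor.state(); print(s["eef_pos"],s["width"],s["force"],s["torque"])
R=s["eef_rot"]
th=np.radians(-36); t=np.array([.5568+.042*np.cos(th),-.011+.042*np.sin(th),0]);print(t, R.T@(t-s["eef_pos"])*1000)
E
```

```text
[0.63679471 0.30786493 0.04835512] 0.2541356666296319 [ 0.29544066 -1.42550474  7.40475889] [-0.19466877  0.22368736 -0.04380579]
[ 0.59077871 -0.03568698  0.        ] [-255.78641632 -233.98764835   48.0280732 ]
```

Request:
{"method": "step_arm", "body": {
  "rows": [
    [0,0,0,-20,0],
    [0,0,0,-60,0],
    [0,0,0,-105,0],
    [0,0,0,-145,0],
    [0,0,0,-155,0],
    [0,0,0,-155,0]
  ]
}}

```text
time: 48.22
eef_pos: [0.636, 0.3076, 0.202]
eef_rot: [[-0.571, 0.821, 0.0], [0.821, 0.571, 0.0], [0.0, 0.0, -1.0]]
force: [0.4, -0.8, -3.1]
width: 0.258
```

```bash
python3 - <<'E'
from h import *
c=shot("wrist","w26"); s=c["s"]; print(s["eef_pos"],s["width"],s["force"],s["torque"])
c=shot("side"); crop(c["frame"],180,180,320,300,5,"d26")
E
```

```text
[0.63600836 0.30758587 0.20199377] 0.25820371385029944 [ 0.39282581 -0.82645465 -3.08639782] [-0.04040006  0.04093595 -0.02003938]
```

View pics/w26.png

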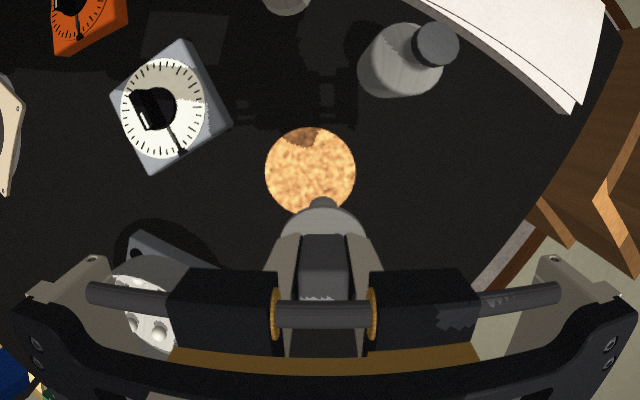

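View pics/d26.png

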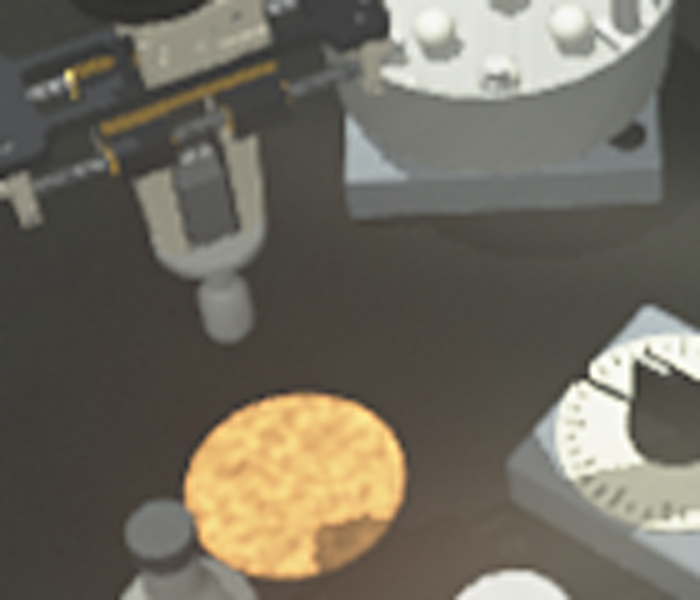

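Request:
{"method": "step_arm", "body": {
  "rows": [
    [0,-20,-18,0,0],
    [0,-55,-50,0,0],
    [0,-95,-86,0,0],
    [0,-135,-123,0,0],
    [0,-175,-160,0,0],
    [0,-212,-193,0,0],
    [0,-240,-219,0,0],
    [0,-256,-233,0,0]
  ]
}}

```text
time: 49.32
eef_pos: [0.5893, -0.0373, 0.2]
eef_rot: [[-0.569, 0.822, -0.004], [0.822, 0.569, 0.0], [0.002, -0.003, -1.0]]
force: [-0.3, -0.6, -2.0]
width: 0.256
```

Request:
{"method": "step_arm", "body": {
  "rows": [
    [0,0,0,0,0],
    [0,0,0,0,0],
    [0,0,0,0,0]
  ]
}}

```text
time: 49.7
eef_pos: [0.5909, -0.0343, 0.202]
eef_rot: [[-0.572, 0.82, -0.0], [0.82, 0.572, 0.0], [0.0, -0.0, -1.0]]
force: [-0.2, 0.6, -1.9]
width: 0.252
```

```bash
python3 - <<'E'
from h import *
c=shot("wrist","w27"); s=c["s"]; print(s["time"],s["eef_pos"],s["width"],s["force"])
c=shot("scene"); crop(c["frame"],230,160,360,290,5,"s27")
c=shot("side"); crop(c["frame"],220,110,340,220,5.5,"d27")
E
```

```text
49.7 [ 0.59094002 -0.03428389  0.20202307] 0.25209802584097546 [-0.17342625  0.60390952 -1.87037687]
```

View pics/w27.png

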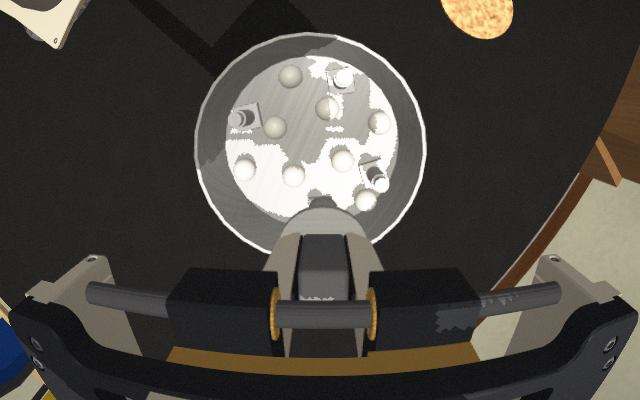

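View pics/s27.png

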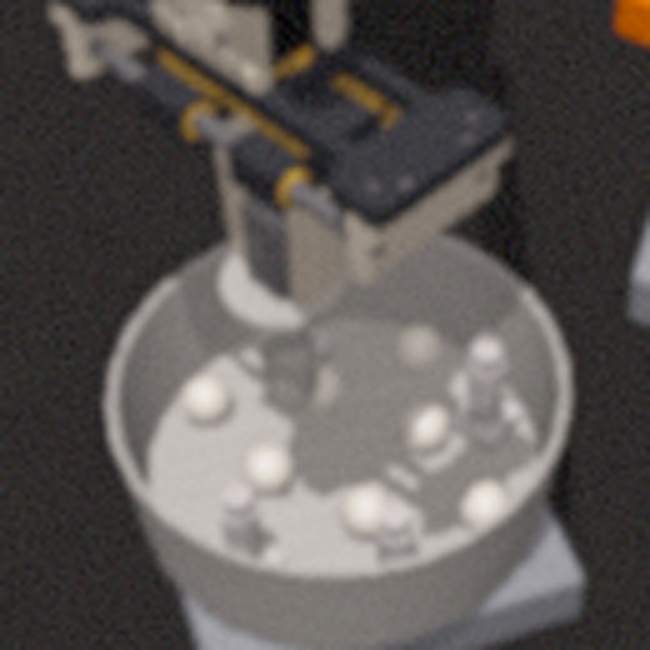

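View pics/d27.png

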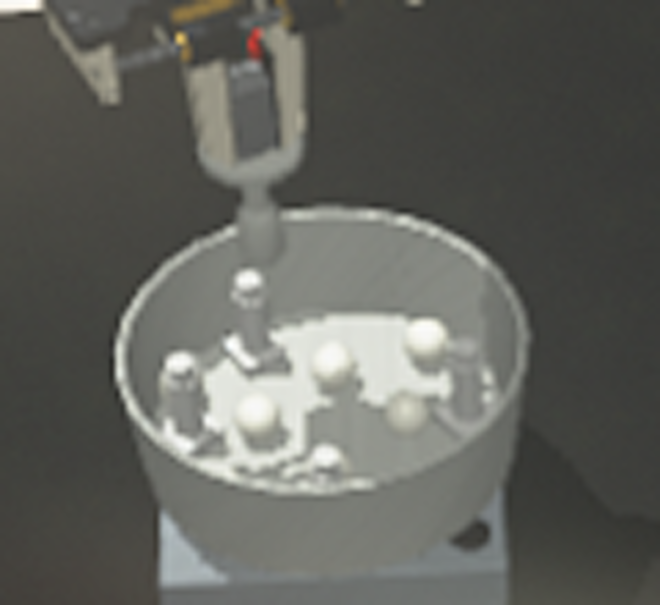

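Request:
{"method": "step_arm", "body": {
  "rows": [
    [0,0,0,30,0],
    [0,0,0,60,0],
    [0,0,0,80,0],
    [0,0,0,92,0],
    [0,0,0,98,0],
    [0,0,0,98,0]
  ]
}}

```text
time: 50.6
eef_pos: [0.5911, -0.0357, 0.1046]
eef_rot: [[-0.571, 0.821, 0.0], [0.821, 0.571, -0.0], [-0.0, 0.0, -1.0]]
force: [-0.0, 0.2, -1.8]
width: 0.259
```

```bash
python3 - <<'E'
from h import *
s=monitor.state(); print(s["time"],s["eef_pos"],s["width"],s["force"])
C=np.array([.5568,-.011]); R=np.array(s["eef_rot"])
p0=np.array([.591,-.0345])
for rad in (.042,):
  for k in range(0,33):
    a=np.radians(-36+15*k); t=C+rad*np.array([np.cos(a),np.sin(a)]); d=R[:2,:2].T@(t-p0)*1000; print(-36+15*k,d.round(1))
E
```

```text
50.6 [ 0.59108594 -0.0356594   0.10460633] 0.25897817359439257 [-0.03483152  0.17016031 -1.78619911]
-36 [-0.8 -0.9]
-21 [4.1 8.9]
-6 [11.4 17.1]
9 [20.5 23.1]
24 [30.9 26.6]
39 [41.9 27.2]
54 [52.6 25. ]
69 [62.4 20.1]
84 [70.6 12.8]
99 [76.6  3.6]
114 [80.1 -6.8]
129 [ 80.7 -17.7]
144 [ 78.5 -28.5]
159 [ 73.6 -38.3]
174 [ 66.3 -46.5]
189 [ 57.1 -52.5]
204 [ 46.7 -55.9]
219 [ 35.8 -56.6]
234 [ 25.  -54.3]
249 [ 15.2 -49.4]
264 [  7.  -42.1]
279 [  1. -33.]
294 [ -2.4 -22.5]
309 [ -3.1 -11.6]
324 [-0.8 -0.9]
339 [4.1 8.9]
354 [11.4 17.1]
369 [20.5 23.1]
384 [30.9 26.6]
399 [41.9 27.2]
414 [52.6 25. ]
429 [62.4 20.1]
444 [70.6 12.8]
```

Request:
{"method": "step_arm", "body": {
  "rows": [
    [0,5,10,0,0],
    [0,12,18,0,0],
    [0,21,24,0,0],
    [0,32,27,0,0]
  ]
}}

```text
time: 51.1
eef_pos: [0.5947, 0.0071, 0.1044]
eef_rot: [[-0.571, 0.821, 0.0], [0.821, 0.571, 0.0], [0.0, 0.0, -1.0]]
force: [0.4, -0.4, -2.4]
width: 0.257
```

Request:
{"method": "step_arm", "body": {
  "rows": [
    [0,11,1,0,0],
    [0,21,-2,0,0],
    [0,31,-6,0,0],
    [0,39,-14,0,0]
  ]
}}

```text
time: 51.6
eef_pos: [0.5602, 0.0304, 0.1043]
eef_rot: [[-0.571, 0.821, 0.0], [0.821, 0.571, 0.0], [-0.0, 0.0, -1.0]]
force: [0.7, 0.5, -2.0]
width: 0.253
```

Request:
{"method": "step_arm", "body": {
  "rows": [
    [0,6,-9,0,0],
    [0,9.5,-19.5,0,0],
    [0,10,-30.5,0,0],
    [0,8,-41,0,0],
    [0,3,-51,0,0],
    [0,-4,-59,0,0],
    [0,-13.5,-65,0,0],
    [0,-24,-68.5,0,0]
  ]
}}

```text
time: 52.6
eef_pos: [0.5186, -0.0296, 0.1043]
eef_rot: [[-0.571, 0.821, 0.0], [0.821, 0.571, 0.0], [-0.0, 0.0, -1.0]]
force: [0.5, 0.8, -1.5]
width: 0.259
```

Request:
{"method": "step_arm", "body": {
  "rows": [
    [0,-11,-0.5,0,0],
    [0,-21.5,1.5,0,0],
    [0,-31.5,6.5,0,0],
    [0,-39.5,14,0,0],
    [0,-45.5,23,0,0],
    [0,-49,33.5,0,0],
    [0,-50,44.5,0,0],
    [0,-47.5,55,0,0]
  ]
}}

```text
time: 53.6
eef_pos: [0.5913, -0.0357, 0.1042]
eef_rot: [[-0.571, 0.821, -0.0], [0.821, 0.571, 0.0], [0.0, -0.0, -1.0]]
force: [0.4, -1.0, -2.4]
width: 0.256
```

```bash
cat > chk.py <<'E'
import sys
from h import *
n=sys.argv[1]
c=shot("wrist","w"+n); s=c["s"]; print(s["time"],s["eef_pos"],s["width"],s["force"],s["torque"])
d=s["eef_pos"][:2]-np.array([.5568,-.011]); print("r",np.hypot(*d),"ang",np.degrees(np.arctan2(d[1],d[0])))
c=shot("scene"); crop(c["frame"],230,160,360,290,4,"s"+n)
E
python3 chk.py 30
```

```text
53.6 [ 0.59129044 -0.03568687  0.10420912] 0.25590197425828143 [ 0.4482182  -1.01111543 -2.42940856] [-0.02848277  0.04396409  0.05876871]
r 0.0424149980919408 ang -35.59356469352167
```

View pics/w30.png

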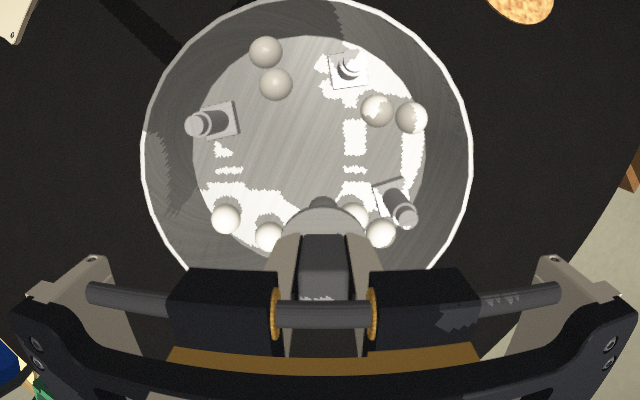

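View pics/s30.png

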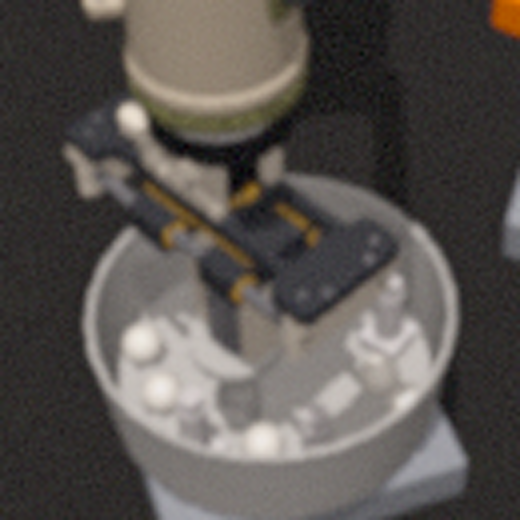

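```bash
python3 - <<'E'
from h import *
c=shot("wrist"); C=np.array([.5568,-.011])
O=np.array([[.496,.040],[.549,.032],[.604,.053],[.513,-.017],[.595,-.005],[.56,-.051],[.619,-.058],[.51,-.076]])
for b in [(265,52),(275,84),(376,110),(411,118),(225,219),(269,238),(354,214),(381,233)]:
    p=onz(c,*b,.064)[:2]; d=p-C; print(p.round(3),np.hypot(*d).round(3),np.degrees(np.arctan2(d[1],d[0])).round(), "dist to orig", np.hypot(*(O-p).T).round(3))
E
```

```text
[0.483 0.042] 0.091 144.0 dist to orig [0.013 0.067 0.122 0.066 0.122 0.121 0.169 0.121]
[0.504 0.025] 0.064 146.0 dist to orig [0.017 0.046 0.104 0.043 0.096 0.095 0.142 0.102]
[0.579 0.053] 0.068 71.0 dist to orig [0.084 0.036 0.025 0.096 0.06  0.106 0.118 0.146]
[0.605 0.065] 0.09 58.0 dist to orig [0.111 0.065 0.012 0.123 0.071 0.124 0.124 0.17 ]
[ 0.528 -0.091] 0.085 -110.0 dist to orig [0.135 0.125 0.163 0.076 0.109 0.052 0.097 0.023]
[ 0.568 -0.084] 0.074 -81.0 dist to orig [0.143 0.117 0.141 0.087 0.083 0.034 0.057 0.059]
[ 0.614 -0.025] 0.059 -14.0 dist to orig [0.135 0.087 0.079 0.102 0.028 0.06  0.033 0.116]
[ 0.644 -0.026] 0.088 -9.0 dist to orig [0.162 0.111 0.088 0.131 0.053 0.087 0.041 0.143]
```

```bash
cat > circ.py <<'E'
import sys
from h import *
# args: start r, end r, start ang, n calls, step deg, ramp rows
r0,r1,a0,nc,st,ramp=[float(x) for x in sys.argv[1:7]]
C=np.array([.5568,-.011]); R=np.array([[-.571,.821],[.821,.571]])
k=0; f=lambda k:(C+(r0+(r1-r0)*min(1,k/ramp))*np.array([np.cos(np.radians(a0+st*k)),np.sin(np.radians(a0+st*k))]))
for c_ in range(int(nc)):
    b=f(k); print([ [float(x) for x in (R.T@(f(k+i)-b)*1000).round(0)] for i in range(1,9)], "ends",a0+st*(k+8)); k+=8
E
python3 circ.py .042 .056 -36 4 12 6
```

```text
[[2.0, 9.0], [6.0, 18.0], [12.0, 26.0], [20.0, 34.0], [30.0, 39.0], [41.0, 42.0], [52.0, 41.0], [63.0, 37.0]] ends 60.0
[[10.0, -6.0], [19.0, -14.0], [25.0, -24.0], [30.0, -34.0], [32.0, -46.0], [32.0, -58.0], [29.0, -69.0], [24.0, -80.0]] ends 156.0
[[-7.0, -9.0], [-16.0, -17.0], [-26.0, -23.0], [-37.0, -26.0], [-49.0, -27.0], [-61.0, -26.0], [-72.0, -22.0], [-82.0, -16.0]] ends 252.0
[[-9.0, 8.0], [-15.0, 18.0], [-20.0, 28.0], [-22.0, 40.0], [-22.0, 52.0], [-19.0, 63.0], [-14.0, 74.0], [-7.0, 83.0]] ends 348.0
```

Request:
{"method": "step_arm", "body": {
  "rows": [
    [0,2,9,0,0],
    [0,6,18,0,0],
    [0,12,26,0,0],
    [0,20,34,0,0]
  ]
}}

```text
time: 54.25
eef_pos: [0.604, -0.0035, 0.1034]
eef_rot: [[-0.57, 0.822, -0.007], [0.822, 0.57, -0.006], [-0.001, -0.01, -1.0]]
force: [-15.2, -16.7, 3.7]
width: 0.268
```

Request:
{"method": "step_arm", "body": {
  "rows": [
    [0,10,5,0,0],
    [0,21,8,0,0],
    [0,32,7,0,0],
    [0,43,3,0,0]
  ]
}}

```text
time: 54.75
eef_pos: [0.5847, 0.0374, 0.1044]
eef_rot: [[-0.571, 0.821, 0.0], [0.821, 0.571, 0.0], [-0.0, 0.0, -1.0]]
force: [-0.4, -0.6, -1.7]
width: 0.259
```

Request:
{"method": "step_arm", "body": {
  "rows": [
    [0,10,-6,0,0],
    [0,19,-14,0,0],
    [0,25,-24,0,0],
    [0,30,-34,0,0],
    [0,32,-46,0,0],
    [0,32,-58,0,0],
    [0,29,-69,0,0],
    [0,24,-80,0,0]
  ]
}}

```text
time: 55.75
eef_pos: [0.5054, 0.0098, 0.1044]
eef_rot: [[-0.571, 0.821, 0.0], [0.821, 0.571, -0.0], [-0.0, 0.0, -1.0]]
force: [0.9, -0.1, -1.7]
width: 0.257
```

```bash
python3 chk.py 31
```

```text
55.75 [0.50536077 0.00976211 0.10437199] 0.2571437453101739 [ 0.89953148 -0.09678497 -1.70817693] [-0.08798494  0.04748133 -0.02832647]
r 0.055471248918006213 ang 158.0198074508876
```

View pics/w31.png

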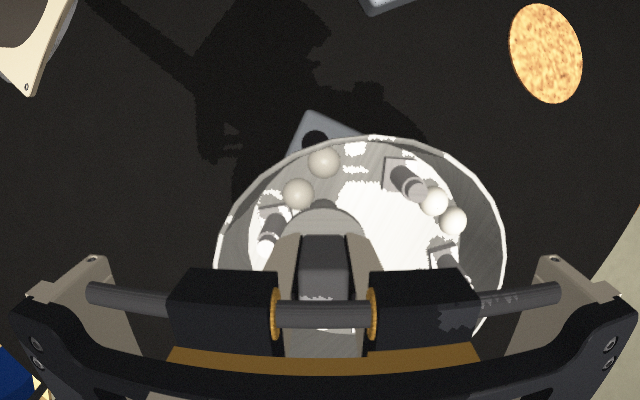

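View pics/s31.png

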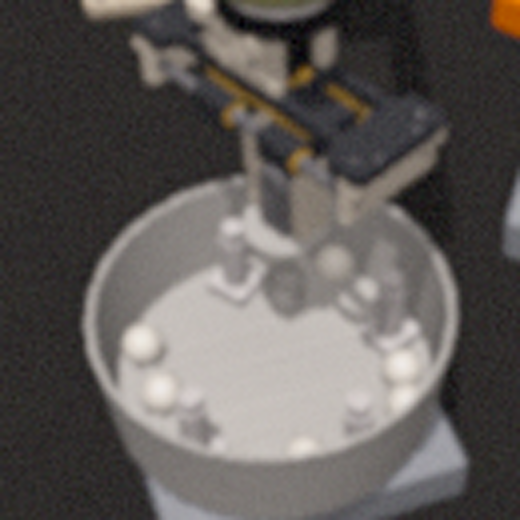

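Request:
{"method": "step_arm", "body": {
  "rows": [
    [0,-7,-9,0,0],
    [0,-16,-17,0,0],
    [0,-26,-23,0,0],
    [0,-37,-26,0,0]
  ]
}}

```text
time: 56.35
eef_pos: [0.5057, -0.0356, 0.1043]
eef_rot: [[-0.571, 0.821, 0.0], [0.821, 0.571, -0.0], [-0.0, 0.0, -1.0]]
force: [0.0, -0.1, -2.8]
width: 0.258
```

Request:
{"method": "step_arm", "body": {
  "rows": [
    [0,-12,-1,0,0],
    [0,-24,0,0,0],
    [0,-35,4,0,0],
    [0,-45,10,0,0]
  ]
}}

```text
time: 56.85
eef_pos: [0.5402, -0.0663, 0.1042]
eef_rot: [[-0.571, 0.821, -0.0], [0.821, 0.571, 0.0], [0.0, 0.0, -1.0]]
force: [-0.5, -0.4, -1.9]
width: 0.257
```

Request:
{"method": "step_arm", "body": {
  "rows": [
    [0,-9,8,0,0],
    [0,-15,18,0,0],
    [0,-20,28,0,0],
    [0,-22,40,0,0],
    [0,-22,52,0,0]
  ]
}}

```text
time: 57.48
eef_pos: [0.5953, -0.0537, 0.1042]
eef_rot: [[-0.571, 0.821, -0.0], [0.821, 0.571, 0.0], [0.0, -0.0, -1.0]]
force: [-0.6, -0.3, -2.2]
width: 0.257
```

```bash
python3 chk.py 32
```

```text
57.475 [ 0.59526011 -0.05368963  0.10420861] 0.2566672403745272 [-0.56123742 -0.32511073 -2.19552959] [ 0.03226177  0.21004638 -0.03516069]
r 0.05745941932836666 ang -47.98355235327327
```

View pics/w32.png

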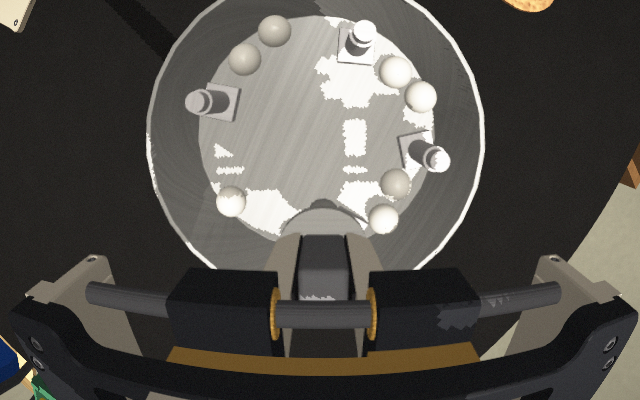

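View pics/s32.png

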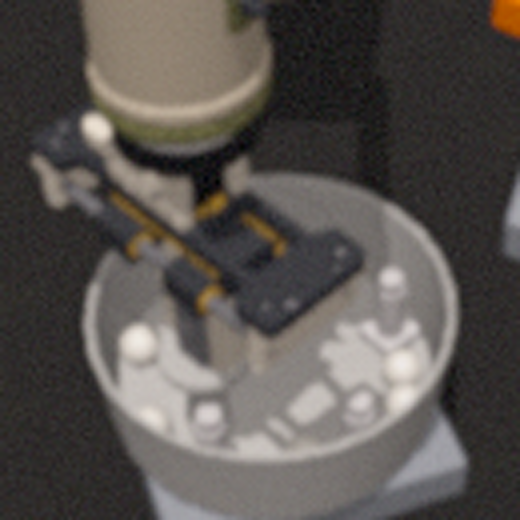

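```bash
python3 - <<'E'
from h import *
c=shot("wrist"); C=np.array([.5568,-.011])
O=np.array([[.496,.040],[.604,.053],[.619,-.058],[.51,-.076]])
for b in [(274,31),(244,59),(395,72),(420,97),(395,183),(382,219),(231,201)]:
    p=onz(c,*b,.064)[:2]; d=p-C; print(p.round(3),np.hypot(*d).round(3),np.degrees(np.arctan2(d[1],d[0])).round(), "dist to outer orig", np.hypot(*(O-p).T).round(3))
print("pins base")
for b in [(222,103),(356,46),(416,151)]:
    p=onz(c,*b,.061)[:2]; d=p-C; print(p.round(3),np.hypot(*d).round(3),np.degrees(np.arctan2(d[1],d[0])).round())
E
```

```text
[0.483 0.042] 0.09 144.0 dist to outer orig [0.013 0.121 0.168 0.121]
[0.476 0.011] 0.084 165.0 dist to outer orig [0.035 0.135 0.159 0.093]
[0.577 0.068] 0.082 75.0 dist to outer orig [0.086 0.031 0.133 0.159]
[0.605 0.065] 0.09 58.0 dist to outer orig [0.112 0.012 0.124 0.17 ]
[ 0.63  -0.003] 0.074 7.0 dist to outer orig [0.141 0.061 0.057 0.141]
[ 0.641 -0.033] 0.087 -15.0 dist to outer orig [0.162 0.094 0.033 0.137]
[ 0.528 -0.092] 0.086 -109.0 dist to outer orig [0.136 0.164 0.097 0.025]
pins base
[ 0.479 -0.028] 0.079 -168.0
[0.542 0.067] 0.08 101.0
[0.629 0.029] 0.083 29.0
```

```bash
cat > way.py <<'E'
import sys,json
from h import *
C=np.array([.5568,-.011]); s=monitor.state(); R=np.array(s["eef_rot"])[:2,:2]
b=np.array(s["eef_pos"][:2]); print("now",b,s["force"])
for chunk in json.loads(sys.argv[1]):
    o=[]
    for a,r_ in chunk:
        t=C+r_*.001*np.array([np.cos(np.radians(a)),np.sin(np.radians(a))]); o.append([0]+[float(x) for x in (R.T@(t-b)*1000).round(0)]+[0,0])
    print(o); b=t
E
python3 way.py '[[[-36,56],[-24,56],[-12,55],[0,55]],[[12,55],[24,56],[36,58],[43,64]],[[50,69],[57,72],[64,72],[71,72]],[[78,72],[84,70],[91,64],[100,56]],[[110,56],[120,58],[127,64],[134,69]],[[141,72],[148,72],[155,72],[162,72]],[[168,68],[176,60],[188,56],[200,56]],[[212,56],[224,56],[236,56],[248,56]],[[260,56],[272,56],[284,56],[296,54],[308,50]]]'
```

```text
now [ 0.5950129  -0.05361854] [ 0.04712282 -0.79192439 -1.38770087]
[[0, 4.0, 11.0, 0, 0], [0, 9.0, 22.0, 0, 0], [0, 17.0, 31.0, 0, 0], [0, 25.0, 38.0, 0, 0]]
[[0, 10.0, 6.0, 0, 0], [0, 21.0, 10.0, 0, 0], [0, 33.0, 13.0, 0, 0], [0, 40.0, 18.0, 0, 0]]
[[0, 9.0, 3.0, 0, 0], [0, 18.0, 3.0, 0, 0], [0, 26.0, -0.0, 0, 0], [0, 33.0, -5.0, 0, 0]]
[[0, 7.0, -6.0, 0, 0], [0, 10.0, -12.0, 0, 0], [0, 11.0, -22.0, 0, 0], [0, 8.0, -35.0, 0, 0]]
[[0, 3.0, -9.0, 0, 0], [0, 7.0, -19.0, 0, 0], [0, 13.0, -26.0, 0, 0], [0, 17.0, -34.0, 0, 0]]
[[0, 1.0, -9.0, 0, 0], [0, -2.0, -17.0, 0, 0], [0, -6.0, -25.0, 0, 0], [0, -11.0, -33.0, 0, 0]]
[[0, -8.0, -3.0, 0, 0], [0, -20.0, -3.0, 0, 0], [0, -32.0, -6.0, 0, 0], [0, -43.0, -11.0, 0, 0]]
[[0, -12.0, -2.0, 0, 0], [0, -23.0, -1.0, 0, 0], [0, -35.0, 2.0, 0, 0], [0, -45.0, 7.0, 0, 0]]
[[0, -9.0, 7.0, 0, 0], [0, -16.0, 17.0, 0, 0], [0, -22.0, 27.0, 0, 0], [0, -23.0, 39.0, 0, 0], [0, -19.0, 50.0, 0, 0]]
```

Request:
{"method": "step_arm", "body": {
  "rows": [
    [0,4,11,0,0],
    [0,9,22,0,0],
    [0,17,31,0,0],
    [0,25,38,0,0]
  ]
}}

```text
time: 58.12
eef_pos: [0.6117, -0.0111, 0.1042]
eef_rot: [[-0.571, 0.821, -0.0], [0.821, 0.571, 0.0], [0.0, -0.0, -1.0]]
force: [0.2, 0.2, -1.8]
width: 0.257
```

Request:
{"method": "step_arm", "body": {
  "rows": [
    [0,10,6,0,0],
    [0,21,10,0,0],
    [0,33,13,0,0],
    [0,40,18,0,0]
  ]
}}

```text
time: 58.62
eef_pos: [0.6027, 0.0316, 0.1043]
eef_rot: [[-0.571, 0.821, -0.001], [0.821, 0.571, -0.001], [0.0, -0.001, -1.0]]
force: [-5.8, -5.5, 1.2]
width: 0.261
```

Request:
{"method": "step_arm", "body": {
  "rows": [
    [0,9,3,0,0],
    [0,18,3,0,0],
    [0,26,0,0,0],
    [0,33,-5,0,0]
  ]
}}

```text
time: 59.12
eef_pos: [0.5795, 0.0535, 0.1039]
eef_rot: [[-0.57, 0.821, -0.002], [0.821, 0.57, -0.003], [-0.002, -0.004, -1.0]]
force: [-3.2, -6.5, -2.0]
width: 0.257
```

```bash
python3 chk.py 33
```

```text
59.125 [0.57953205 0.0534551  0.10390734] 0.2572050299549194 [-3.1851523  -6.46309701 -2.03280493] [-1.63921706  0.74997131 -0.04587269]
r 0.06834622366415874 ang 70.57325741681517
```

View pics/w33.png

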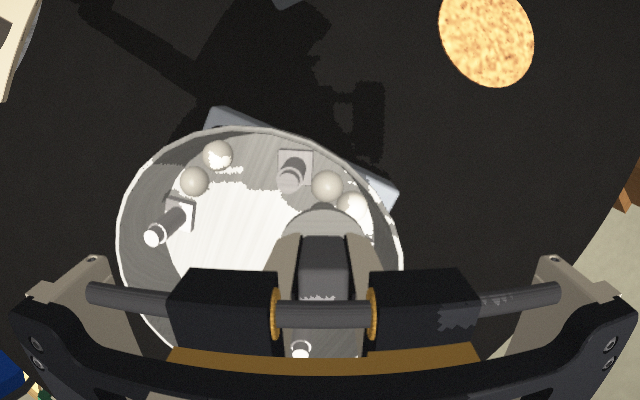

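View pics/s33.png

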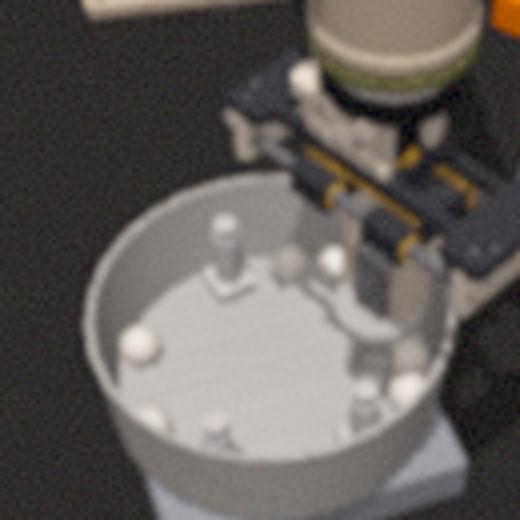

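```bash
cat > bd.py <<'E'
import sys,json
from h import *
c=shot("wrist"); C=np.array([.5568,-.011]); print(c["s"]["eef_pos"],c["s"]["force"])
O=np.array([[.496,.040],[.604,.053],[.619,-.058],[.51,-.076]])
for b in json.loads(sys.argv[1]):
    p=onz(c,*b,.064)[:2]; d=p-C; print(b,p.round(3),np.hypot(*d).round(3),np.degrees(np.arctan2(d[1],d[0])).round(), np.hypot(*(O-p).T).round(3))
E
python3 bd.py '[[327,186],[355,207],[194,181],[217,154]]'
```

```text
[0.57886672 0.05384401 0.10380404] [-3.06715927 -6.15826908 -1.52840851]
[327, 186] [0.57  0.071] 0.083 81.0 [0.08  0.039 0.138 0.159]
[355, 207] [0.599 0.069] 0.091 63.0 [0.107 0.017 0.129 0.17 ]
[194, 181] [0.475 0.011] 0.084 165.0 [0.036 0.135 0.159 0.094]
[217, 154] [0.482 0.042] 0.092 145.0 [0.015 0.123 0.17  0.122]
```

```bash
python3 way.py '[[[74,72],[81,74],[88,75],[95,75]],[[102,75],[109,75],[116,75],[123,75]],[[130,75],[137,75],[144,75],[151,75]],[[158,75],[165,75],[172,75],[180,75]]]'
```

```text
now [0.57911253 0.053723  ] [-4.25259703 -6.54970045 -1.16474795]
[[0, 5.0, 1.0, 0, 0], [0, 13.0, -4.0, 0, 0], [0, 20.0, -10.0, 0, 0], [0, 25.0, -18.0, 0, 0]]
[[0, 4.0, -8.0, 0, 0], [0, 7.0, -17.0, 0, 0], [0, 9.0, -26.0, 0, 0], [0, 10.0, -35.0, 0, 0]]
[[0, -0.0, -9.0, 0, 0], [0, -2.0, -18.0, 0, 0], [0, -4.0, -27.0, 0, 0], [0, -8.0, -35.0, 0, 0]]
[[0, -5.0, -8.0, 0, 0], [0, -10.0, -15.0, 0, 0], [0, -16.0, -22.0, 0, 0], [0, -25.0, -28.0, 0, 0]]
```

Request:
{"method": "step_arm", "body": {
  "rows": [
    [0,3,-2,0,0],
    [0,9,-6,0,0],
    [0,16,-12,0,0],
    [0,21,-20,0,0]
  ]
}}

```text
time: 59.78
eef_pos: [0.5526, 0.0598, 0.1049]
eef_rot: [[-0.571, 0.821, 0.002], [0.821, 0.571, -0.003], [-0.003, 0.0, -1.0]]
force: [0.2, -7.6, -1.8]
width: 0.255
```

Request:
{"method": "step_arm", "body": {
  "rows": [
    [0,4,-8,0,0],
    [0,7,-17,0,0],
    [0,9,-26,0,0],
    [0,10,-35,0,0]
  ]
}}

```text
time: 60.28
eef_pos: [0.519, 0.0491, 0.1059]
eef_rot: [[-0.571, 0.821, 0.004], [0.821, 0.571, -0.0], [-0.002, 0.003, -1.0]]
force: [4.7, -1.9, 4.8]
width: 0.255
```

```bash
python3 chk.py 34
```

```text
60.275 [0.51899694 0.0491363  0.10586958] 0.25477016628280336 [ 4.68966256 -1.89526367  4.79121344] [-0.48020279 -0.96039677 -0.03183491]
r 0.07103130488160661 ang 122.1544095506743
```

View pics/w34.png

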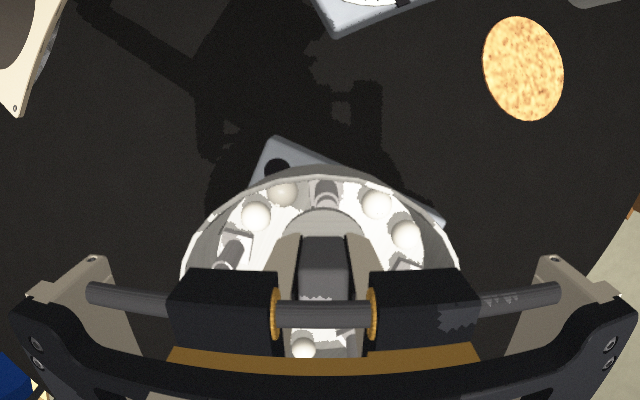

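View pics/s34.png

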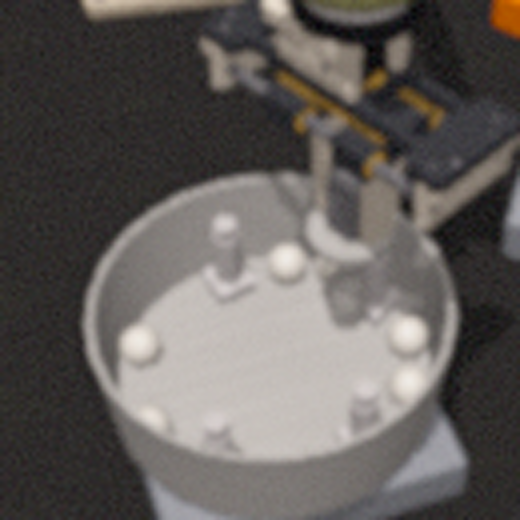

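Request:
{"method": "step_arm", "body": {
  "rows": [
    [0,0,-9,0,0],
    [0,-2,-18,0,0],
    [0,-4,-27,0,0]
  ]
}}

```text
time: 60.75
eef_pos: [0.4985, 0.0299, 0.1045]
eef_rot: [[-0.571, 0.821, 0.002], [0.821, 0.571, -0.001], [-0.002, 0.002, -1.0]]
force: [8.2, -2.8, -1.6]
width: 0.256
```

Request:
{"method": "step_arm", "body": {
  "rows": [
    [0,-4,-8,0,0],
    [0,-8,-16,0,0],
    [0,-13,-23,0,0]
  ]
}}

```text
time: 61.12
eef_pos: [0.4873, 0.0071, 0.1043]
eef_rot: [[-0.571, 0.821, 0.003], [0.821, 0.571, 0.002], [-0.0, 0.003, -1.0]]
force: [11.1, 3.7, -0.9]
width: 0.257
```

```bash
python3 chk.py 35
```

```text
61.125 [0.48725606 0.00709536 0.10434235] 0.2573542759328489 [11.09422799  3.74728643 -0.90572545] [ 0.82094038 -2.82778951  0.1148905 ]
r 0.07185959480793194 ang 165.41502556814845
```

View pics/w35.png

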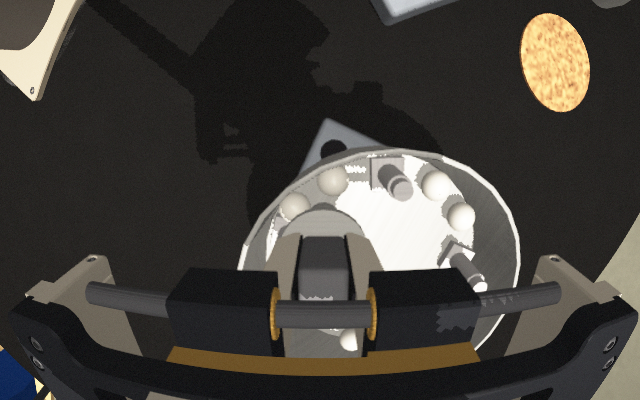

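View pics/s35.png

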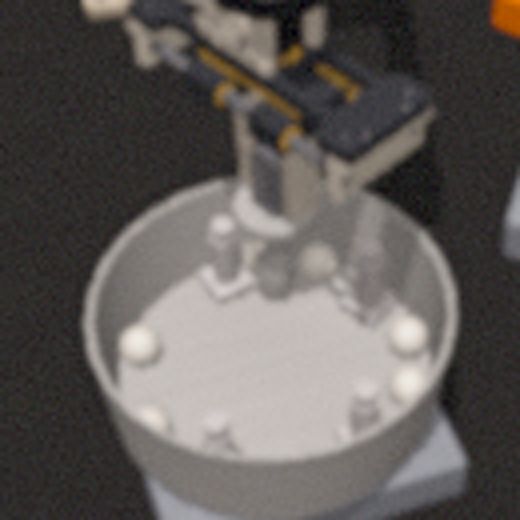

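```bash
python3 bd.py '[[332,182],[295,208],[436,186],[461,216]]'
```

```text
[0.48769448 0.00649584 0.10482695] [ 6.74429017  1.98087015 -0.67000543]
[332, 182] [0.48  0.028] 0.086 153.0 [0.019 0.126 0.163 0.108]
[295, 208] [ 0.468 -0.007] 0.089 177.0 [0.054 0.148 0.159 0.081]
[436, 186] [0.554 0.076] 0.087 92.0 [0.068 0.055 0.149 0.158]
[461, 216] [0.592 0.069] 0.087 66.0 [0.1   0.02  0.13  0.167]
```

```bash
python3 way.py '[[[165,70],[172,64],[181,58],[192,56]],[[204,56],[216,56],[228,56],[240,56]],[[252,56],[264,56],[276,56],[288,56]],[[300,56],[312,56],[324,56],[336,56]],[[348,56],[360,56],[372,56],[384,56]],[[394,58],[401,66],[408,73],[415,76]],[[422,76],[429,76],[436,76],[443,74]],[[450,66],[458,58],[468,56],[478,58]],[[485,65],[492,72],[499,76],[506,76]],[[513,76],[520,76],[527,74],[534,66]]]'
```

```text
now [0.48765108 0.00671962] [ 6.37737104  1.33623477 -1.68833635]
[[0, -1.0, 1.0, 0, 0], [0, -11.0, -0.0, 0, 0], [0, -22.0, -2.0, 0, 0], [0, -32.0, -5.0, 0, 0]]
[[0, -11.0, -3.0, 0, 0], [0, -23.0, -4.0, 0, 0], [0, -34.0, -3.0, 0, 0], [0, -46.0, 1.0, 0, 0]]
[[0, -10.0, 6.0, 0, 0], [0, -19.0, 14.0, 0, 0], [0, -25.0, 24.0, 0, 0], [0, -30.0, 34.0, 0, 0]]
[[0, -2.0, 12.0, 0, 0], [0, -2.0, 23.0, 0, 0], [0, 1.0, 35.0, 0, 0], [0, 6.0, 45.0, 0, 0]]
[[0, 7.0, 9.0, 0, 0], [0, 16.0, 17.0, 0, 0], [0, 26.0, 23.0, 0, 0], [0, 37.0, 26.0, 0, 0]]
[[0, 10.0, 3.0, 0, 0], [0, 18.0, 11.0, 0, 0], [0, 27.0, 16.0, 0, 0], [0, 37.0, 16.0, 0, 0]]
[[0, 8.0, -4.0, 0, 0], [0, 16.0, -8.0, 0, 0], [0, 24.0, -14.0, 0, 0], [0, 29.0, -22.0, 0, 0]]
[[0, -1.0, -12.0, 0, 0], [0, -3.0, -23.0, 0, 0], [0, -2.0, -33.0, 0, 0], [0, 2.0, -42.0, 0, 0]]
[[0, 7.0, -7.0, 0, 0], [0, 14.0, -16.0, 0, 0], [0, 16.0, -26.0, 0, 0], [0, 13.0, -34.0, 0, 0]]
[[0, -4.0, -8.0, 0, 0], [0, -9.0, -16.0, 0, 0], [0, -16.0, -22.0, 0, 0], [0, -28.0, -22.0, 0, 0]]
```

Request:
{"method": "step_arm", "body": {
  "rows": [
    [0,-4,3,0,0],
    [0,-14,2,0,0],
    [0,-25,1,0,0],
    [0,-35,-2,0,0]
  ]
}}

```text
time: 61.78
eef_pos: [0.5048, -0.0239, 0.1039]
eef_rot: [[-0.571, 0.821, -0.001], [0.821, 0.571, -0.0], [0.0, -0.001, -1.0]]
force: [1.0, 0.4, -1.2]
width: 0.255
```

Request:
{"method": "step_arm", "body": {
  "rows": [
    [0,-11,-3,0,0],
    [0,-23,-4,0,0],
    [0,-34,-3,0,0],
    [0,-46,1,0,0]
  ]
}}

```text
time: 62.28
eef_pos: [0.5324, -0.0609, 0.1043]
eef_rot: [[-0.571, 0.821, 0.0], [0.821, 0.571, 0.0], [-0.0, 0.0, -1.0]]
force: [-0.3, 0.5, -2.6]
width: 0.256
```

Request:
{"method": "step_arm", "body": {
  "rows": [
    [0,-10,6,0,0],
    [0,-19,14,0,0],
    [0,-25,24,0,0],
    [0,-30,34,0,0]
  ]
}}

```text
time: 62.78
eef_pos: [0.5776, -0.065, 0.1042]
eef_rot: [[-0.571, 0.821, -0.0], [0.821, 0.571, 0.0], [0.0, 0.0, -1.0]]
force: [-0.7, 1.5, -1.4]
width: 0.256
```

Request:
{"method": "step_arm", "body": {
  "rows": [
    [0,-2,12,0,0],
    [0,-2,23,0,0],
    [0,1,35,0,0],
    [0,6,45,0,0]
  ]
}}

```text
time: 63.28
eef_pos: [0.6081, -0.0339, 0.1034]
eef_rot: [[-0.571, 0.821, -0.006], [0.821, 0.571, 0.0], [0.004, -0.005, -1.0]]
force: [-11.2, 0.8, 3.4]
width: 0.257
```

```bash
python3 chk.py 36
```

```text
63.275 [ 0.60806813 -0.03390843  0.10341918] 0.2567237937277372 [-11.19628285   0.84720829   3.36480139] [ 0.11134008  3.02085121 -0.09731779]
r 0.056153515052786034 ang -24.076800365757688
```

View pics/w36.png

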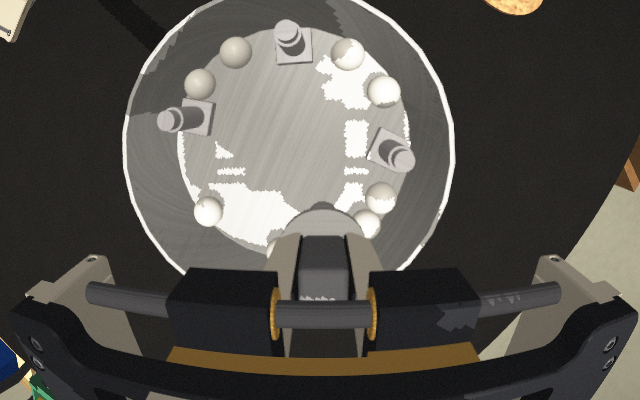

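View pics/s36.png

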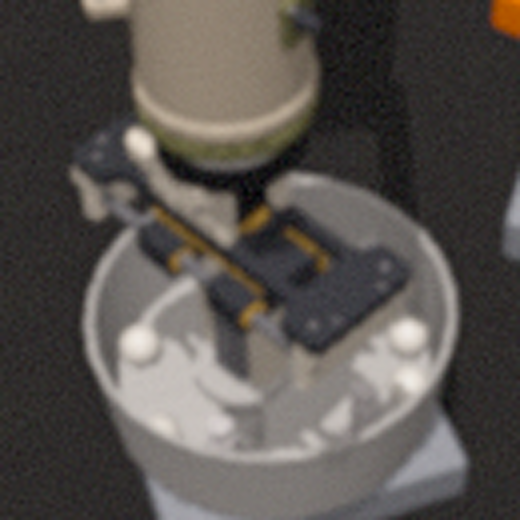

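Request:
{"method": "step_arm", "body": {
  "rows": [
    [0,7,9,0,0],
    [0,16,17,0,0],
    [0,26,23,0,0],
    [0,37,26,0,0]
  ]
}}

```text
time: 63.88
eef_pos: [0.6108, 0.0112, 0.1044]
eef_rot: [[-0.571, 0.821, 0.001], [0.821, 0.571, -0.0], [-0.0, 0.0, -1.0]]
force: [0.3, 0.6, -2.2]
width: 0.255
```

Request:
{"method": "step_arm", "body": {
  "rows": [
    [0,10,3,0,0],
    [0,18,11,0,0],
    [0,27,16,0,0],
    [0,37,16,0,0]
  ]
}}

```text
time: 64.38
eef_pos: [0.5999, 0.0462, 0.1042]
eef_rot: [[-0.57, 0.822, -0.006], [0.822, 0.57, -0.007], [-0.002, -0.009, -1.0]]
force: [-11.8, -15.4, 4.5]
width: 0.276
```

Request:
{"method": "step_arm", "body": {
  "rows": [
    [0,8,-4,0,0],
    [0,16,-8,0,0],
    [0,24,-14,0,0],
    [0,29,-22,0,0]
  ]
}}

```text
time: 64.88
eef_pos: [0.5675, 0.0616, 0.1042]
eef_rot: [[-0.571, 0.821, 0.0], [0.821, 0.571, 0.0], [0.0, 0.0, -1.0]]
force: [-0.0, 0.2, -2.6]
width: 0.26
```

```bash
python3 chk.py 37
```

```text
64.875 [0.56751154 0.0616031  0.1042443 ] 0.2598553108438094 [-0.02328024  0.18629258 -2.60489143] [-0.01350932  0.03969012  0.01133189]
r 0.07338901507608493 ang 81.60738150829513
```

View pics/w37.png

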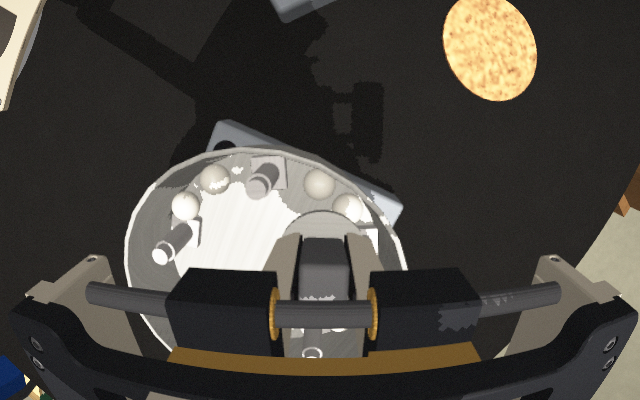

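View pics/s37.png

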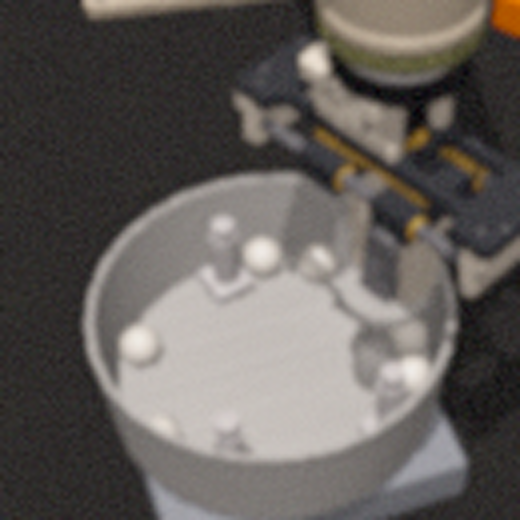

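```bash
python3 bd.py '[[319,184],[349,209],[186,206],[214,179]]'; python3 way.py '[[[90,66],[98,58],[110,56],[121,60]],[[128,68],[134,74],[140,76],[147,76]],[[154,76],[161,76],[168,74],[175,66]]]'
```

```text
[0.56717998 0.0617729  0.10421422] [ 0.73505677 -0.79542342 -1.19787613]
[319, 184] [0.552 0.076] 0.088 93.0 [0.067 0.057 0.15  0.158]
[349, 209] [0.584 0.073] 0.088 72.0 [0.094 0.028 0.136 0.167]
[186, 206] [ 0.468 -0.005] 0.089 176.0 [0.053 0.148 0.16  0.082]
[214, 179] [0.478 0.031] 0.089 152.0 [0.02  0.128 0.166 0.111]
now [0.56769677 0.06155226] [-0.15060528  0.01035781 -1.88290793]
[[0, 1.0, -13.0, 0, 0], [0, -2.0, -24.0, 0, 0], [0, 1.0, -36.0, 0, 0], [0, 7.0, -46.0, 0, 0]]
[[0, 8.0, -8.0, 0, 0], [0, 13.0, -16.0, 0, 0], [0, 13.0, -24.0, 0, 0], [0, 11.0, -33.0, 0, 0]]
[[0, -4.0, -8.0, 0, 0], [0, -9.0, -16.0, 0, 0], [0, -16.0, -22.0, 0, 0], [0, -28.0, -22.0, 0, 0]]
```

Request:
{"method": "step_arm", "body": {
  "rows": [
    [0,1,-13,0,0],
    [0,-2,-24,0,0],
    [0,1,-36,0,0],
    [0,7,-46,0,0]
  ]
}}

```text
time: 65.53
eef_pos: [0.5254, 0.0401, 0.1042]
eef_rot: [[-0.57, 0.821, -0.0], [0.821, 0.57, 0.0], [0.0, -0.0, -1.0]]
force: [-0.9, 0.7, -2.3]
width: 0.259
```

Request:
{"method": "step_arm", "body": {
  "rows": [
    [0,8,-8,0,0],
    [0,13,-16,0,0],
    [0,13,-24,0,0],
    [0,11,-33,0,0]
  ]
}}

```text
time: 66.03
eef_pos: [0.4931, 0.0304, 0.1046]
eef_rot: [[-0.571, 0.821, 0.001], [0.821, 0.571, -0.0], [-0.001, 0.001, -1.0]]
force: [4.9, -1.9, -1.8]
width: 0.256
```

Request:
{"method": "step_arm", "body": {
  "rows": [
    [0,-4,-8,0,0],
    [0,-9,-16,0,0],
    [0,-16,-22,0,0],
    [0,-28,-22,0,0]
  ]
}}

```text
time: 66.53
eef_pos: [0.4905, -0.0053, 0.1042]
eef_rot: [[-0.571, 0.821, -0.001], [0.821, 0.571, 0.0], [0.001, -0.0, -1.0]]
force: [-0.9, -0.5, -1.8]
width: 0.256
```

```bash
python3 chk.py 38;python3 way.py '[[[186,58],[198,56],[210,56],[222,56]],[[234,56],[246,56],[258,55],[270,52]],[[282,48],[294,45],[306,42],[318,42]]]'
```

```text
66.525 [ 0.49045111 -0.00534195  0.10422189] 0.2557589533768011 [-0.88079632 -0.53049331 -1.79927986] [-0.03934501  0.05835237 -0.00838997]
r 0.06658970548993647 ang 175.12576802521812
now [ 0.49077895 -0.0058678 ] [-0.26633111  0.25252278 -1.87427116]
[[0, -14.0, 0.0, 0, 0], [0, -26.0, -2.0, 0, 0], [0, -37.0, -4.0, 0, 0], [0, -49.0, -4.0, 0, 0]]
[[0, -11.0, 3.0, 0, 0], [0, -22.0, 8.0, 0, 0], [0, -31.0, 15.0, 0, 0], [0, -36.0, 26.0, 0, 0]]
[[0, -2.0, 11.0, 0, 0], [0, -1.0, 21.0, 0, 0], [0, 1.0, 31.0, 0, 0], [0, 2.0, 39.0, 0, 0]]
```

View pics/w38.png

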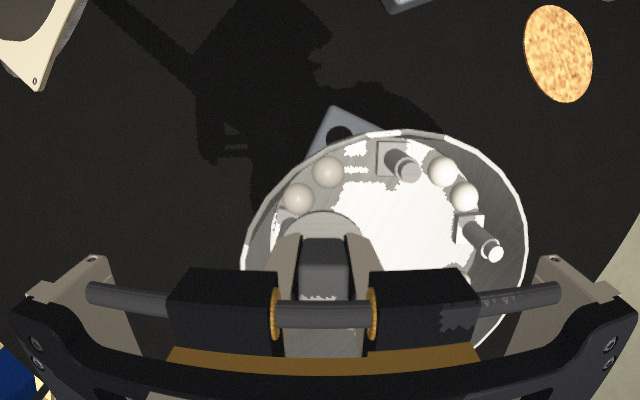

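View pics/s38.png

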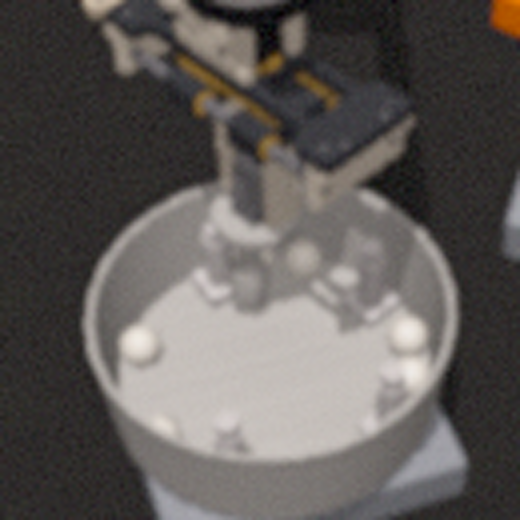

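Request:
{"method": "step_arm", "body": {
  "rows": [
    [0,-14,0,0,0],
    [0,-26,-2,0,0],
    [0,-37,-4,0,0],
    [0,-49,-4,0,0]
  ]
}}

```text
time: 67.12
eef_pos: [0.5157, -0.048, 0.1041]
eef_rot: [[-0.571, 0.821, -0.0], [0.821, 0.571, 0.0], [0.0, -0.0, -1.0]]
force: [-0.7, -0.5, -2.1]
width: 0.255
```

Request:
{"method": "step_arm", "body": {
  "rows": [
    [0,-11,3,0,0],
    [0,-22,8,0,0],
    [0,-31,15,0,0],
    [0,-36,26,0,0]
  ]
}}

```text
time: 67.62
eef_pos: [0.558, -0.0625, 0.1042]
eef_rot: [[-0.571, 0.821, -0.0], [0.821, 0.571, -0.001], [-0.0, -0.001, -1.0]]
force: [0.9, -0.7, -1.8]
width: 0.254
```

Request:
{"method": "step_arm", "body": {
  "rows": [
    [0,-2,11,0,0],
    [0,-1,21,0,0],
    [0,1,31,0,0],
    [0,2,39,0,0]
  ]
}}

```text
time: 68.12
eef_pos: [0.5885, -0.0373, 0.1042]
eef_rot: [[-0.571, 0.821, -0.0], [0.821, 0.571, 0.0], [0.0, -0.0, -1.0]]
force: [-0.3, -0.2, -1.7]
width: 0.256
```

```bash
python3 chk.py 39
```

```text
68.125 [ 0.58854318 -0.03726118  0.1042163 ] 0.25590446278606943 [-0.2595155  -0.15825408 -1.67545421] [-0.00374594  0.05138006  0.00301866]
r 0.04119804579643918 ang -39.60100643276955
```

View pics/w39.png

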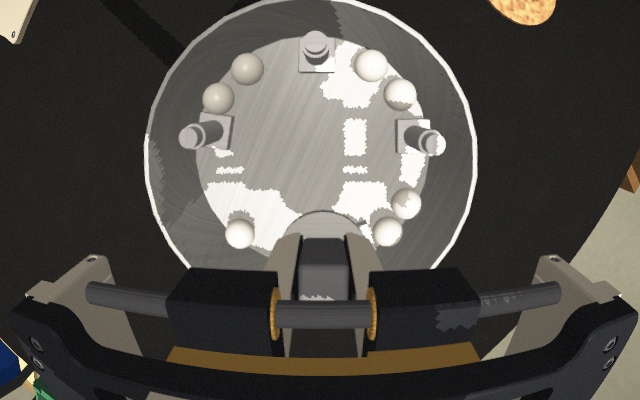

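```bash
python3 bd.py '[[247,69],[218,99],[371,66],[400,95],[406,204],[388,232],[239,234]]'
```

```text
[ 0.58868005 -0.03723625  0.10427736] [-0.1534182  -0.35037246 -1.38119176]
[247, 69] [0.476 0.021] 0.087 158.0 [0.027 0.132 0.164 0.103]
[218, 99] [ 0.469 -0.011] 0.088 180.0 [0.058 0.15  0.158 0.077]
[371, 66] [0.553 0.076] 0.088 93.0 [0.068 0.056 0.15  0.158]
[400, 95] [0.584 0.072] 0.087 72.0 [0.094 0.027 0.134 0.165]
[406, 204] [0.642 0.005] 0.087 10.0 [0.151 0.062 0.067 0.155]
[388, 232] [ 0.645 -0.024] 0.09 -8.0 [0.162 0.087 0.043 0.145]
[239, 234] [ 0.542 -0.098] 0.089 -100.0 [0.146 0.163 0.087 0.039]
```

Request:
{"method": "step_arm", "body": {
  "rows": [
    [0,0,0,-15,0],
    [0,0,0,-45,0],
    [0,0,0,-80,0],
    [0,0,0,-105,0],
    [0,0,0,-108,0],
    [0,0,0,-108,0]
  ]
}}

```text
time: 69.03
eef_pos: [0.588, -0.0382, 0.2121]
eef_rot: [[-0.571, 0.821, -0.0], [0.821, 0.571, 0.0], [0.0, -0.0, -1.0]]
force: [-1.0, -0.6, -2.7]
width: 0.261
```

```bash
python3 - <<'E'
from h import *
c=shot("wrist","w40"); s=c["s"]; print(s["time"],s["eef_pos"],s["width"],s["force"]); print(s["eef_rot"].T@(np.array([.6237,.2936,.2])-s["eef_pos"])*1000)
c=shot("scene"); crop(c["frame"],230,160,360,290,5,"s40")
c=shot("side"); crop(c["frame"],220,110,340,220,5.5,"d40")
E
```

```text
69.025 [ 0.58801181 -0.0382017   0.2120627 ] 0.2608177459366774 [-1.00449519 -0.55521325 -2.66205727]
[252.10629583 218.65149821  12.06079806]
```

View pics/s40.png

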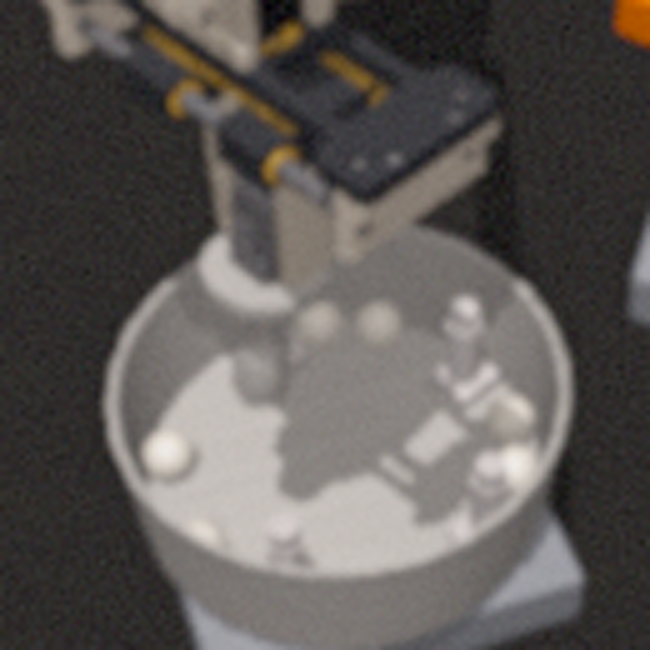

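View pics/d40.png

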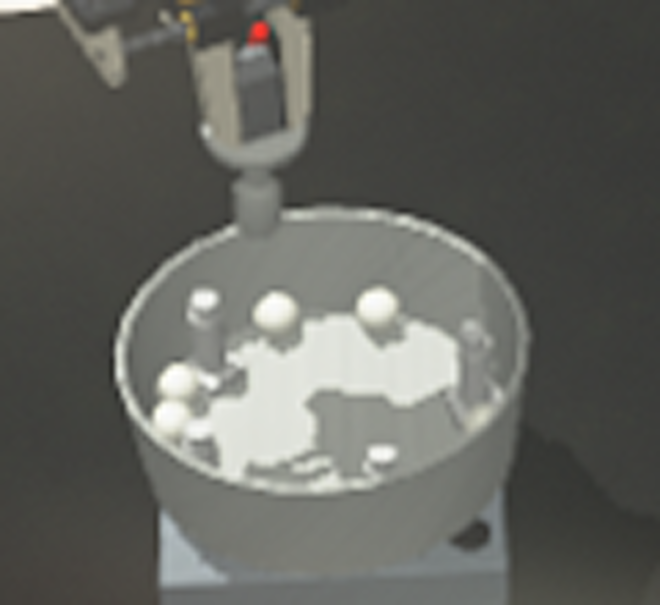

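View pics/w40.png

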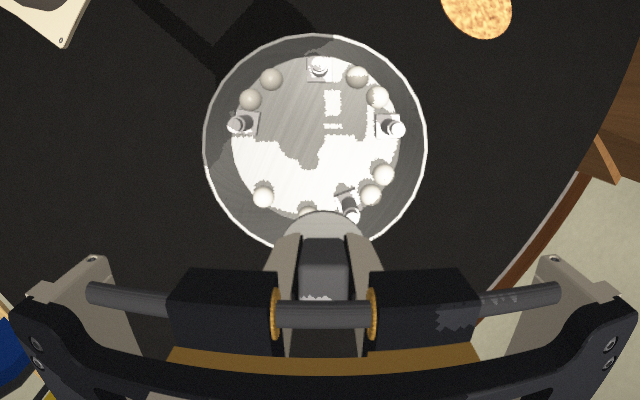

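Request:
{"method": "step_arm", "body": {
  "rows": [
    [0,20,17,0,0],
    [0,55,48,0,0],
    [0,95,83,0,0],
    [0,135,117,0,0],
    [0,175,152,0,0],
    [0,210,182,0,0],
    [0,238,206,0,0],
    [0,252,218,0,0]
  ]
}}

```text
time: 70.18
eef_pos: [0.6225, 0.295, 0.2106]
eef_rot: [[-0.572, 0.82, -0.002], [0.82, 0.572, -0.001], [0.001, -0.002, -1.0]]
force: [-0.0, -0.4, -2.0]
width: 0.256
```

Request:
{"method": "step_arm", "body": {
  "rows": [
    [0,0,0,0,0],
    [0,0,0,40,0],
    [0,0,0,80,0],
    [0,0,0,110,0],
    [0,0,0,130,0],
    [0,0,0,145,0],
    [0,0,0,145,0],
    [0,0,0,145,0]
  ]
}}

```text
time: 71.18
eef_pos: [0.6243, 0.2935, 0.0688]
eef_rot: [[-0.571, 0.821, 0.002], [0.821, 0.571, 0.001], [-0.001, 0.002, -1.0]]
force: [-0.1, 0.3, -0.7]
width: 0.255
```

```bash
python3 - <<'E'
from h import *
c=shot("wrist","w41"); s=c["s"]; print(s["time"],s["eef_pos"],s["width"],s["force"])
c=shot("scene"); crop(c["frame"],380,180,500,290,5,"s41")
c=shot("side"); crop(c["frame"],180,180,320,300,5,"d41")
E
```

```text
71.175 [0.6243085  0.29353992 0.06879597] 0.25502962993387895 [-0.05747083  0.26447859 -0.74969537]
```

View pics/d41.png

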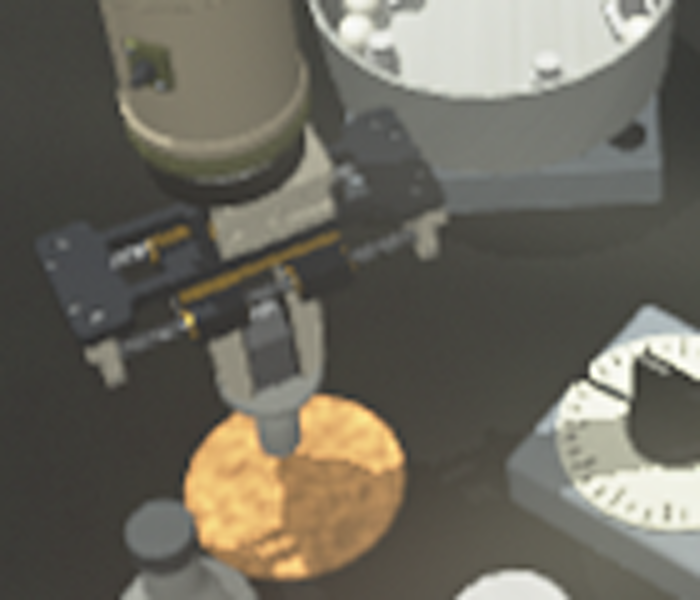

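View pics/s41.png

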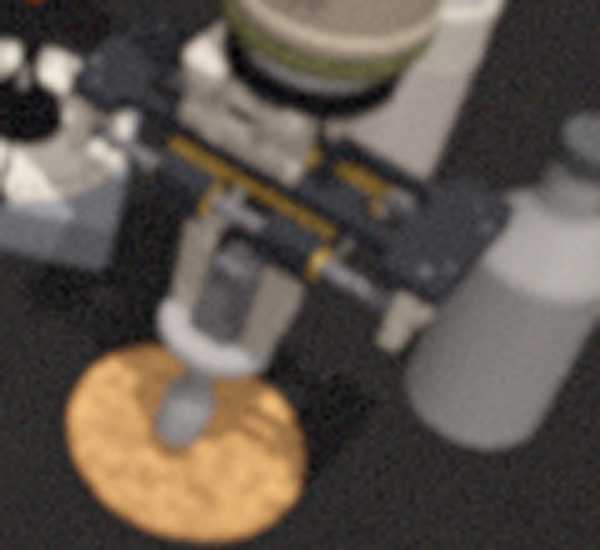

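Request:
{"method": "step_arm", "body": {
  "rows": [
    [0,0,0,6,0],
    [0,0,0,11,0],
    [0,0,0,15,0],
    [0,0,0,17,0],
    [0,0,0,17,0]
  ]
}}

```text
time: 71.95
eef_pos: [0.6233, 0.2933, 0.0501]
eef_rot: [[-0.571, 0.821, -0.0], [0.821, 0.571, -0.0], [0.0, -0.0, -1.0]]
force: [0.8, -0.9, -1.1]
width: 0.256
```

Request:
{"method": "step_arm", "body": {
  "rows": [
    [0,0,0,1,0],
    [0,0,0,2,0],
    [0,0,0,2,0],
    [0,0,0,2,0]
  ]
}}

```text
time: 72.45
eef_pos: [0.6238, 0.2934, 0.0494]
eef_rot: [[-0.571, 0.821, 0.001], [0.821, 0.571, 0.0], [-0.0, 0.001, -1.0]]
force: [-3.6, -1.3, 6.2]
width: 0.255
```

Request:
{"method": "step_arm", "body": {
  "rows": [
    [0,0,0,1,0],
    [0,0,0,1.5,0],
    [0,0,0,1.5,0],
    [0,0,0,1.5,0]
  ]
}}

```text
time: 72.95
eef_pos: [0.6239, 0.2934, 0.0493]
eef_rot: [[-0.571, 0.821, 0.001], [0.821, 0.571, 0.0], [-0.001, 0.001, -1.0]]
force: [-5.2, -2.2, 13.4]
width: 0.257
```

Contact at 0.0493; ease off and open.

Request:
{"method": "step_arm", "body": {
  "rows": [
    [0,0,0,-2,0],
    [0,0,0,-2,0],
    [0.4,0,0,-2,0],
    [0.4,0,0,-2,0],
    [0.4,0,0,-2,0],
    [0.4,0,0,-2,0]
  ]
}}

```text
time: 73.7
eef_pos: [0.6232, 0.2932, 0.0485]
eef_rot: [[-0.571, 0.821, -0.0], [0.821, 0.571, -0.0], [0.0, -0.0, -1.0]]
force: [-1.2, 0.3, -0.6]
width: 0.398
```

Request:
{"method": "step_arm", "body": {
  "rows": [
    [0.5,0,0,0,0],
    [0.5,0,0,-10,0],
    [0.5,0,0,-30,0],
    [0.5,0,0,-60,0],
    [0.5,0,0,-100,0],
    [0.5,0,0,-150,0],
    [0.5,-30,-20,-170,0],
    [0.5,-60,-40,-170,0]
  ]
}}

```text
time: 74.7
eef_pos: [0.6266, 0.2213, 0.2245]
eef_rot: [[-0.572, 0.82, 0.007], [0.82, 0.572, 0.002], [-0.003, 0.007, -1.0]]
force: [0.3, 0.3, 0.1]
width: 0.503
```

```bash
python3 - <<'E'
from h import *
c=shot("wrist","w42"); s=c["s"]; print(s["time"],s["eef_pos"],s["width"],s["force"])
c=shot("scene","s42"); c=shot("side","d42")
E
```

```text
74.7 [0.62658649 0.22133769 0.22453141] 0.5028280529147994 [0.25965008 0.29761031 0.13465874]
```

View pics/w42.png

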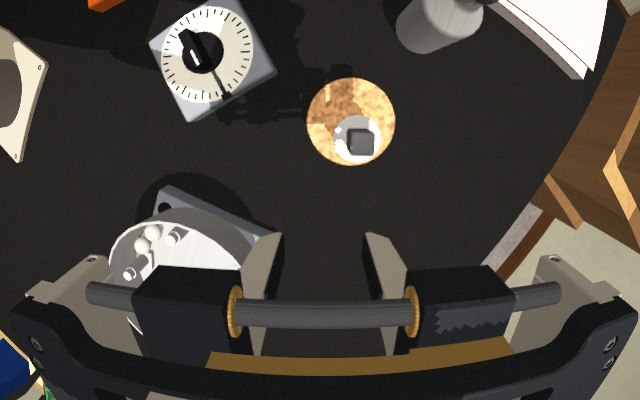

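View pics/d42.png

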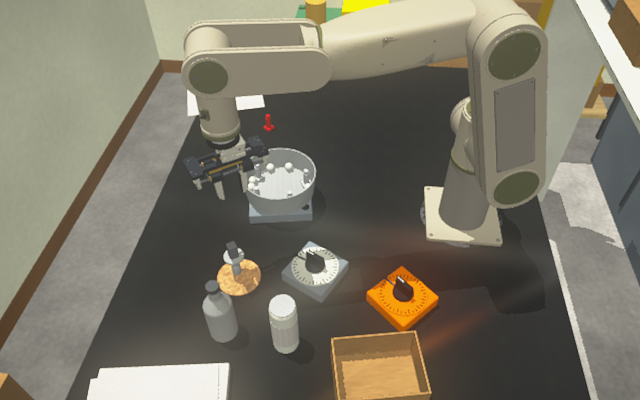

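View pics/s42.png

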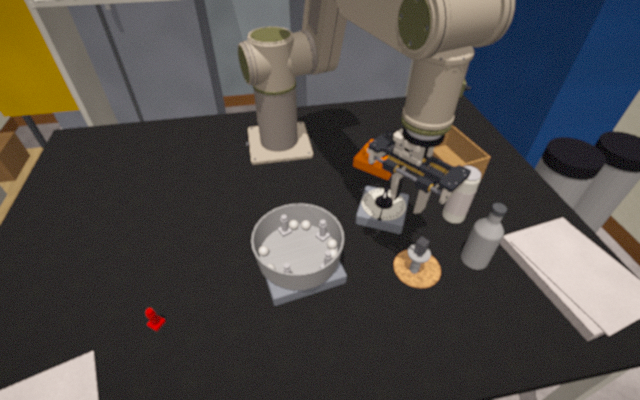

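Request:
{"method": "step_arm", "body": {
  "rows": [
    [0.5,0,0,0,0],
    [0.5,0,0,0,0],
    [0.5,0,0,0,0],
    [0.5,0,0,0,0]
  ]
}}

```text
time: 75.35
eef_pos: [0.6246, 0.2217, 0.2185]
eef_rot: [[-0.571, 0.821, -0.0], [0.821, 0.571, -0.0], [0.0, -0.0, -1.0]]
force: [0.7, 0.4, -0.7]
width: 0.501
```

```bash
python3 - <<'E'
from h import *
c=shot("wrist"); crop(c["frame"],290,60,420,190,5,"w43"); crop(c["frame"],140,0,280,130,5,"w43b")
for u in [[.6237,.2936,.126],[.6237,.2936,.080],[.6237,.2936,.004]]:
    a=proj(c,u); print([(a[0]-290)*5,(a[1]-60)*5])
E
```

```text
[np.float64(384.16322791074435), np.float64(351.3080361515388)]
[np.float64(355.04750743144484), np.float64(334.3719597662989)]
[np.float64(320.8695313154493), np.float64(314.67359705872707)]
```

View pics/w43.png

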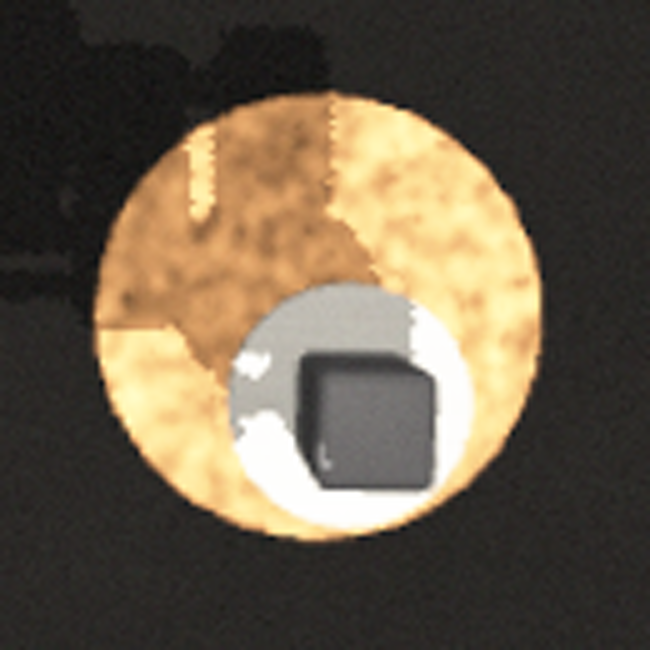

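View pics/w43b.png

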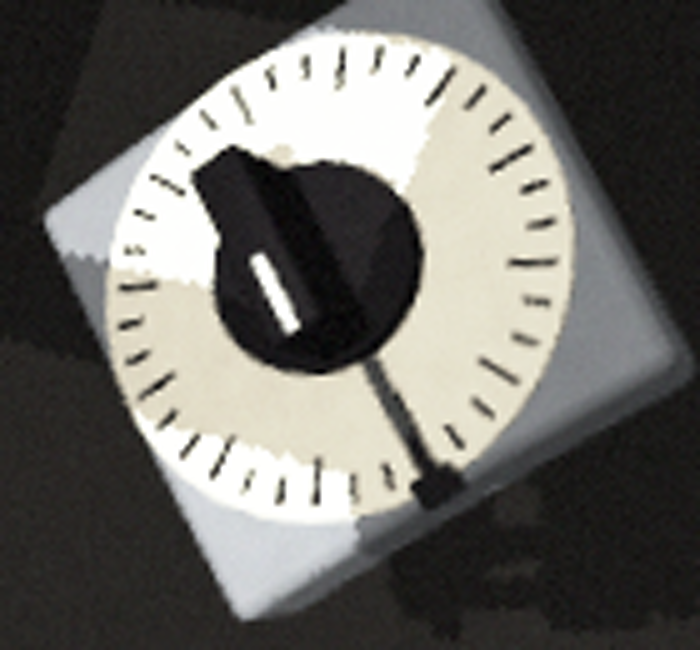

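```bash
python3 - <<'E'
from plant import job, monitor
print(monitor.state()["time"], job.sign_off(), monitor.state()["time"])
E
```

```text
the job is handed in; nothing more can be done
the job is handed in; nothing more can be done
```

I did every part of the job and handed it in at about 75 s; the sign-off reports no verdict.

- **Knob:** I turned the tare knob about 94° clockwise. In the last close-up the needle still lies on the zero mark. My first two grips closed just above the knob, because the fingertips end about 31 mm short of the stated TCP. I allowed for that from then on.
- **Pins:** All four aluminium pins went into the bowl. The red one was left alone.
- **Stirring:** I stirred about four counter-clockwise rounds, with the stirrer's underside about 9 mm above the bowl floor and the tool 42 to 75 mm out from the middle. I added an extra round because two outer beads had moved only about 20 mm by the third. By my camera measurements all four outer beads had moved at least 27 mm before the last pass of the right side. The highest contact force I read during stirring was about 23 N.
- **End state:** The last overhead view, taken as the stirrer left the bowl, shows all four pins and eight beads inside it. The stirrer stands upright on the cork. The can and flask look unmoved, and the gripper is clear of everything.

**Off target:** the stirrer slipped sideways in the grip during the last round, so it stands about 15 mm off the pad's centre (the limit is 45 mm). From that point the foot also ran about 15 mm off the path I commanded, though by my estimate it stayed within the required zones.

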